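# Find the heavy side of fan wheels on a roller stand

## Task

The fan wheels from the clinic's air cleaners are out of balance. First clamp the roller stand to the desk: tighten the clamp's wing screw until its brass tab pops out. Then set each fan wheel by its axle on the rollers, let go until it has come to rest with its heavy side down, and stand it back in a place of the rack without turning it, heavy side still at the bottom, so that balance weights can be fitted at the top; leave the other things on the desk as they are.

Things in the scene. Friction and masses are not known exactly. Their poses are not given: they have to be found in the camera images.
- wing_grip (a point): G-clamp, grey, on the desk's far edge, screw upright; this point is the middle of the steel wing handle on top (52 mm long, 11 thick, 24 high), on the screw axis, about 120 mm above the desk. Frame turns with the wing: x along it, z up. Below it some 5 to 15 mm of bare screw, then the clamp's arm, 22 mm wide, top 96 mm above the desk, which runs from the screw to +x
- wing (a joint): turn of the wing in rad, growing clockwise seen from above (tightening), 0 to 10; the wing lies along world x at 0. It sinks 1.6 mm per rad and needs about 0.2 N m. The sprung foot at the screw's end (26 mm across) meets the stand's 10 mm plate at about 6.3 rad, the tab pops out within the next 1 to 1.5 rad, and some 1.3 rad later the screw stops dead
- tab (a joint): how far the brass indicator tab (13 mm wide, 7 thick) stands out of the left (+y) side of the dark round collar (31 mm across) on the screw under the clamp's arm, in m: about 0 until the clamping force reaches the set 36 N, then it comes out; popped out is 0.009 or more, 0.018 at most. It stays in if nothing is under the foot
- cradle (a point): roller balancing stand, aluminium, loose. Two uprights (90 mm apart, 52 high) carry two steel rollers each: 22 mm across, 24 apart along x, 28 either side of the middle along y, tops 59 mm above the desk. This point, 57 mm above the desk, is where the middle of a wheel's axle comes to lie on the four rollers; x towards the clamp, y along the axle, z up
- flange (a point): point on top of the stand's base plate, 105 mm in +x from the middle of the rollers, 10 mm above the desk: about where the clamp's foot should press. The plate is 10 mm thick, 116 wide along y, and along x reaches from 160 mm in -x of this point to 45 mm in +x of it; the stand weighs 1.2 kg
- place1 (a point): place 1 of 4 (in order along +y) of the wooden rack (fixed, 90 x 390 mm, places 97 mm apart): where the centre of a wheel standing in it lies, 50 mm above the desk; y along the wheel's axle and the rack. A wheel stands on its rim on two rails, which keep it from turning, between two cheeks 28 mm apart (38 mm high, 74 long)
- place2 (a point): place 2 of 4 (in order along +y) of the wooden rack (fixed, 90 x 390 mm, places 97 mm apart): where the centre of a wheel standing in it lies, 50 mm above the desk; y along the wheel's axle and the rack. A wheel stands on its rim on two rails, which keep it from turning, between two cheeks 28 mm apart (38 mm high, 74 long)
- place3 (a point): place 3 of 4 (in order along +y) of the wooden rack (fixed, 90 x 390 mm, places 97 mm apart): where the centre of a wheel standing in it lies, 50 mm above the desk; y along the wheel's axle and the rack. A wheel stands on its rim on two rails, which keep it from turning, between two cheeks 28 mm apart (38 mm high, 74 long)
- place4 (a point): place 4 of 4 (in order along +y) of the wooden rack (fixed, 90 x 390 mm, places 97 mm apart): where the centre of a wheel standing in it lies, 50 mm above the desk; y along the wheel's axle and the rack. A wheel stands on its rim on two rails, which keep it from turning, between two cheeks 28 mm apart (38 mm high, 74 long)
- wheel1_mid (a point): fan wheel, grey plastic, 80 mm across, 24 wide over its flat faces, on a steel axle 8 mm thick and 76 long (26 out on each side); 0.16 to 0.25 kg, one unseen side heavier (centre of mass 8 mm off the axle). This point is its centre; y along the axle, z away from the heavy side: straight up when the heavy side is down. On the rollers it swings to rest in about 3 s. None if absent
- wheel2_mid (a point): fan wheel, grey plastic, 80 mm across, 24 wide over its flat faces, on a steel axle 8 mm thick and 76 long (26 out on each side); 0.16 to 0.25 kg, one unseen side heavier (centre of mass 8 mm off the axle). This point is its centre; y along the axle, z away from the heavy side: straight up when the heavy side is down. On the rollers it swings to rest in about 3 s. None if absent
- wheel3_mid (a point): fan wheel, grey plastic, 80 mm across, 24 wide over its flat faces, on a steel axle 8 mm thick and 76 long (26 out on each side); 0.16 to 0.25 kg, one unseen side heavier (centre of mass 8 mm off the axle). This point is its centre; y along the axle, z away from the heavy side: straight up when the heavy side is down. On the rollers it swings to rest in about 3 s. None if absent
- wheel4_mid (a point): fan wheel, grey plastic, 80 mm across, 24 wide over its flat faces, on a steel axle 8 mm thick and 76 long (26 out on each side); 0.16 to 0.25 kg, one unseen side heavier (centre of mass 8 mm off the axle). This point is its centre; y along the axle, z away from the heavy side: straight up when the heavy side is down. On the rollers it swings to rest in about 3 s. None if absent
- glass: clear drinking glass, 68 mm across, 105 high; not part of the job, not to be disturbed; origin at its middle on the desk
- gel_bottle: white bottle with blue cap, 68 mm across, 155 high; not part of the job, not to be disturbed; origin at its middle on the desk
- padlock: brass padlock, 45 mm wide, 20 thick, 72 high; not part of the job, not to be disturbed; origin at its middle on the desk
- scissors: scissors with orange handles, about 160 mm long, 75 wide, 9 high; not part of the job, not to be disturbed; origin at its middle on the desk
- booklets: small stack of booklets, 85 x 125 mm, 17 high; not part of the job, not to be disturbed; origin at its middle on the desk
- stapler: black stapler, 130 x 34 mm, 55 high; not part of the job, not to be disturbed; origin at its middle on the desk

How it is judged:
On the way, in this order (a step that is already met when the one before it is completed fails the run):
1. the stand is clamped: the clamp's tab has popped out (9 mm or more) (value of joint tab above 0.009 m), for 0.2 s.
2. a wheel lies on the rollers, let go, and has settled with its heavy side down (within 0.2 rad) (value of joint tab above 0.009 m and ((x of wheel1_mid in the frame of cradle between -0.004 and 0.004 m and y of wheel1_mid in the frame of cradle between -0.015 and 0.015 m and z of wheel1_mid in the frame of cradle between -0.003 and 0.003 m and angle between wheel1_mid's own z axis and vertical below 0.2 rad and angular speed of wheel1 below 0.25 rad/s and contact force between wheel1 and the fingers below 0.05 N) or (x of wheel2_mid in the frame of cradle between -0.004 and 0.004 m and y of wheel2_mid in the frame of cradle between -0.015 and 0.015 m and z of wheel2_mid in the frame of cradle between -0.003 and 0.003 m and angle between wheel2_mid's own z axis and vertical below 0.2 rad and angular speed of wheel2 below 0.25 rad/s and contact force between wheel2 and the fingers below 0.05 N) or (x of wheel3_mid in the frame of cradle between -0.004 and 0.004 m and y of wheel3_mid in the frame of cradle between -0.015 and 0.015 m and z of wheel3_mid in the frame of cradle between -0.003 and 0.003 m and angle between wheel3_mid's own z axis and vertical below 0.2 rad and angular speed of wheel3 below 0.25 rad/s and contact force between wheel3 and the fingers below 0.05 N) or (x of wheel4_mid in the frame of cradle between -0.004 and 0.004 m and y of wheel4_mid in the frame of cradle between -0.015 and 0.015 m and z of wheel4_mid in the frame of cradle between -0.003 and 0.003 m and angle between wheel4_mid's own z axis and vertical below 0.2 rad and angular speed of wheel4 below 0.25 rad/s and contact force between wheel4 and the fingers below 0.05 N))), for 0.3 s.
3. another wheel has settled on the rollers in the same way, a finished wheel standing in the rack with its heavy side down (((x of wheel1_mid in the frame of cradle between -0.004 and 0.004 m and y of wheel1_mid in the frame of cradle between -0.015 and 0.015 m and z of wheel1_mid in the frame of cradle between -0.003 and 0.003 m and angle between wheel1_mid's own z axis and vertical below 0.2 rad and angular speed of wheel1 below 0.25 rad/s and contact force between wheel1 and the fingers below 0.05 N) or (x of wheel2_mid in the frame of cradle between -0.004 and 0.004 m and y of wheel2_mid in the frame of cradle between -0.015 and 0.015 m and z of wheel2_mid in the frame of cradle between -0.003 and 0.003 m and angle between wheel2_mid's own z axis and vertical below 0.2 rad and angular speed of wheel2 below 0.25 rad/s and contact force between wheel2 and the fingers below 0.05 N) or (x of wheel3_mid in the frame of cradle between -0.004 and 0.004 m and y of wheel3_mid in the frame of cradle between -0.015 and 0.015 m and z of wheel3_mid in the frame of cradle between -0.003 and 0.003 m and angle between wheel3_mid's own z axis and vertical below 0.2 rad and angular speed of wheel3 below 0.25 rad/s and contact force between wheel3 and the fingers below 0.05 N) or (x of wheel4_mid in the frame of cradle between -0.004 and 0.004 m and y of wheel4_mid in the frame of cradle between -0.015 and 0.015 m and z of wheel4_mid in the frame of cradle between -0.003 and 0.003 m and angle between wheel4_mid's own z axis and vertical below 0.2 rad and angular speed of wheel4 below 0.25 rad/s and contact force between wheel4 and the fingers below 0.05 N)) and (((distance between wheel1_mid and place1 below 0.008 m or distance between wheel1_mid and place2 below 0.008 m or distance between wheel1_mid and place3 below 0.008 m or distance between wheel1_mid and place4 below 0.008 m) and angle between wheel1_mid's own z axis and vertical below 0.35 rad and linear speed of wheel1 below 0.02 m/s and angular speed of wheel1 below 0.3 rad/s) or ((distance between wheel2_mid and place1 below 0.008 m or distance between wheel2_mid and place2 below 0.008 m or distance between wheel2_mid and place3 below 0.008 m or distance between wheel2_mid and place4 below 0.008 m) and angle between wheel2_mid's own z axis and vertical below 0.35 rad and linear speed of wheel2 below 0.02 m/s and angular speed of wheel2 below 0.3 rad/s) or ((distance between wheel3_mid and place1 below 0.008 m or distance between wheel3_mid and place2 below 0.008 m or distance between wheel3_mid and place3 below 0.008 m or distance between wheel3_mid and place4 below 0.008 m) and angle between wheel3_mid's own z axis and vertical below 0.35 rad and linear speed of wheel3 below 0.02 m/s and angular speed of wheel3 below 0.3 rad/s) or ((distance between wheel4_mid and place1 below 0.008 m or distance between wheel4_mid and place2 below 0.008 m or distance between wheel4_mid and place3 below 0.008 m or distance between wheel4_mid and place4 below 0.008 m) and angle between wheel4_mid's own z axis and vertical below 0.35 rad and linear speed of wheel4 below 0.02 m/s and angular speed of wheel4 below 0.3 rad/s))), for 0.3 s.
At the end, for the whole second after the job is handed in: The clamp's tab is still out (9 mm or more), and every wheel that is there stands seated in a place of the rack (its centre within 8 mm of the place's point), with its heavy side down (z axis within 0.35 rad of vertical), at rest (value of joint tab above 0.009 m and (distance between wheel1_mid and place1 below 0.008 m or distance between wheel1_mid and place2 below 0.008 m or distance between wheel1_mid and place3 below 0.008 m or distance between wheel1_mid and place4 below 0.008 m) and angle between each of wheel1_mid, wheel2_mid, wheel3_mid, wheel4_mid's own z axis and vertical below 0.35 rad and linear speed of each of wheel1, wheel2, wheel3, wheel4 below 0.02 m/s and angular speed of each of wheel1, wheel2, wheel3, wheel4 below 0.3 rad/s and (distance between wheel2_mid and place1 below 0.008 m or distance between wheel2_mid and place2 below 0.008 m or distance between wheel2_mid and place3 below 0.008 m or distance between wheel2_mid and place4 below 0.008 m) and (distance between wheel3_mid and place1 below 0.008 m or distance between wheel3_mid and place2 below 0.008 m or distance between wheel3_mid and place3 below 0.008 m or distance between wheel3_mid and place4 below 0.008 m) and (distance between wheel4_mid and place1 below 0.008 m or distance between wheel4_mid and place2 below 0.008 m or distance between wheel4_mid and place3 below 0.008 m or distance between wheel4_mid and place4 below 0.008 m)); the robot touches nothing.
It fails at once if the drinking glass or the gel bottle is knocked over (tipped more than 0.6 rad) (angle between any of glass, gel_bottle's own z axis and vertical above 0.6 rad).
It fails at once if one of the other things on the desk (glass, gel bottle, padlock, scissors, booklets, stapler) is shoved more than 50 mm away (distance of any of glass, gel_bottle, padlock, scissors, booklets, stapler from where it was at the start of the episode above 0.05 m).
Of wheel1, wheel2, wheel3, wheel4 only 2 to 3 are there at a start; the rules pass over those that are not, and their reading is None.
At some moment in a run one of stand may be knocked a few centimetres aside while the robot is not near it.
It also fails if it takes over 210 s, if anything falls off the work surface, if the arm or the gripper's body presses on something with over 40 N, if the wrist force passes 120 N, or if a joint passes its speed limit or range.

## Robot

A 6-joint arm with a two-finger parallel gripper is mounted at the origin on the work surface. World frame = base frame: x ahead of the robot, y to its left, z up, the work surface at z = 0. Lengths are in m, angles in rad, forces in N, time in s.
With the tool pointing down it reaches from about 0.2 to 0.875 m from the base axis. Payload 3.4 kg.
Tool frame: the origin (TCP) lies on the centre line of the jaws, within the pads' length; the fingertips stand 19 mm ahead of it and the grasp point (between the pads) is the TCP; x points along the fingers, y is the direction in which the jaws open and shut, and the axes are right-handed (so a half turn about x gives the same grasp; the last joint's range is limited). The gripper opens to 94 mm and grips with 3 to 60 N. Pads are 16 mm wide; open, the fingers measure 119 mm over their backs; the gripper's body (75 mm by 177 mm) begins 78 mm behind the grasp point.
Start: joints at [-1.414, 0.276, 1.505, -0, 1.361, -0.121], TCP at [0.158, -0.553, 0.224] pointing down, gripper open.
Joint ranges: [-2.89, 2.89], [-0.75, 2.08], [0.22, 2.7], [-1.18, 4.32], [0.11, 2.71], [-2.7, 2.7]. Speed limits (rad/s): [2.57, 2.57, 3.14, 3.14, 3.14, 3.14].

## Interface

Orientations are given as a unit quaternion [w, x, y, z].
In Python, from workcell import manip, optics gives the robot as it stands.
- The arm moves only by the tool play_rows, never from a script. Its argument "rows" is a list of rows, each an object of numbers: "x", "y", "z": the shift along the world's x, y, z in m; "roll": the turn about the world's z in rad; "jaw": the opening, from -1 (shut) to 1 (fully open), so that 0 is half open. A call has 1 to 20 rows; each row shifts and turns the pose as measured when the row begins; what a row does not reach is not made up. A row lasts 1/12 s, in which the tool goes at most 41.7 mm and 7.16 degrees, less where a joint would pass 70% of its speed; a pose out of reach is approached as far as the arm can. A call with a gripper value outside its range is refused whole. The fingers move at their own pace and stop on an object; "force" is the grip in N (left out, the last holds). Time passes only in rows, so rows that do not move let the fingers close. It gives the time, the measured TCP pose, the force and the opening at its end, in the units of the state.
- manip.read_state(): the state, without advancing time (a new reading comes with each control period).
- optics.snapshot(name): name is "scene" or "top" or "wrist"; returns (picture, depth): 480x640x3 uint8, red, green, blue; 480x640 float32, m along the optical axis (not along the pixel's ray), 0 where there is no reading.
- optics.camera_params(name): a dict with "camera_matrix" (3x3 intrinsics, pixels), "rvec" (rotation vector, rad) and "tvec" (3), from world to camera coordinates, as OpenCV has them. Camera axes: x right, y down, z forward; pixel columns grow to the right and rows downward; lengths in m; the calibration is good to about 2 mm. A picture is of the moment at which its call begins: read the wrist's pose just before it. camera_params takes no time and is no camera call; for the wrist camera it gives the pose at the moment of the call.
- manip.job_done(): hands the job in, once; it reports no verdict.
The state is a dict: "time": time; "joint_positions": joint angles; "joint_vel": joint speeds; "tau": joint torques, N m; "eef_pos": TCP position; "eef_rot": TCP orientation; "force": force on the tool from outside, world axes, zero at the start; "moment": the same for the moment, N m; "finger_gap": finger opening in m.
Only numpy, scipy, OpenCV 4.12 (cv2) and the standard library are available. Lean on these libraries where they do the work, as an engineer would, in place of code of your own. Each camera call takes 0.05 s, during which the arm holds its last target.

## Working session

There is one attempt and no reset: what is moved stays moved. The work goes in short steps, Python scripts to look and compute and a tool call to move; the robot and the scene stay as the last step left them, time stands still between calls to the robot, and variables do not carry over. Pictures are saved under pics/ and viewed, and the job is handed in when it is done.

Besides the shell and the picture viewer there is one more tool, called after "Emit:" as name(argument=value, ...), one argument or row to a line, values as JSON. play_rows: Moves the arm, as the interface text tells. Its arguments: {"type":"object","properties":{"rows":{"type":"array","items":{"type":"object","properties":{"x":{"type":"number"},"y":{"type":"number"},"z":{"type":"number"},"roll":{"type":"number"},"jaw":{"type":"number"}}}},"force":{"type":"number"}},"required":["rows"]}

```bash
ls; mkdir -p pics; cat > h.py <<'E'
import numpy as np, cv2
from workcell import manip, optics
def snap(n,f):
    im,d=optics.snapshot(n); p=optics.camera_params(n)
    cv2.imwrite('pics/'+f+'.png',im[:,:,::-1]); np.savez('pics/'+f+'.npz',im=im,d=d,K=np.array(p['camera_matrix'],float),r=np.array(p['rvec'],float),t=np.array(p['tvec'],float).ravel())
    return im,d
def load(f):
    z=np.load('pics/'+f+'.npz'); return z
def cloud(f):
    z=load(f);d=z['d'];K=z['K'];R=cv2.Rodrigues(z['r'])[0]
    v,u=np.mgrid[:480,:640]
    P=np.stack([(u-K[0,2])/K[0,0]*d,(v-K[1,2])/K[1,1]*d,d],-1)-z['t']
    P=P@R; P[d==0]=np.nan
    return P
def proj(f,pts):
    z=load(f); return cv2.projectPoints(np.array(pts,float).reshape(-1,3),z['r'],z['t'],z['K'],None)[0][:,0]
def crop(f,x0,y0,x1,y1,s,o):
    im=cv2.imread('pics/'+f+'.png')[y0:y1,x0:x1]; cv2.imwrite('pics/'+o+'.png',cv2.resize(im,None,fx=s,fy=s,interpolation=cv2.INTER_CUBIC))
def st():
    s=manip.read_state(); print({k:np.round(s[k],4).tolist() for k in ('time','eef_pos','eef_rot','force','finger_gap','joint_positions')})
E
python3 - <<'E'
from h import *
snap('scene','s0');snap('top','t0');snap('wrist','w0');st()
for f in('s0','t0'):
  z=load(f);R=cv2.Rodrigues(z['r'])[0];print(f,-R.T@z['t'],R[2],z['K'][0,0])
E
```

```text
pics
{'time': 0.15, 'eef_pos': [0.1576, -0.5526, 0.2238], 'eef_rot': [-0.0974, -0.7003, -0.0984, 0.7003], 'force': [-0.255, -0.1482, -0.5959], 'finger_gap': 0.094, 'joint_positions': [-1.414, 0.2764, 1.5058, 0.0, 1.3607, -0.121]}
s0 [ 1.1821001  -0.55515594  0.6930902 ] [-0.68641069  0.47095202 -0.55411602] 529.9542367996116
t0 [ 0.37437829 -0.05501004  0.98029103] [ 0.10703665  0.00519938 -0.99424148] 451.6857278666428
```

View pics/s0.png

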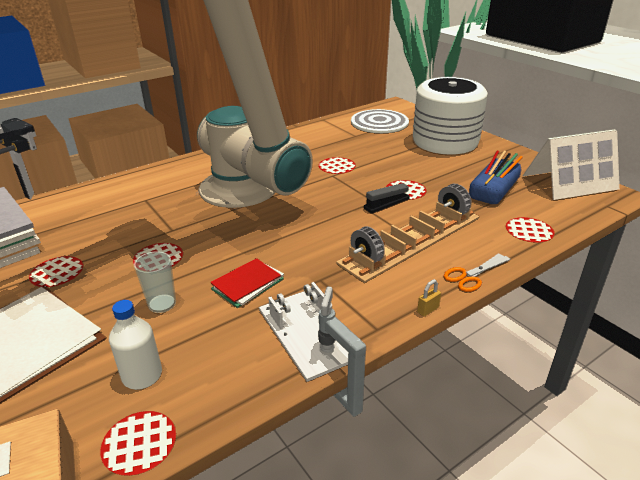

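View pics/t0.png

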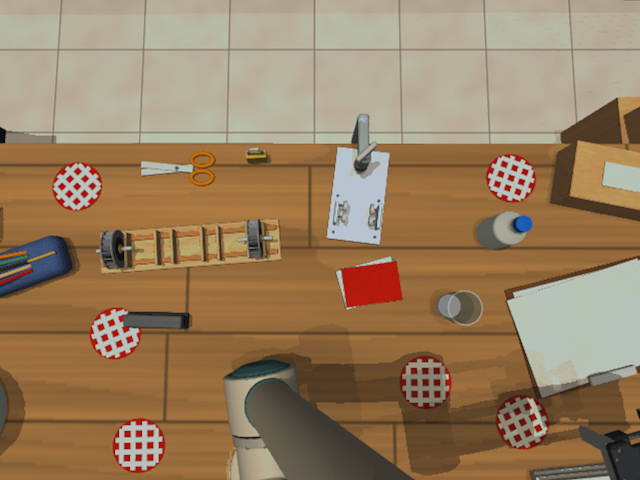

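View pics/w0.png

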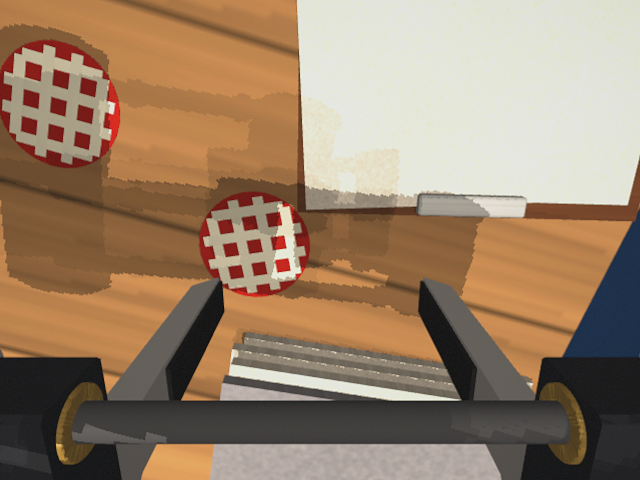

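```bash
python3 - <<'E'
from h import *
crop('t0',85,205,300,285,3.7,'c1');crop('t0',310,100,410,255,3.8,'c2');crop('s0',250,270,370,420,4,'c3');crop('s0',330,175,490,285,5,'c4')
P=cloud('t0')
for u,v in [(363,163),(330,150),(388,155),(328,238),(380,242),(343,215),(375,215),(255,240),(113,248),(101,272),(281,256),(99,237),(278,221)]: print(u,v,P[v,u].round(3))
E
```

```text
363 163 [ 0.626 -0.162  0.095]
330 150 [ 0.681 -0.1    0.002]
388 155 [ 0.668 -0.228  0.011]
328 238 [ 0.483 -0.096  0.009]
380 242 [ 0.476 -0.209 -0.001]
343 215 [ 0.526 -0.124  0.059]
375 215 [ 0.534 -0.197  0.013]
255 240 [0.472 0.054 0.075]
113 248 [0.454 0.338 0.08 ]
101 272 [0.408 0.394 0.007]
281 256 [0.445 0.006 0.004]
99 237 [ 0.485  0.406 -0.002]
278 221 [0.522 0.014 0.001]
```

View pics/c1.png

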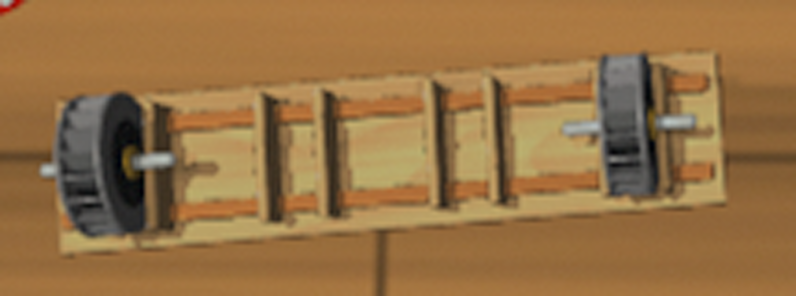

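View pics/c2.png

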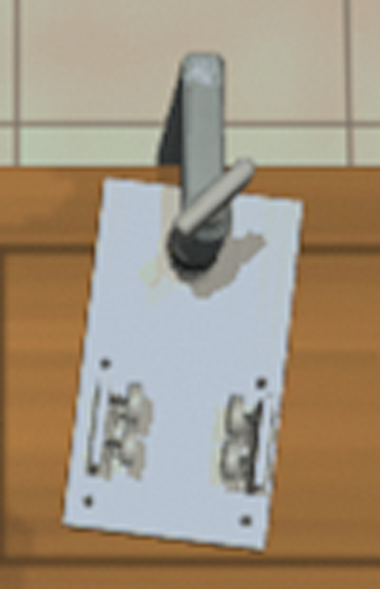

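View pics/c3.png

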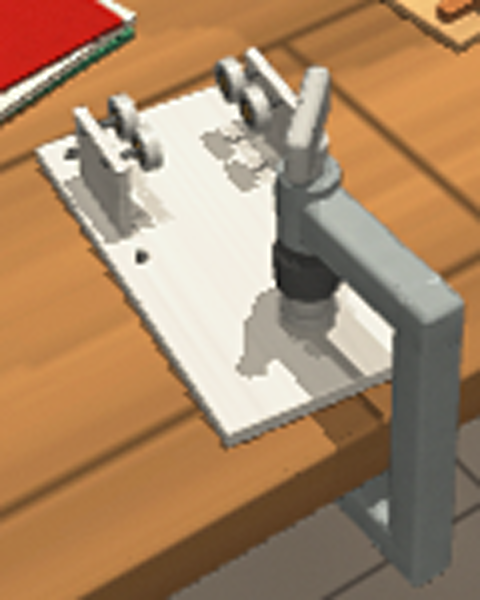

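View pics/c4.png

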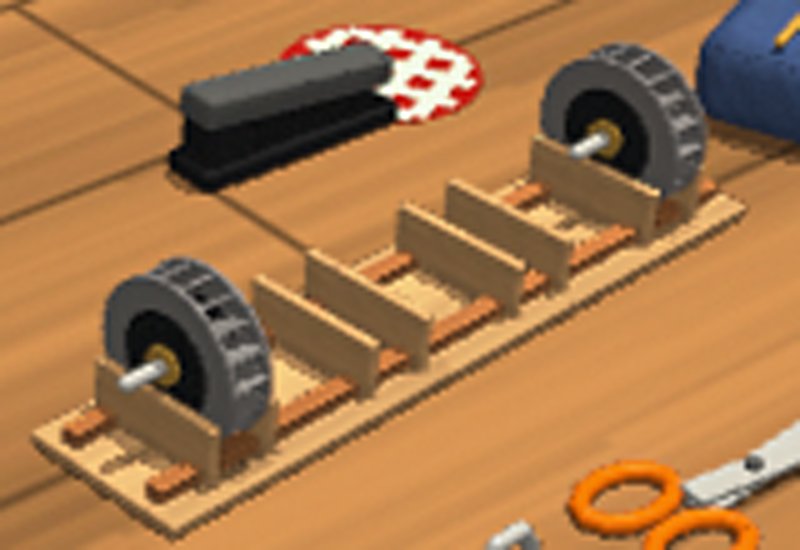

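```bash
python3 - <<'E'
from h import *
for f in ('t0','s0'):
    P=cloud(f); m=(P[...,2]>0.106)&(P[...,2]<0.16)&(abs(P[...,0]-0.63)<.06)&(abs(P[...,1]+.16)<.07)
    q=P[m]; print(f,len(q),q.min(0).round(3),q.max(0).round(3))
    r=cv2.minAreaRect(q[:,:2].astype(np.float32)*1000); print(r)
    qq=q[q[:,2]>0.122]; print(len(qq), cv2.minAreaRect(qq[:,:2].astype(np.float32)*1000) if len(qq) else '')
    m=(P[...,2]>0.085)&(P[...,2]<0.102)&(abs(P[...,0]-0.66)<.1)&(abs(P[...,1]+.16)<.07)
    q=P[m];print('arm',q.min(0).round(3),q.max(0).round(3))
    # plate
    m=(P[...,2]>0.006)&(P[...,2]<0.014)&(P[...,0]>.45)&(P[...,0]<.72)&(abs(P[...,1]+.16)<.1)
    im=load(f)['im']; g=im.min(-1)>150
    q=P[m&g]; print('plate',cv2.minAreaRect(q[:,:2].astype(np.float32)*1000))
    m=(P[...,2]>0.004)&(P[...,2]<0.03)&(P[...,0]>.38)&(P[...,0]<.56)&(P[...,1]>-.02)&(P[...,1]<.44)
    q=P[m];print('rack',cv2.minAreaRect(q[:,:2].astype(np.float32)*1000))
    m=(P[...,2]>0.044)&(P[...,0]>.38)&(P[...,0]<.56)&(P[...,1]>-.02)&(P[...,1]<.44)
    for lo,hi in((-.02,.15),(.2,.44)):
        q=P[m&(P[...,1]>lo)&(P[...,1]<hi)];print('wheel',q.min(0).round(3),q.max(0).round(3),q.mean(0).round(3))
E
```

```text
t0 191 [ 0.619 -0.184  0.107] [ 0.658 -0.143  0.136]
((638.0103149414062, -163.07225036621094), (16.00487518310547, 51.270328521728516), 36.21001434326172)
162 ((638.0052490234375, -163.31198120117188), (11.047821998596191, 51.994651794433594), 42.76343536376953)
arm [ 0.625 -0.177  0.085] [ 0.729 -0.15   0.099]
plate ((579.3997802734375, -160.72164916992188), (115.00487518310547, 203.71592712402344), 82.97393798828125)
rack ((469.5998840332031, 209.310546875), (458.3199768066406, 178.96278381347656), 89.63388061523438)
wheel [0.437 0.022 0.044] [0.516 0.097 0.092] [0.475 0.058 0.071]
wheel [0.413 0.314 0.044] [0.494 0.387 0.093] [0.452 0.346 0.07 ]
s0 247 [ 0.624 -0.186  0.106] [ 0.662 -0.145  0.134]
((644.1608276367188, -164.6751251220703), (13.446304321289062, 51.20062255859375), 42.40435028076172)
170 ((643.2354125976562, -165.52728271484375), (11.030006408691406, 51.18470764160156), 42.7022590637207)
arm [ 0.631 -0.179  0.085] [ 0.736 -0.151  0.101]
plate ((579.88916015625, -168.88858032226562), (100.47003936767578, 207.5304412841797), 82.65937042236328)
rack ((470.2686462402344, 203.3482666015625), (95.13179779052734, 392.35986328125), 4.2835001945495605)
wheel [0.442 0.021 0.044] [0.523 0.075 0.089] [0.489 0.053 0.067]
wheel [0.419 0.311 0.044] [0.5   0.367 0.09 ] [0.465 0.343 0.066]
```

```bash
cat >> h.py <<'E'
from scipy.spatial.transform import Rotation as Ro
def yaw():
    s=manip.read_state(); w,x,y,z=s['eef_rot']; M=Ro.from_quat([x,y,z,w]).as_matrix(); return np.degrees(np.arctan2(M[1,1],M[0,1])), M
E
python3 - <<'E'
from h import *
y,M=yaw(); print(y,M.round(3)); q=manip.read_state()['joint_positions'];print(np.degrees(q))
E
```

```text
-74.08484192405426 [[-0.     0.274 -0.962]
 [ 0.001 -0.962 -0.274]
 [-1.    -0.001 -0.   ]]
[-8.10153223e+01  1.58386230e+01  8.62754701e+01  7.90849889e-04
  7.79633986e+01 -6.93063900e+00]
```

Emit:
play_rows(
  rows=[
    {"z": 0.03, "roll": 0.12},
    {"x": 0.025, "y": 0.02, "z": 0.02, "roll": 0.12},
    {"x": 0.03, "y": 0.024, "roll": 0.12},
    {"x": 0.03, "y": 0.024, "roll": 0.12},
    {"x": 0.03, "y": 0.024, "roll": 0.12},
    {"x": 0.03, "y": 0.024, "roll": 0.12},
    {"x": 0.03, "y": 0.024, "roll": 0.12},
    {"x": 0.03, "y": 0.024, "roll": 0.12},
    {"x": 0.03, "y": 0.024, "roll": 0.12},
    {"x": 0.03, "y": 0.024, "roll": 0.12},
    {"x": 0.03, "y": 0.024, "roll": 0.12},
    {"x": 0.03, "y": 0.024, "roll": 0.12},
    {"x": 0.03, "y": 0.024, "roll": 0.12},
    {"x": 0.03, "y": 0.024, "roll": 0.12},
    {"x": 0.03, "y": 0.024, "roll": 0.12},
    {"x": 0.03, "y": 0.024, "roll": 0.12},
    {"x": 0.03, "y": 0.024, "roll": 0.12},
    {},
  ],
)

```text
schema error: expected keys x, y, z, roll, jaw
```

```bash
python3 - <<'E'
from h import *
print(yaw()[0]);st();snap('wrist','w1')
P=cloud('w1')
m=(P[...,2]>0.122)&(P[...,2]<0.15)&(abs(P[...,0]-0.63)<.06)&(abs(P[...,1]+.16)<.07)
q=P[m];print(len(q),cv2.minAreaRect(q[:,:2].astype(np.float32)*1000),q.max(0))
E
```

```text
-74.08484192405426
{'time': 0.15, 'eef_pos': [0.1576, -0.5526, 0.2238], 'eef_rot': [-0.0974, -0.7003, -0.0984, 0.7003], 'force': [-0.255, -0.1482, -0.5959], 'finger_gap': 0.094, 'joint_positions': [-1.414, 0.2764, 1.5058, 0.0, 1.3607, -0.121]}Traceback (most recent call last):
  File "<stdin>", line 5, in <module>
    return umr_maximum(a, axis, None, out, keepdims, initial, where)
ValueError: zero-size array to reduction operation maximum which has no identity
```

View pics/w1.png

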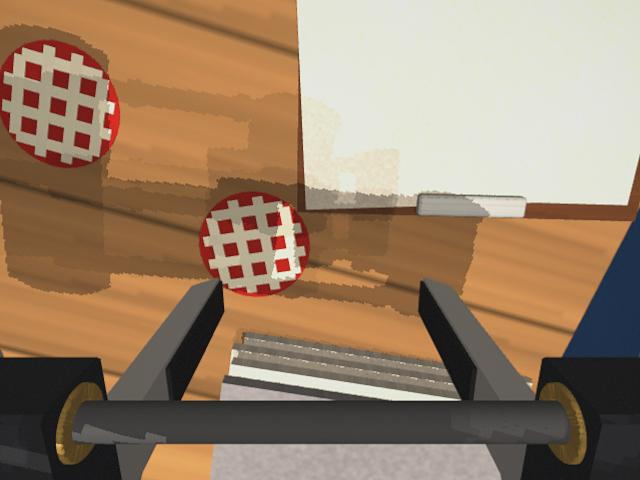

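All five keys are required in each row.

Emit:
play_rows(
  rows=[
    {"x": 0, "y": 0, "z": 0.03, "roll": 0.12, "jaw": 1},
    {"x": 0.025, "y": 0.02, "z": 0.02, "roll": 0.12, "jaw": 1},
    {"x": 0.03, "y": 0.024, "z": 0, "roll": 0.12, "jaw": 1},
    {"x": 0.03, "y": 0.024, "z": 0, "roll": 0.12, "jaw": 1},
    {"x": 0.03, "y": 0.024, "z": 0, "roll": 0.12, "jaw": 1},
    {"x": 0.03, "y": 0.024, "z": 0, "roll": 0.12, "jaw": 1},
    {"x": 0.03, "y": 0.024, "z": 0, "roll": 0.12, "jaw": 1},
    {"x": 0.03, "y": 0.024, "z": 0, "roll": 0.12, "jaw": 1},
    {"x": 0.03, "y": 0.024, "z": 0, "roll": 0.12, "jaw": 1},
    {"x": 0.03, "y": 0.024, "z": 0, "roll": 0.12, "jaw": 1},
    {"x": 0.03, "y": 0.024, "z": 0, "roll": 0.12, "jaw": 1},
    {"x": 0.03, "y": 0.024, "z": 0, "roll": 0.12, "jaw": 1},
    {"x": 0.03, "y": 0.024, "z": 0, "roll": 0.12, "jaw": 1},
    {"x": 0.03, "y": 0.024, "z": 0, "roll": 0.12, "jaw": 1},
    {"x": 0.03, "y": 0.024, "z": 0, "roll": 0.12, "jaw": 1},
    {"x": 0.03, "y": 0.024, "z": 0, "roll": 0.12, "jaw": 1},
    {"x": 0, "y": 0, "z": 0, "roll": 0, "jaw": 1},
  ],
)

```text
time: 1.62
eef_pos: [0.6171, -0.1763, 0.2713]
eef_rot: [0.643, 0.295, 0.641, -0.297]
force: [-0.1, 0.1, 0.6]
finger_gap: 0.0938
```

```bash
python3 - <<'E'
from h import *
print(yaw()[0]);st();snap('wrist','w1')
P=cloud('w1')
m=(P[...,2]>0.122)&(P[...,2]<0.15)&(abs(P[...,0]-0.63)<.06)&(abs(P[...,1]+.16)<.07)
q=P[m];print(len(q))
if len(q):print(cv2.minAreaRect(q[:,:2].astype(np.float32)*1000),q.max(0))
E
```

```text
40.45985340211123
{'time': 1.6167, 'eef_pos': [0.6171, -0.1763, 0.2713], 'eef_rot': [0.6431, 0.2953, 0.641, -0.2972], 'force': [-0.1321, 0.0693, 0.5505], 'finger_gap': 0.0938, 'joint_positions': [-0.3851, 0.3571, 1.2702, -0.0027, 1.5115, -1.0911]}
924
((636.1676635742188, -165.5637969970703), (11.058938980102539, 51.022132873535156), 42.83818817138672) [ 0.65548219 -0.1451316   0.13300492]
```

View pics/w1.png

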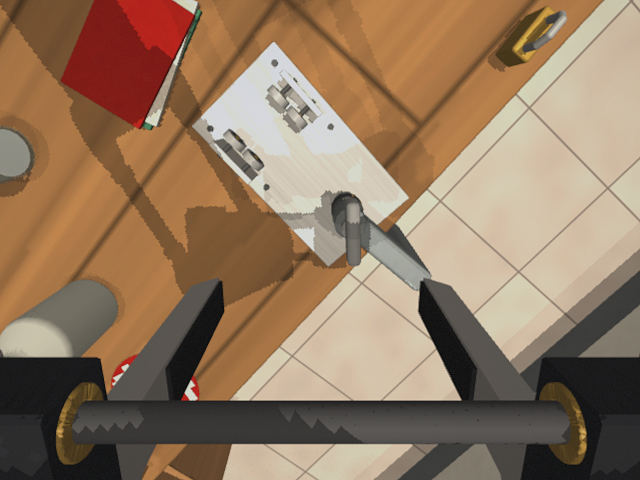

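Emit:
play_rows(
  rows=[
    {"x": 0.021, "y": 0.011, "z": 0, "roll": 0.04, "jaw": 0},
    {"x": 0, "y": 0, "z": -0.03, "roll": 0, "jaw": 0},
    {"x": 0, "y": 0, "z": -0.03, "roll": 0, "jaw": 0},
    {"x": 0, "y": 0, "z": -0.03, "roll": 0, "jaw": 0},
    {"x": 0, "y": 0, "z": -0.025, "roll": 0, "jaw": 0},
    {"x": 0, "y": 0, "z": 0, "roll": 0, "jaw": 0},
  ],
)

```text
time: 2.17
eef_pos: [0.6325, -0.1717, 0.1547]
eef_rot: [0.648, 0.283, 0.645, -0.291]
force: [-0.3, 0.3, -0.1]
finger_gap: 0.0577
```

```bash
python3 - <<'E'
from h import *
print(yaw()[0]);st();snap('wrist','w2')
E
```

```text
42.07791043781418
{'time': 2.1667, 'eef_pos': [0.6325, -0.1717, 0.1547], 'eef_rot': [0.6478, 0.2831, 0.6446, -0.2912], 'force': [-0.3172, 0.3093, -0.0841], 'finger_gap': 0.0577, 'joint_positions': [-0.3645, 0.4362, 1.4332, -0.0122, 1.2684, -1.0953]}
```

View pics/w2.png

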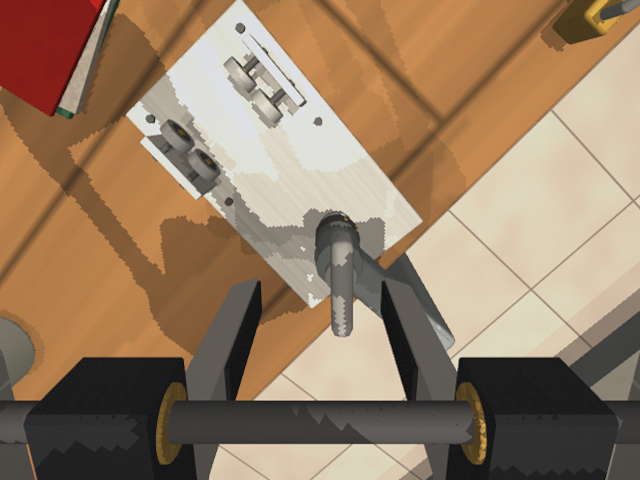

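Emit:
play_rows(
  rows=[
    {"x": 0.005, "y": 0.0065, "z": -0.01, "roll": 0.012, "jaw": 0},
    {"x": 0.001, "y": 0.001, "z": -0.01, "roll": 0, "jaw": 0},
    {"x": 0, "y": 0, "z": -0.007, "roll": 0, "jaw": 0},
    {"x": 0, "y": 0, "z": 0, "roll": 0, "jaw": 0},
  ],
)

```text
time: 2.55
eef_pos: [0.6419, -0.1673, 0.1337]
eef_rot: [0.653, 0.28, 0.642, -0.288]
force: [0.4, 0.3, -0.2]
finger_gap: 0.0469
```

```bash
python3 - <<'E'
from h import *
y,M=yaw();print(y,M[:,0]);st();snap('wrist','w3')
E
```

```text
42.59358921278436 [ 0.01061875 -0.01722722 -0.99979521]
{'time': 2.55, 'eef_pos': [0.6419, -0.1673, 0.1337], 'eef_rot': [0.6533, 0.2802, 0.6415, -0.2883], 'force': [0.4466, 0.2564, -0.1934], 'finger_gap': 0.0469, 'joint_positions': [-0.3528, 0.456, 1.4543, -0.0133, 1.2155, -1.0917]}
```

View pics/w3.png

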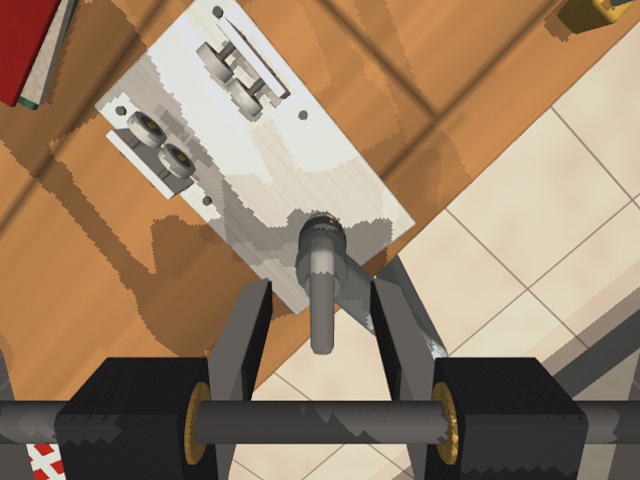

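Emit:
play_rows(
  rows=[
    {"x": -0.003, "y": 0.002, "z": -0.006, "roll": 0, "jaw": 0},
    {"x": 0, "y": 0, "z": 0, "roll": 0, "jaw": -0.5},
    {"x": 0, "y": 0, "z": 0, "roll": 0, "jaw": -1},
    {"x": 0, "y": 0, "z": 0, "roll": 0, "jaw": -1},
    {"x": 0, "y": 0, "z": 0, "roll": 0, "jaw": -1},
    {"x": 0, "y": 0, "z": 0, "roll": 0, "jaw": -1},
    {"x": 0, "y": 0, "z": 0, "roll": 0, "jaw": -1},
  ],
  force=35,
)

```text
time: 3.18
eef_pos: [0.6407, -0.1657, 0.1312]
eef_rot: [0.656, 0.28, 0.639, -0.288]
force: [1.9, 2.6, -2.4]
finger_gap: 0.0109
```

```bash
python3 - <<'E'
from h import *
y,M=yaw();print(y,M[:,0]);st();snap('wrist','w4')
E
```

```text
42.61012285980528 [ 0.01729425 -0.01970147 -0.99965632]
{'time': 3.1833, 'eef_pos': [0.6407, -0.1657, 0.1312], 'eef_rot': [0.6558, 0.2802, 0.639, -0.2881], 'force': [1.8552, 2.5742, -2.3517], 'finger_gap': 0.0109, 'joint_positions': [-0.351, 0.4521, 1.4679, -0.0135, 1.1986, -1.0899]}
```

View pics/w4.png

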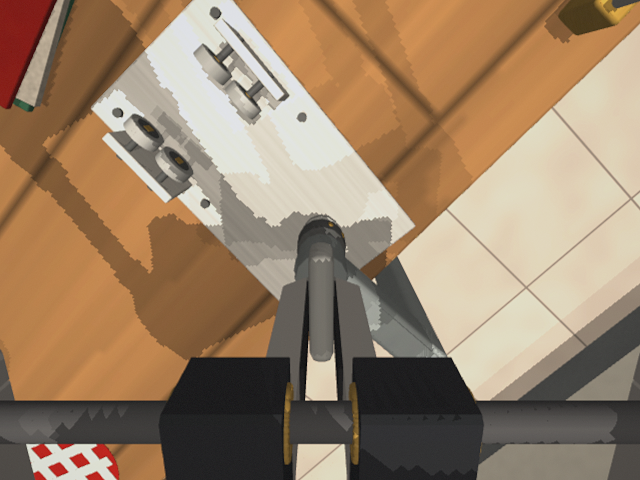

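Emit:
play_rows(
  rows=[
    {"x": 0, "y": 0, "z": 0, "roll": -0.12, "jaw": -1},
    {"x": 0, "y": 0, "z": 0, "roll": -0.12, "jaw": -1},
    {"x": 0, "y": 0, "z": 0, "roll": -0.12, "jaw": -1},
    {"x": 0, "y": 0, "z": -0.0005, "roll": -0.12, "jaw": -1},
    {"x": 0, "y": 0, "z": 0, "roll": -0.12, "jaw": -1},
    {"x": 0, "y": 0, "z": 0, "roll": -0.12, "jaw": -1},
    {"x": 0, "y": 0, "z": -0.0005, "roll": -0.12, "jaw": -1},
    {"x": 0, "y": 0, "z": 0, "roll": -0.12, "jaw": -1},
    {"x": 0, "y": 0, "z": 0, "roll": 0, "jaw": -1},
  ],
)

```text
time: 3.98
eef_pos: [0.6398, -0.1659, 0.1295]
eef_rot: [-0.437, -0.551, -0.427, 0.568]
force: [-0.7, 0.3, 0.6]
finger_gap: 0.0107
```

```bash
python3 - <<'E'
from h import *
y,M=yaw();print(y,M[:,0]);st();print(manip.read_state()['moment']);snap('wrist','w5')
E
```

```text
-14.648896703668736 [-0.01020325 -0.02516402 -0.99963126]
{'time': 3.9833, 'eef_pos': [0.6398, -0.1659, 0.1295], 'eef_rot': [-0.437, -0.5513, -0.4273, 0.5679], 'force': [-0.7211, 0.3154, 0.5775], 'finger_gap': 0.0107, 'joint_positions': [-0.3436, 0.4654, 1.4492, -0.0288, 1.2283, -0.0783]}
[-0.04127293 -0.08980411 -0.15868382]
```

View pics/w5.png

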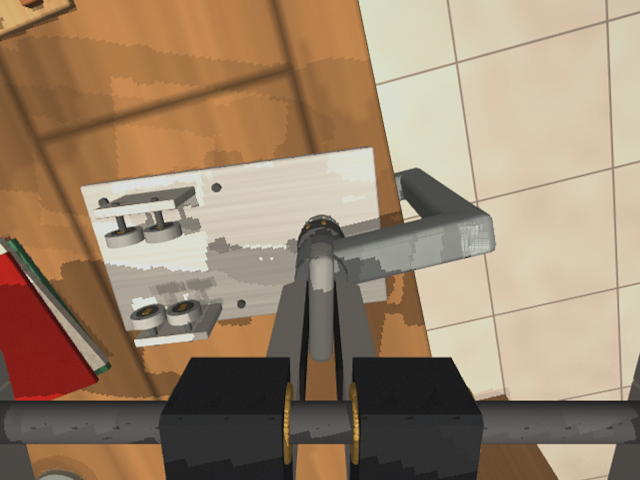

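Emit:
play_rows(
  rows=[
    {"x": 0, "y": 0, "z": 0, "roll": -0.12, "jaw": -1},
    {"x": 0, "y": 0, "z": 0, "roll": -0.12, "jaw": -1},
    {"x": 0, "y": 0, "z": -0.0002, "roll": -0.12, "jaw": -1},
    {"x": 0, "y": 0, "z": -0.0002, "roll": -0.12, "jaw": -1},
    {"x": 0, "y": 0, "z": -0.0002, "roll": -0.12, "jaw": -1},
    {"x": 0, "y": 0, "z": -0.0002, "roll": -0.12, "jaw": -1},
    {"x": 0, "y": 0, "z": -0.0002, "roll": -0.12, "jaw": -1},
    {"x": 0, "y": 0, "z": -0.0002, "roll": -0.12, "jaw": -1},
    {"x": 0, "y": 0, "z": -0.0002, "roll": -0.12, "jaw": -1},
    {"x": 0, "y": 0, "z": -0.0002, "roll": -0.12, "jaw": -1},
    {"x": 0, "y": 0, "z": -0.0002, "roll": -0.12, "jaw": -1},
    {"x": 0, "y": 0, "z": -0.0002, "roll": -0.12, "jaw": -1},
    {"x": 0, "y": 0, "z": -0.0002, "roll": -0.12, "jaw": -1},
    {"x": 0, "y": 0, "z": -0.0002, "roll": -0.12, "jaw": -1},
    {"x": 0, "y": 0, "z": -0.0002, "roll": -0.12, "jaw": -1},
    {"x": 0, "y": 0, "z": -0.0002, "roll": -0.12, "jaw": -1},
    {"x": 0, "y": 0, "z": -0.0002, "roll": -0.12, "jaw": -1},
    {"x": 0, "y": 0, "z": -0.0002, "roll": -0.12, "jaw": -1},
    {"x": 0, "y": 0, "z": -0.0002, "roll": -0.12, "jaw": -1},
    {"x": 0, "y": 0, "z": 0, "roll": 0, "jaw": -1},
  ],
)

```text
time: 5.7
eef_pos: [0.6392, -0.1639, 0.1262]
eef_rot: [0.344, -0.614, 0.331, 0.628]
force: [-1.2, 0.0, -0.5]
finger_gap: 0.0106
```

```bash
python3 - <<'E'
from h import *
y,M=yaw();print(y,M[:,0]);st();print(manip.read_state()['moment']);snap('wrist','w6')
E
```

```text
-147.06227982988685 [-0.00858256  0.02628272 -0.99961771]
{'time': 5.7, 'eef_pos': [0.6392, -0.1639, 0.1262], 'eef_rot': [0.3444, -0.6141, 0.331, 0.6283], 'force': [-1.1703, 0.0261, -0.4741], 'finger_gap': 0.0106, 'joint_positions': [-0.3685, 0.4723, 1.4459, 0.0226, 1.2409, 2.1906]}
[-0.06209647  0.02892283 -0.07001579]
```

View pics/w6.png

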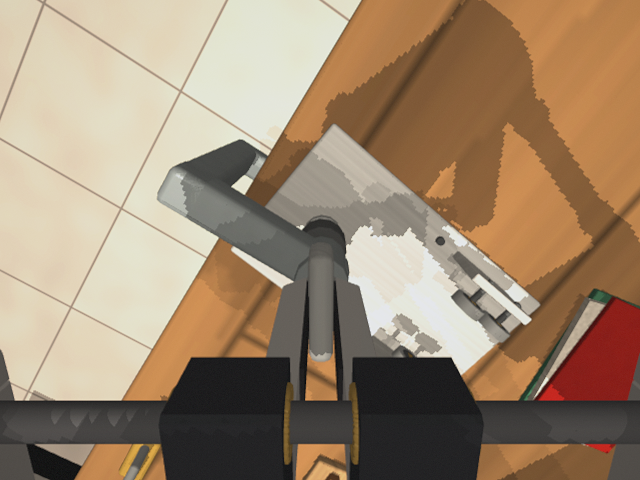

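Emit:
play_rows(
  rows=[
    {"x": 0, "y": 0, "z": 0, "roll": 0, "jaw": 1},
    {"x": 0, "y": 0, "z": 0, "roll": 0, "jaw": 1},
    {"x": 0, "y": 0, "z": 0, "roll": 0, "jaw": 1},
    {"x": 0, "y": 0, "z": 0, "roll": 0, "jaw": 1},
    {"x": 0, "y": 0, "z": 0, "roll": 0, "jaw": 1},
    {"x": 0, "y": 0, "z": 0, "roll": 0, "jaw": 1},
    {"x": 0, "y": 0, "z": 0, "roll": 0.12, "jaw": 1},
    {"x": 0, "y": 0, "z": 0, "roll": 0.12, "jaw": 1},
    {"x": 0, "y": 0, "z": 0, "roll": 0.12, "jaw": 1},
    {"x": 0, "y": 0, "z": 0, "roll": 0.12, "jaw": 1},
    {"x": 0, "y": 0, "z": 0, "roll": 0.12, "jaw": 1},
    {"x": 0, "y": 0, "z": 0, "roll": 0.12, "jaw": 1},
    {"x": 0, "y": 0, "z": 0, "roll": 0.12, "jaw": 1},
    {"x": 0, "y": 0, "z": 0, "roll": 0.12, "jaw": 1},
    {"x": 0, "y": 0, "z": 0, "roll": 0.12, "jaw": 1},
    {"x": 0, "y": 0, "z": 0, "roll": 0.12, "jaw": 1},
    {"x": 0, "y": 0, "z": 0, "roll": 0.12, "jaw": 1},
    {"x": 0, "y": 0, "z": 0, "roll": 0.12, "jaw": 1},
  ],
)

```text
time: 7.25
eef_pos: [0.6395, -0.1649, 0.1265]
eef_rot: [-0.182, -0.674, -0.182, 0.693]
force: [-0.3, -0.6, -0.0]
finger_gap: 0.0938
```

Emit:
play_rows(
  rows=[
    {"x": 0, "y": 0, "z": 0, "roll": 0.12, "jaw": 1},
    {"x": 0, "y": 0, "z": 0, "roll": 0.12, "jaw": 1},
    {"x": 0, "y": 0, "z": 0, "roll": 0.12, "jaw": 1},
    {"x": 0, "y": 0, "z": 0, "roll": 0.12, "jaw": 1},
    {"x": 0, "y": 0, "z": 0, "roll": 0.12, "jaw": 1},
    {"x": 0, "y": 0, "z": 0, "roll": 0.12, "jaw": 1},
    {"x": 0, "y": 0, "z": 0, "roll": 0.12, "jaw": 1},
    {"x": 0, "y": 0, "z": 0, "roll": 0.12, "jaw": 1},
    {"x": 0, "y": 0, "z": 0, "roll": 0.12, "jaw": 1},
    {"x": 0, "y": 0, "z": 0, "roll": 0.12, "jaw": 1},
    {"x": 0, "y": 0, "z": 0, "roll": 0.12, "jaw": 1},
    {"x": 0, "y": 0, "z": 0, "roll": 0.12, "jaw": 1},
    {"x": 0, "y": 0, "z": 0, "roll": 0, "jaw": 1},
  ],
)

```text
time: 8.33
eef_pos: [0.6396, -0.1646, 0.1267]
eef_rot: [0.606, 0.368, 0.593, -0.382]
force: [-0.3, 0.1, -1.0]
finger_gap: 0.0942
```

```bash
python3 - <<'E'
from h import *
y,M=yaw();print(y,M[:,0]);st();snap('wrist','w7')
E
```

```text
25.878074320436244 [ 0.00464134 -0.02663906 -0.99963434]
{'time': 8.3333, 'eef_pos': [0.6396, -0.1646, 0.1267], 'eef_rot': [0.6056, 0.3682, 0.5928, -0.3824], 'force': [-0.2523, 0.0683, -1.0162], 'finger_gap': 0.0942, 'joint_positions': [-0.3439, 0.4592, 1.4677, -0.0252, 1.2015, -0.7867]}
```

View pics/w7.png

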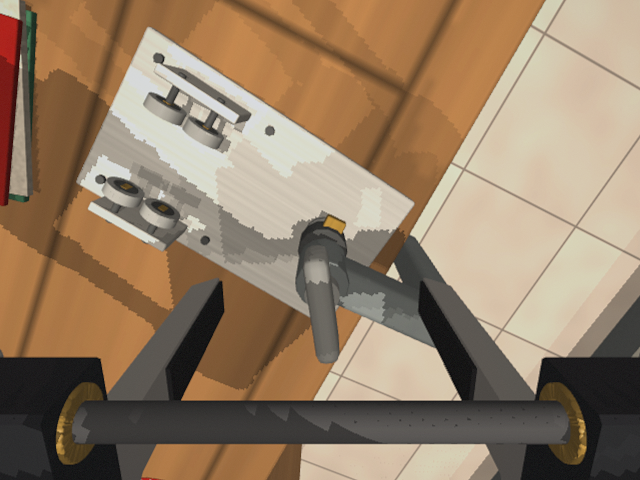

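```bash
python3 - <<'E'
from h import *
crop('w7',270,190,380,300,6,'c5');snap('top','t1');snap('scene','s1');crop('t1',310,100,410,255,3.8,'c6');crop('s1',280,270,400,400,4.5,'c7');crop('w6',260,180,380,300,5,'c8')
E
```

```text
(no output)
```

View pics/c5.png

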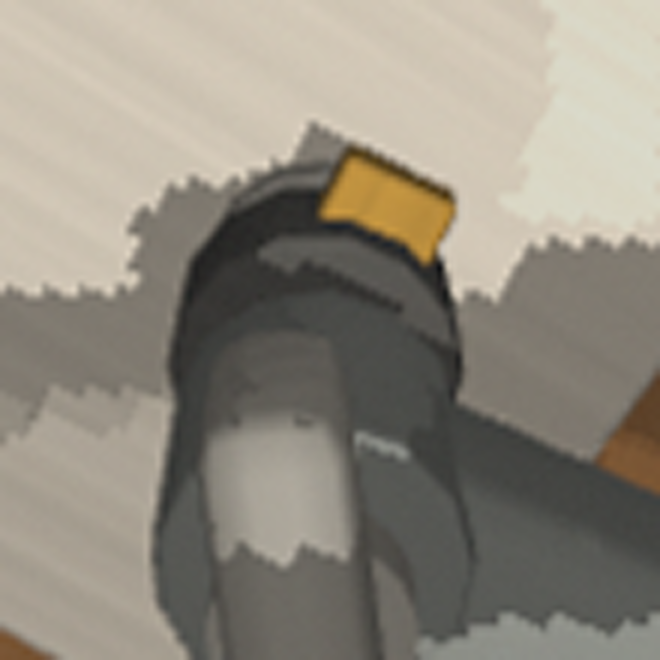

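View pics/c7.png

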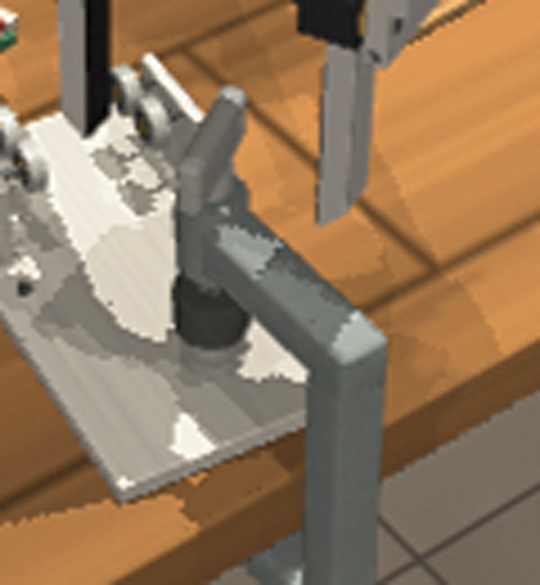

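View pics/c6.png

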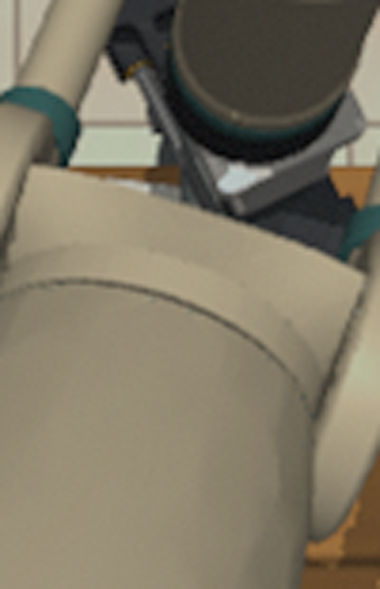

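```bash
cat >> h.py <<'E'
def tab(f):
    z=load(f); im=z['im'].astype(int); P=cloud(f)
    m=(im[...,0]-im[...,2]>70)&(P[...,2]>.03)&(P[...,2]<.095)&(abs(P[...,0]-.64)<.03)&(abs(P[...,1]+.15)<.035)
    q=P[m]; print('tab n',len(q), np.percentile(q,[2,50,98],axis=0).round(4).tolist() if len(q) else '')
    m=(P[...,2]>0.105)&(P[...,2]<0.15)&(abs(P[...,0]-0.64)<.04)&(abs(P[...,1]+.165)<.04)
    q=P[m]; print('wing',len(q),np.nanmax(q,0).round(4), cv2.minAreaRect(q[:,:2].astype(np.float32)*1000) )
E
python3 - <<'E'
from h import *
tab('w7');tab('w6')
E
```

```text
tab n 214 [[0.6339, -0.1491, 0.0388], [0.6397, -0.1457, 0.0402], [0.646, -0.1425, 0.0416]]
wing 3804 [ 0.68   -0.1324  0.15  ] ((640.2407836914062, -163.0934295654297), (87.78578186035156, 48.68430709838867), 8.808783531188965)
tab n 0 
wing 5473 [ 0.6594 -0.1415  0.15  ] ((640.5661010742188, -164.66485595703125), (37.408042907714844, 42.64069366455078), 72.86042785644531)
```

Emit:
play_rows(
  rows=[
    {"x": 0, "y": 0, "z": -0.002, "roll": 0.12, "jaw": 0},
    {"x": 0, "y": 0, "z": -0.001, "roll": 0, "jaw": -0.5},
    {"x": 0, "y": 0, "z": 0, "roll": 0, "jaw": -1},
    {"x": 0, "y": 0, "z": 0, "roll": 0, "jaw": -1},
    {"x": 0, "y": 0, "z": 0, "roll": 0, "jaw": -1},
    {"x": 0, "y": 0, "z": 0, "roll": 0, "jaw": -1},
    {"x": 0, "y": 0, "z": 0, "roll": 0, "jaw": -1},
    {"x": 0, "y": 0, "z": 0, "roll": 0, "jaw": -1},
    {"x": 0, "y": 0, "z": 0, "roll": 0, "jaw": -1},
    {"x": 0, "y": 0, "z": 0, "roll": 0, "jaw": -1},
    {"x": 0, "y": 0, "z": 0, "roll": 0, "jaw": -1},
    {"x": 0, "y": 0, "z": 0, "roll": -0.08, "jaw": -1},
    {"x": 0, "y": 0, "z": 0, "roll": -0.08, "jaw": -1},
    {"x": 0, "y": 0, "z": 0, "roll": -0.08, "jaw": -1},
    {"x": 0, "y": 0, "z": 0, "roll": -0.08, "jaw": -1},
    {"x": 0, "y": 0, "z": 0, "roll": 0, "jaw": -1},
  ],
)

```text
time: 9.82
eef_pos: [0.6401, -0.1646, 0.1233]
eef_rot: [0.557, 0.434, 0.546, -0.45]
force: [-0.8, 0.2, 1.1]
finger_gap: 0.011
```

```bash
python3 - <<'E'
from h import *
y,M=yaw();print(y,M[:,0]);st();print(manip.read_state()['moment']);snap('wrist','w8');tab('w8');crop('w8',260,180,380,300,5,'c8')
E
```

```text
12.55975441396254 [-0.00140969 -0.02726755 -0.99962718]
{'time': 9.8167, 'eef_pos': [0.6401, -0.1646, 0.1233], 'eef_rot': [0.5573, 0.4344, 0.546, -0.4501], 'force': [-0.7775, 0.159, 1.0913], 'finger_gap': 0.011, 'joint_positions': [-0.3421, 0.4653, 1.4658, -0.028, 1.2027, -0.5515]}
[ 0.17151713 -0.04772142  0.14216611]
tab n 293 [[0.6337, -0.149, 0.0385], [0.6396, -0.1443, 0.0399], [0.6457, -0.1401, 0.041]]
wing 5818 [ 0.6555 -0.1373  0.15  ] ((636.7991333007812, -162.55796813964844), (49.16394805908203, 33.59218978881836), 81.6324691772461)
```

View pics/c8.png

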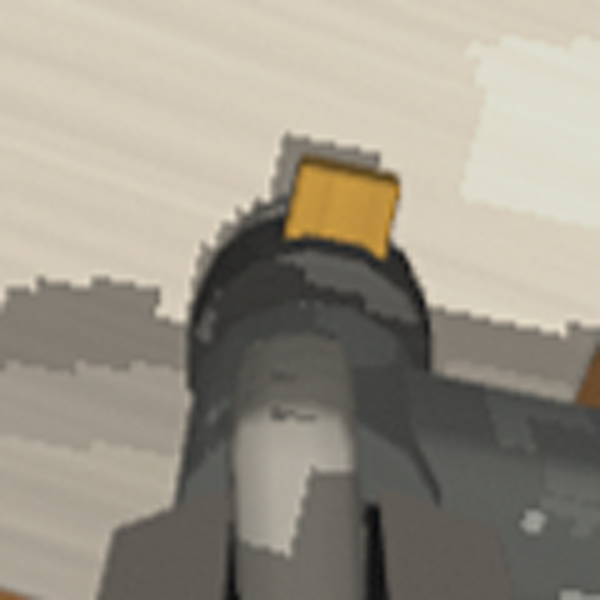

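Emit:
play_rows(
  rows=[
    {"x": 0, "y": 0, "z": 0, "roll": -0.08, "jaw": -1},
    {"x": 0, "y": 0, "z": 0, "roll": -0.08, "jaw": -1},
    {"x": 0, "y": 0, "z": 0, "roll": -0.08, "jaw": -1},
    {"x": 0, "y": 0, "z": 0, "roll": -0.08, "jaw": -1},
    {"x": 0, "y": 0, "z": 0, "roll": -0.08, "jaw": -1},
    {"x": 0, "y": 0, "z": 0, "roll": 0, "jaw": -1},
  ],
)

```text
time: 10.37
eef_pos: [0.6402, -0.1644, 0.1227]
eef_rot: [-0.457, -0.534, -0.449, 0.552]
force: [0.2, 1.0, 0.3]
finger_gap: 0.0112
```

```bash
python3 - <<'E'
from h import *
y,M=yaw();print(y,M[:,0]);st();print(manip.read_state()['moment']);snap('wrist','w9');tab('w9');crop('w9',260,180,380,300,5,'c9')
E
```

```text
-10.389268545794941 [-0.01161677 -0.02469265 -0.99962759]
{'time': 10.3667, 'eef_pos': [0.6402, -0.1644, 0.1227], 'eef_rot': [-0.4567, -0.5344, -0.4486, 0.5519], 'force': [0.1944, 0.9793, 0.3356], 'finger_gap': 0.0112, 'joint_positions': [-0.3412, 0.4714, 1.4569, -0.029, 1.2162, -0.1499]}
[ 0.33956721 -0.17416492  0.20336664]
tab n 397 [[0.634, -0.1487, 0.038], [0.6401, -0.1428, 0.0392], [0.646, -0.1369, 0.0407]]
wing 5874 [ 0.6595 -0.1372  0.15  ] ((637.4646606445312, -161.29415893554688), (48.785072326660156, 33.23265075683594), 58.07965850830078)
```

View pics/c9.png

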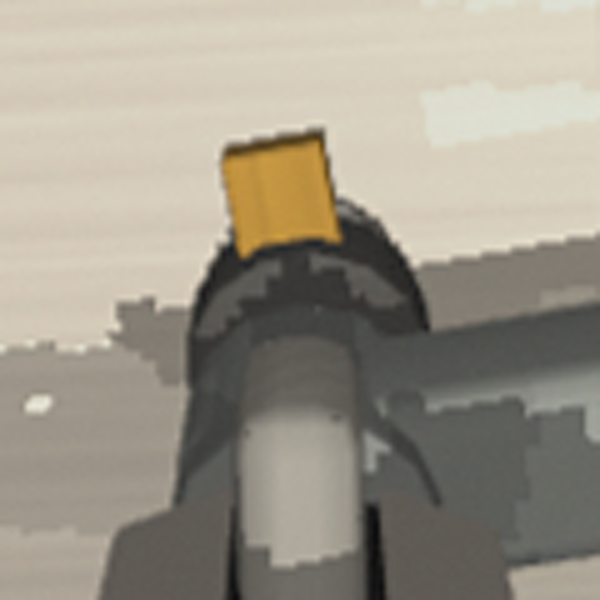

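View pics/w9.png

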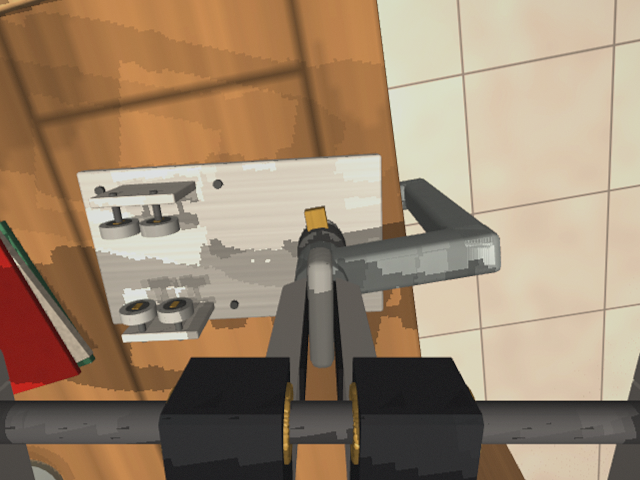

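Emit:
play_rows(
  rows=[
    {"x": 0, "y": 0, "z": 0, "roll": 0, "jaw": 0},
    {"x": 0, "y": 0, "z": 0, "roll": 0, "jaw": 0},
    {"x": 0, "y": 0, "z": 0, "roll": 0, "jaw": 0},
    {"x": 0, "y": 0, "z": 0.035, "roll": 0, "jaw": 0},
    {"x": 0, "y": 0, "z": 0.04, "roll": 0, "jaw": 0},
    {"x": 0, "y": 0, "z": 0.04, "roll": -0.12, "jaw": 0},
    {"x": -0.02, "y": 0.03, "z": 0.02, "roll": -0.12, "jaw": 0},
    {"x": -0.02, "y": 0.03, "z": 0, "roll": -0.12, "jaw": 0},
    {"x": -0.02, "y": 0.03, "z": 0, "roll": -0.12, "jaw": 0},
    {"x": -0.02, "y": 0.03, "z": 0, "roll": -0.12, "jaw": 0},
    {"x": -0.02, "y": 0.03, "z": 0, "roll": -0.12, "jaw": 0},
    {"x": -0.02, "y": 0.03, "z": 0, "roll": -0.12, "jaw": 0},
    {"x": -0.02, "y": 0.03, "z": 0, "roll": -0.12, "jaw": 0},
    {"x": -0.02, "y": 0.02, "z": 0, "roll": -0.12, "jaw": 0},
    {"x": 0, "y": 0, "z": 0, "roll": -0.12, "jaw": 0},
    {"x": 0, "y": 0, "z": 0, "roll": -0.1, "jaw": 0},
    {"x": 0, "y": 0, "z": 0, "roll": 0, "jaw": 0},
  ],
)

```text
time: 11.83
eef_pos: [0.4698, 0.0722, 0.2639]
eef_rot: [-0.018, -0.701, -0.022, 0.712]
force: [-0.2, -0.0, -0.7]
finger_gap: 0.047
```

```bash
python3 - <<'E'
from h import *
y,M=yaw();print(y,M[:,0]);st();snap('wrist','w10');snap('scene','s2')
E
```

```text
-86.72054809683294 [-0.01608516  0.00565576 -0.99985463]
{'time': 11.8333, 'eef_pos': [0.4698, 0.0722, 0.2639], 'eef_rot': [-0.0181, -0.7012, -0.0224, 0.7124], 'force': [-0.1602, -0.0299, -0.7087], 'finger_gap': 0.047, 'joint_positions': [0.0015, 0.1113, 1.6211, 0.0057, 1.4253, 1.5141]}
```

View pics/w10.png

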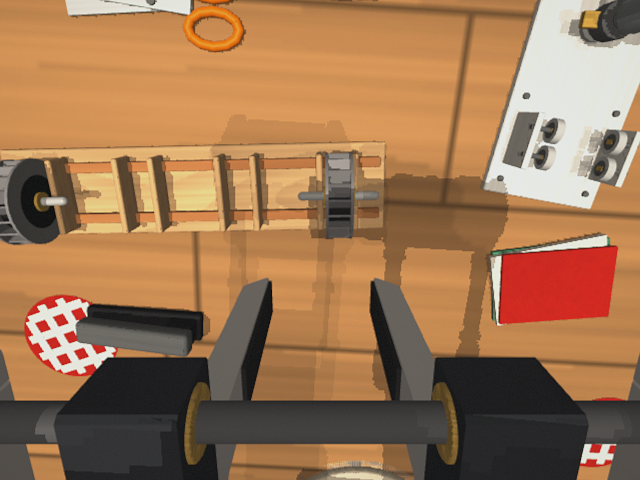

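View pics/s2.png

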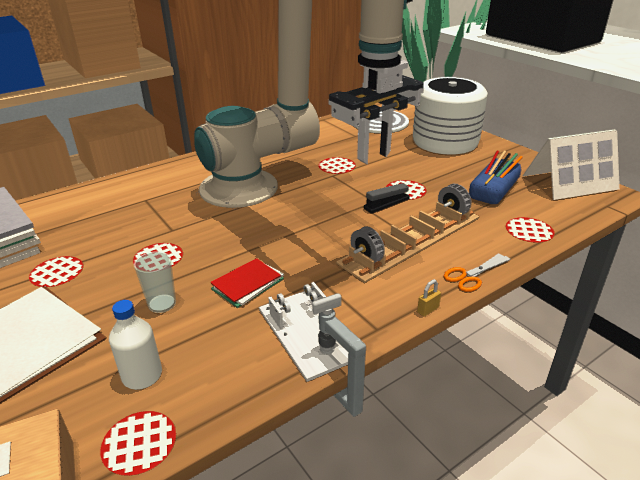

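```bash
cat >> h.py <<'E'
def ray(f,u,v,zz):
    z=load(f);R=cv2.Rodrigues(z['r'])[0];c=-R.T@z['t'];d=R.T@np.linalg.inv(z['K'])@[u,v,1.];return c+d*(zz-c[2])/d[2]
def wheel(f,lo,hi,th=4.3,xr=(.38,.56)):
    """fit wheel centre: rack-frame rotated extents"""
    P=cloud(f); m=(P[...,2]>0.056)&(P[...,2]<.1)&(P[...,1]>lo)&(P[...,1]<hi)&(P[...,0]>xr[0])&(P[...,0]<xr[1])
    q=P[m]; a=np.radians(th);ex=np.array([np.cos(a),np.sin(a)]);ey=np.array([-np.sin(a),np.cos(a)])
    X=q[:,:2]@ex;Y=q[:,:2]@ey
    s=q[:,2]>.07; 
    yl,yh=np.percentile(Y[s],[1,99]); 
    # circle fit in X,z using top surface points
    A=np.c_[2*X[s],2*q[s,2],np.ones(s.sum())];b=X[s]**2+q[s,2]**2
    k=s
    xl,xh=np.percentile(X[s],[.5,99.5])
    mid=ex*(xl+xh)/2+ey*(yl+yh)/2
    print(f,len(q),'Y',yl.round(4),yh.round(4),'X',xl.round(4),xh.round(4),'ztop',q[:,2].max().round(4),'mid',mid.round(4))
E
python3 - <<'E'
from h import *
for f in('t0','s0','w10'):
  wheel(f,0,.12); wheel(f,.28,.42)
for u,v in((299,196),(378,196)): print(ray('w10',u,v,.054))
crop('w10',280,130,400,250,5,'c10')
crop('w10',480,90,640,220,5,'c11')
E
```

```text
t0 506 Y 0.0109 0.0349 X 0.4471 0.5114 ztop 0.0919 mid [0.4762 0.0588]
t0 656 Y 0.3019 0.3276 X 0.4458 0.5105 ztop 0.0932 mid [0.4532 0.3497]
s0 525 Y 0.0085 0.0353 X 0.4558 0.5176 ztop 0.0894 mid [0.4837 0.0583]
s0 432 Y 0.299 0.3277 X 0.455 0.5171 ztop 0.0895 mid [0.4612 0.3489]
w10 2296 Y 0.0114 0.0349 X 0.45 0.5149 ztop 0.0904 mid [0.4793 0.0593]
w10 2843 Y 0.3019 0.3251 X 0.4475 0.5123 ztop 0.0899 mid [0.455  0.3486]
[0.47701844 0.09486904 0.054     ]
[0.48156466 0.02234534 0.054     ]
```

View pics/c10.png

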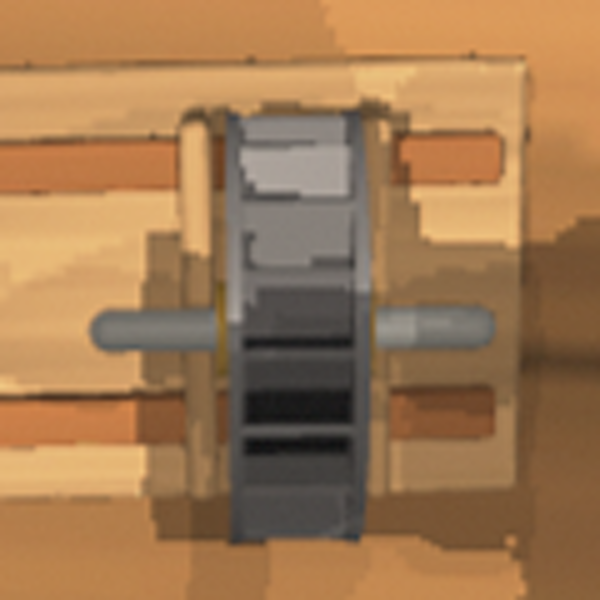

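View pics/c11.png

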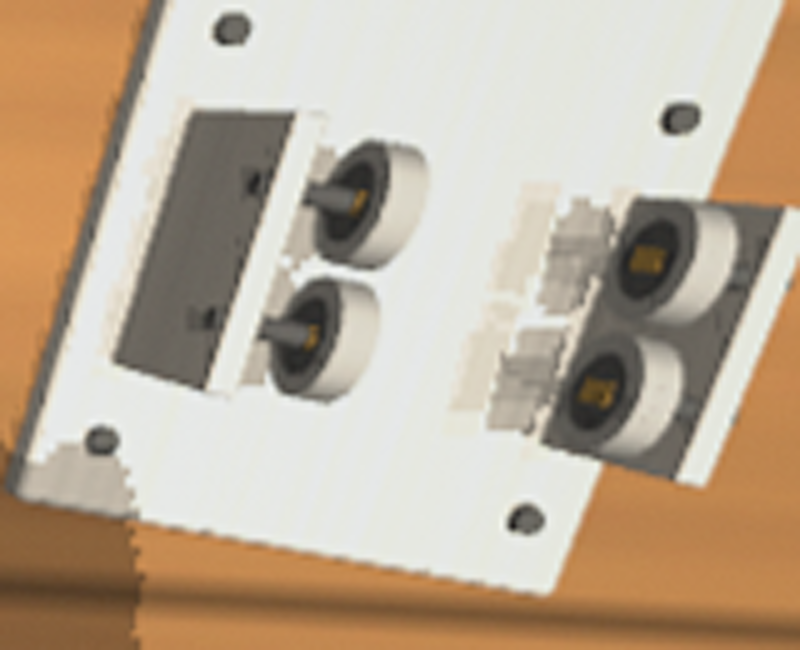

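Emit:
play_rows(
  rows=[
    {"x": 0.01, "y": -0.013, "z": -0.02, "roll": 0.01, "jaw": 0},
    {"x": 0, "y": 0, "z": -0.03, "roll": 0, "jaw": 0},
    {"x": 0, "y": 0, "z": -0.03, "roll": 0, "jaw": 0},
    {"x": 0, "y": 0, "z": -0.03, "roll": 0, "jaw": 0},
    {"x": 0, "y": 0, "z": -0.02, "roll": 0, "jaw": 0},
    {"x": 0, "y": 0, "z": -0.005, "roll": 0, "jaw": 0},
    {"x": 0, "y": 0, "z": 0, "roll": 0, "jaw": 0},
  ],
)

```text
time: 12.52
eef_pos: [0.486, 0.0545, 0.126]
eef_rot: [-0.029, -0.705, -0.032, 0.708]
force: [-0.1, -0.2, -0.4]
finger_gap: 0.0467
```

```bash
python3 - <<'E'
from h import *
y,M=yaw();print(y,M[:,0]);st();snap('wrist','w11')
E
```

```text
-85.08498621784268 [-0.00557655  0.00350778 -0.9999783 ]
{'time': 12.5167, 'eef_pos': [0.486, 0.0545, 0.126], 'eef_rot': [-0.029, -0.7045, -0.0316, 0.7084], 'force': [-0.1089, -0.2343, -0.3992], 'finger_gap': 0.0467, 'joint_positions': [-0.0332, 0.2301, 1.8337, 0.0038, 1.0834, 1.45]}
```

View pics/w11.png

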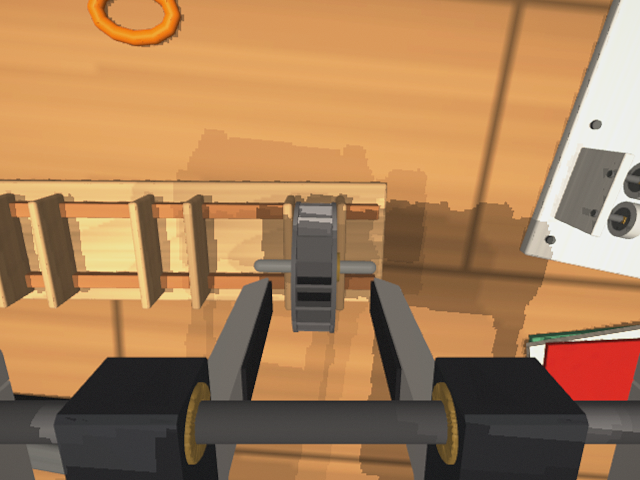

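Emit:
play_rows(
  rows=[
    {"x": -0.006, "y": 0.004, "z": -0.015, "roll": -0.01, "jaw": 0},
    {"x": 0, "y": 0, "z": -0.015, "roll": 0, "jaw": 0},
    {"x": 0, "y": 0, "z": -0.01, "roll": 0, "jaw": 0},
    {"x": 0, "y": 0, "z": 0, "roll": 0, "jaw": 0},
    {"x": 0, "y": 0, "z": 0, "roll": 0, "jaw": 0},
  ],
)

```text
time: 12.98
eef_pos: [0.4875, 0.0577, 0.092]
eef_rot: [0.027, 0.71, 0.028, -0.703]
force: [0.6, -0.2, 1.0]
finger_gap: 0.0471
```

```bash
python3 - <<'E'
from h import *
y,M=yaw();print(y,M[:,0]);st();snap('wrist','w12')
E
```

```text
-85.53859272117671 [ 0.0097534   0.00288334 -0.99994828]
{'time': 12.9833, 'eef_pos': [0.4875, 0.0577, 0.092], 'eef_rot': [0.0266, 0.71, 0.0284, -0.7031], 'force': [0.5932, -0.1647, 1.0281], 'finger_gap': 0.0471, 'joint_positions': [-0.0265, 0.2624, 1.8895, 0.0038, 0.98, 1.4644]}
```

View pics/w12.png

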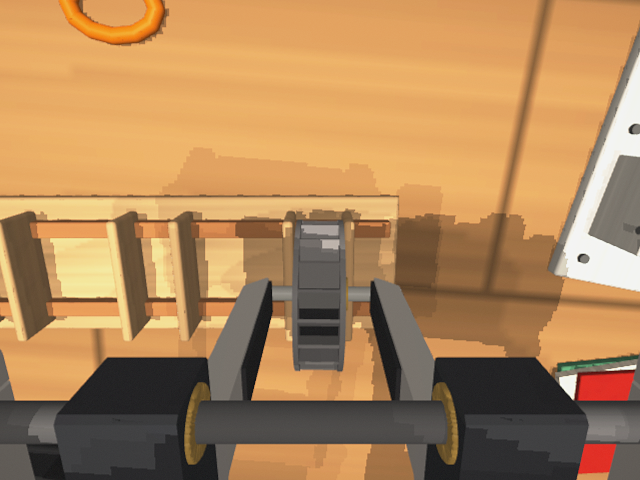

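Emit:
play_rows(
  rows=[
    {"x": -0.008, "y": 0.001, "z": -0.006, "roll": 0, "jaw": 0},
    {"x": -0.001, "y": 0, "z": -0.005, "roll": 0, "jaw": 0},
    {"x": 0, "y": 0, "z": 0, "roll": 0, "jaw": 0},
    {"x": 0, "y": 0, "z": 0, "roll": 0, "jaw": 0},
  ],
)

```text
time: 13.37
eef_pos: [0.4795, 0.0587, 0.0827]
eef_rot: [0.027, 0.712, 0.028, -0.701]
force: [-0.1, -0.4, 1.0]
finger_gap: 0.0468
```

```bash
python3 - <<'E'
from h import *
y,M=yaw();print(y,M[:,0]);st()
E
```

```text
-85.5133503704364 [ 0.01502948  0.00272913 -0.99988333]
{'time': 13.3667, 'eef_pos': [0.4795, 0.0587, 0.0827], 'eef_rot': [0.0269, 0.7119, 0.0284, -0.7012], 'force': [-0.0508, -0.3785, 1.0004], 'finger_gap': 0.0468, 'joint_positions': [-0.0247, 0.2605, 1.9218, 0.0038, 0.9443, 1.4655]}
```

Emit:
play_rows(
  rows=[
    {"x": 0, "y": 0, "z": 0, "roll": 0, "jaw": -0.5},
    {"x": 0, "y": 0, "z": 0, "roll": 0, "jaw": -1},
    {"x": 0, "y": 0, "z": 0, "roll": 0, "jaw": -1},
    {"x": 0, "y": 0, "z": 0, "roll": 0, "jaw": -1},
    {"x": 0, "y": 0, "z": 0, "roll": 0, "jaw": -1},
    {"x": 0, "y": 0, "z": 0, "roll": 0, "jaw": -1},
  ],
  force=25,
)

```text
time: 13.87
eef_pos: [0.4799, 0.0588, 0.0833]
eef_rot: [0.027, 0.712, 0.028, -0.701]
force: [-0.2, -0.8, -0.2]
finger_gap: 0.0239
```

Emit:
play_rows(
  rows=[
    {"x": 0, "y": 0, "z": 0.01, "roll": 0, "jaw": -1},
    {"x": 0, "y": 0, "z": 0.02, "roll": 0, "jaw": -1},
    {"x": 0, "y": 0, "z": 0.03, "roll": 0, "jaw": -1},
    {"x": 0, "y": 0, "z": 0.03, "roll": 0, "jaw": -1},
    {"x": 0, "y": 0, "z": 0.02, "roll": 0, "jaw": -1},
    {"x": 0, "y": 0, "z": 0, "roll": 0, "jaw": -1},
  ],
)

```text
time: 14.37
eef_pos: [0.4751, 0.0586, 0.1933]
eef_rot: [0.027, 0.708, 0.029, -0.705]
force: [-0.1, 0.3, -2.3]
finger_gap: 0.0238
```

```bash
python3 - <<'E'
from h import *
y,M=yaw();print(y,M[:,0]);st();snap('wrist','w13');snap('top','t2');crop('t2',85,120,405,285,2.4,'c12')
E
```

```text
-85.50631819238723 [ 0.00378579  0.00260021 -0.99998945]
{'time': 14.3667, 'eef_pos': [0.4751, 0.0586, 0.1933], 'eef_rot': [0.0269, 0.7079, 0.0286, -0.7052], 'force': [-0.0526, 0.305, -2.2971], 'finger_gap': 0.0238, 'joint_positions': [-0.0249, 0.1498, 1.7543, 0.0029, 1.2337, 1.4665]}
```

View pics/w13.png

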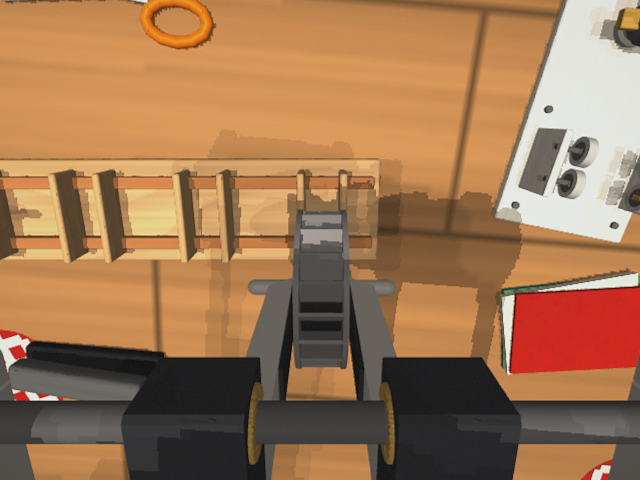

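View pics/c12.png

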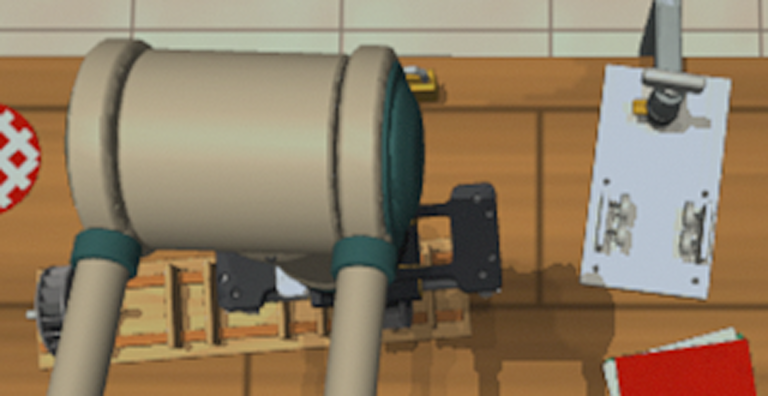

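```bash
cat >> h.py <<'E'
def cradle(f,h=True):
    P=cloud(f); im=load(f)['im']
    m=(P[...,2]>0.006)&(P[...,2]<0.014)&(P[...,0]>.42)&(P[...,0]<.74)&(abs(P[...,1]+.16)<.14)&(im.min(-1)>120)
    q=P[m].astype(np.float32); 
    print(f,'plate',np.round(np.r_[cv2.minAreaRect(q[:,:2]*1000)[0],cv2.minAreaRect(q[:,:2]*1000)[1],cv2.minAreaRect(q[:,:2]*1000)[2]],1))
    m=(P[...,2]>0.045)&(P[...,2]<0.064)&(P[...,0]>.45)&(P[...,0]<.58)&(abs(P[...,1]+.155)<.1)
    q=P[m].astype(np.float32); r=cv2.minAreaRect(q[:,:2]*1000); print('  up',len(q),np.round(np.r_[r[0],r[1],r[2]],1))
E
python3 - <<'E'
from h import *
for f in('t0','t2','s0','s2','w10','w13','w9','w3'): 
  try: cradle(f)
  except Exception as e: print(f,e)
E
```

```text
t0 plate [ 5.551e+02 -1.607e+02  2.640e+02  1.350e+02  1.000e-01]
  up 366 [ 531.1 -154.7   98.4   50.1   83. ]
t2 plate [ 555.3 -161.   264.4  136.8    0.6]
  up 367 [ 530.9 -154.7   98.6   49.7   83. ]
s0 plate [ 5.539e+02 -1.703e+02  2.636e+02  1.215e+02  1.000e-01]
  up 426 [ 535.2 -155.9   98.1   50.9   83.3]
s2 plate [ 5.545e+02 -1.694e+02  2.629e+02  1.229e+02  1.000e-01]
  up 424 [ 535.  -156.1   98.4   50.4   83.8]
w10 plate [ 543.2 -155.4  239.   136.2    3.9]
  up 2821 [ 533.9 -153.7   99.9   49.9   83.2]
w13 plate [ 534.5 -140.1  246.6  121.6   15.8]
  up 2043 [ 533.7 -143.7   79.2   49.8   84.5]
w9 plate [ 5.753e+02 -1.606e+02  3.097e+02  1.390e+02  2.000e-01]
  up 4966 [ 532.7 -154.8   99.5   50.7   82.8]
w3 plate [ 5.765e+02 -1.613e+02  3.034e+02  1.372e+02  3.000e-01]
  up 5645 [ 532.9 -154.9   99.1   49.9   83. ]
```

Emit:
play_rows(
  rows=[
    {"x": 0.007, "y": -0.015, "z": 0, "roll": -0.03, "jaw": -1},
    {"x": 0.007, "y": -0.025, "z": 0, "roll": -0.03, "jaw": -1},
    {"x": 0.007, "y": -0.025, "z": 0, "roll": -0.03, "jaw": -1},
    {"x": 0.007, "y": -0.025, "z": 0, "roll": -0.03, "jaw": -1},
    {"x": 0.007, "y": -0.025, "z": 0, "roll": -0.03, "jaw": -1},
    {"x": 0.007, "y": -0.025, "z": 0, "roll": -0.03, "jaw": -1},
    {"x": 0.007, "y": -0.025, "z": 0, "roll": -0.02, "jaw": -1},
    {"x": 0.007, "y": -0.025, "z": 0, "roll": 0, "jaw": -1},
    {"x": 0.004, "y": -0.015, "z": 0, "roll": 0, "jaw": -1},
    {"x": 0, "y": 0, "z": 0, "roll": 0, "jaw": -1},
  ],
)

```text
time: 15.3
eef_pos: [0.5205, -0.151, 0.1659]
eef_rot: [0.05, -0.691, 0.04, 0.72]
force: [1.1, 0.7, -1.4]
finger_gap: 0.0241
```

```bash
python3 - <<'E'
from h import *
y,M=yaw();print(y,M[:,0]);st();snap('scene','s3')
E
```

```text
-97.32294883495318 [-0.04001549  0.01755677 -0.9990448 ]
{'time': 15.3, 'eef_pos': [0.5205, -0.151, 0.1659], 'eef_rot': [0.0503, -0.691, 0.0398, 0.72], 'force': [1.0822, 0.6799, -1.3632], 'finger_gap': 0.0241, 'joint_positions': [-0.4109, 0.29, 1.6367, 0.0001, 1.2586, 1.2874]}
```

View pics/s3.png

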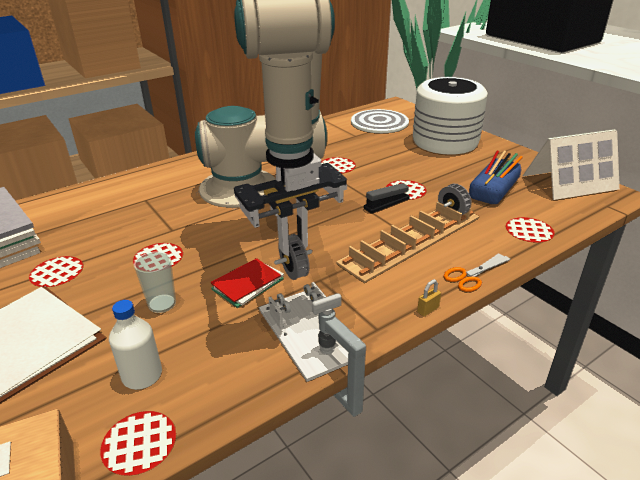

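Emit:
play_rows(
  rows=[
    {"x": 0.01, "y": -0.003, "z": -0.015, "roll": 0, "jaw": -1},
    {"x": 0.002, "y": 0, "z": -0.015, "roll": 0, "jaw": -1},
    {"x": 0, "y": 0, "z": -0.012, "roll": 0, "jaw": -1},
    {"x": 0, "y": 0, "z": 0, "roll": 0, "jaw": -1},
    {"x": 0, "y": 0, "z": 0, "roll": 0, "jaw": -1},
  ],
)

```text
time: 15.77
eef_pos: [0.5291, -0.1502, 0.1191]
eef_rot: [0.048, -0.689, 0.039, 0.722]
force: [-0.1, -3.1, -0.8]
finger_gap: 0.0239
```

```bash
python3 - <<'E'
from h import *
y,M=yaw();print(y,M[:,0]);st();snap('wrist','w14');cradle('w14')
E
```

```text
-97.0243280703525 [-0.04681751  0.01563758 -0.99878105]
{'time': 15.7667, 'eef_pos': [0.5291, -0.1502, 0.1191], 'eef_rot': [0.0477, -0.6887, 0.0387, 0.7224], 'force': [-0.134, -3.0905, -0.8476], 'finger_gap': 0.0239, 'joint_positions': [-0.4005, 0.3442, 1.6823, -0.0042, 1.1644, 1.2944]}
w14 plate [ 549.4 -159.8  253.4  139.3    0.6]
  up 4242 [ 533.3 -154.4   99.2   50.    82.3]
```

View pics/w14.png

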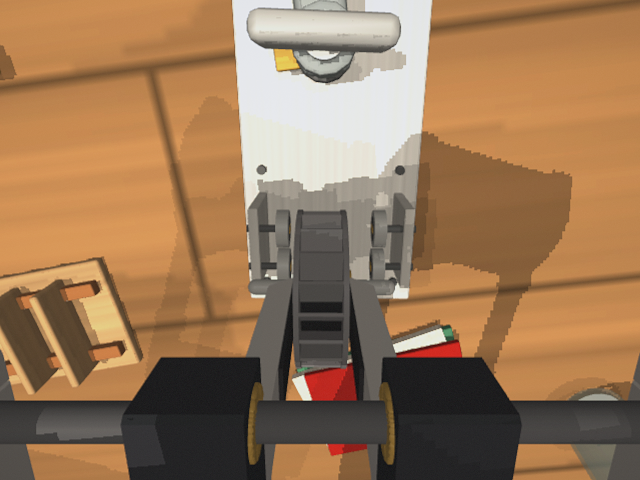

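Emit:
play_rows(
  rows=[
    {"x": 0.004, "y": -0.005, "z": -0.01, "roll": 0, "jaw": -1},
    {"x": 0, "y": 0, "z": -0.008, "roll": 0, "jaw": -1},
    {"x": 0, "y": 0, "z": 0, "roll": 0, "jaw": -1},
    {"x": 0, "y": 0, "z": 0, "roll": 0, "jaw": -1},
  ],
)

```text
time: 16.15
eef_pos: [0.5318, -0.1508, 0.0987]
eef_rot: [0.049, -0.688, 0.036, 0.724]
force: [-0.1, -3.7, -1.3]
finger_gap: 0.024
```

```bash
python3 - <<'E'
from h import *
y,M=yaw();print(y,M[:,0]);st();snap('wrist','w15');snap('scene','s4');crop('s4',230,240,350,360,5,'c13')
E
```

```text
-96.95114058703216 [-0.04955227  0.02096393 -0.99855149]
{'time': 16.15, 'eef_pos': [0.5318, -0.1508, 0.0987], 'eef_rot': [0.0491, -0.6876, 0.0364, 0.7235], 'force': [-0.095, -3.7476, -1.2522], 'finger_gap': 0.024, 'joint_positions': [-0.4022, 0.3696, 1.7001, -0.0001, 1.1257, 1.2896]}
```

View pics/w15.png

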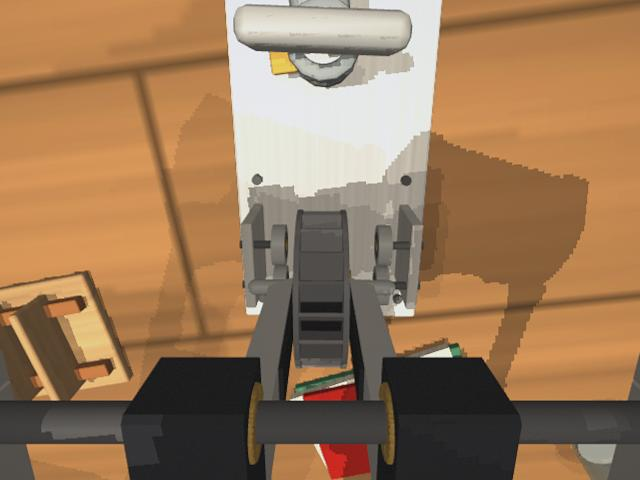

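View pics/c13.png

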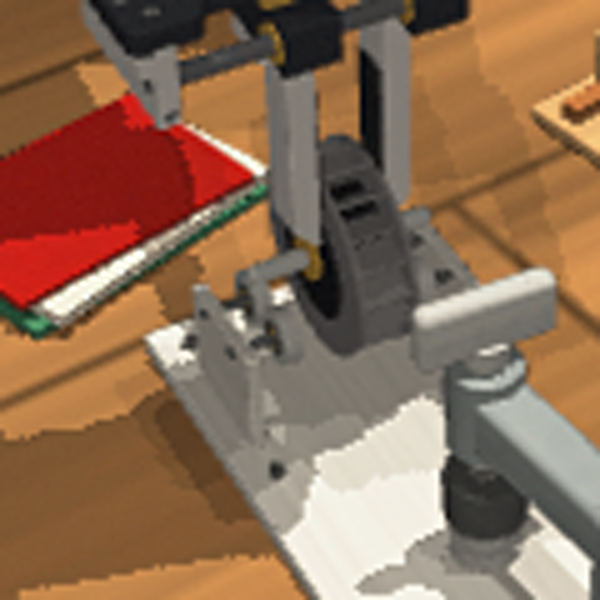

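Emit:
play_rows(
  rows=[
    {"x": 0, "y": 0, "z": 0.01, "roll": 0, "jaw": -1},
    {"x": 0, "y": -0.003, "z": 0.01, "roll": 0, "jaw": -1},
    {"x": 0, "y": -0.003, "z": 0, "roll": 0, "jaw": -1},
    {"x": 0, "y": 0, "z": 0, "roll": 0, "jaw": -1},
    {"x": 0, "y": 0, "z": 0, "roll": 0, "jaw": -1},
  ],
)

```text
time: 16.67
eef_pos: [0.532, -0.1561, 0.1226]
eef_rot: [0.051, -0.688, 0.036, 0.723]
force: [0.0, 0.3, -2.7]
finger_gap: 0.0241
```

```bash
python3 - <<'E'
from h import *
y,M=yaw();print(y,M[:,0]);st();print(manip.read_state()['moment'],manip.read_state()['tau']);snap('wrist','w15');cradle('w15')
E
```

```text
-97.02625520912171 [-0.04755757  0.02379719 -0.99858498]
{'time': 16.6667, 'eef_pos': [0.532, -0.1561, 0.1226], 'eef_rot': [0.0505, -0.6882, 0.0358, 0.7228], 'force': [0.0232, 0.2668, -2.6511], 'finger_gap': 0.0241, 'joint_positions': [-0.4127, 0.3488, 1.6654, 0.0029, 1.1805, 1.2791]}
[ 0.04713005 -0.10102497 -0.03936414] [-4.53956856e-02 -4.30433035e+01 -2.16386962e+01  2.07304652e-02
  2.96440618e-01 -4.79941795e-03]
w15 plate [ 550.5 -160.1  260.   139.6    0.6]
  up 3964 [ 533.  -154.6   98.8   50.1   82.8]
```

Emit:
play_rows(
  rows=[
    {"x": 0.003, "y": 0, "z": -0.01, "roll": 0, "jaw": -1},
    {"x": 0, "y": 0, "z": -0.01, "roll": 0, "jaw": -1},
    {"x": 0, "y": 0, "z": 0, "roll": 0, "jaw": -1},
    {"x": 0, "y": 0, "z": 0, "roll": 0, "jaw": -1},
  ],
)

```text
time: 17.05
eef_pos: [0.5347, -0.1553, 0.0999]
eef_rot: [0.051, -0.688, 0.035, 0.723]
force: [0.7, 0.3, -2.1]
finger_gap: 0.0238
```

```bash
python3 - <<'E'
from h import *
y,M=yaw();print(y,M[:,0]);st();snap('wrist','w16')
E
```

```text
-97.03981616650506 [-0.04852633  0.02517572 -0.99850457]
{'time': 17.05, 'eef_pos': [0.5347, -0.1553, 0.0999], 'eef_rot': [0.0511, -0.6878, 0.0354, 0.7232], 'force': [0.6546, 0.3107, -2.0673], 'finger_gap': 0.0238, 'joint_positions': [-0.4101, 0.374, 1.6893, 0.0041, 1.1329, 1.2812]}
```

View pics/w16.png

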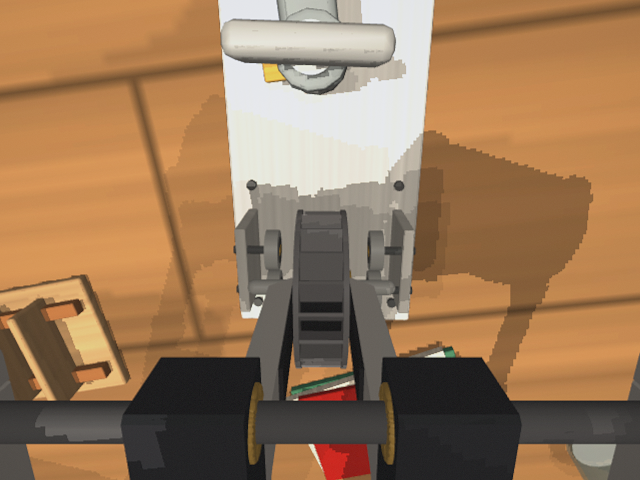

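Emit:
play_rows(
  rows=[
    {"x": 0, "y": -0.0005, "z": -0.005, "roll": 0, "jaw": -1},
    {"x": 0, "y": 0, "z": 0, "roll": 0, "jaw": -1},
    {"x": 0, "y": 0, "z": -0.002, "roll": 0, "jaw": -1},
    {"x": 0, "y": 0, "z": 0, "roll": 0, "jaw": -1},
  ],
)

```text
time: 17.43
eef_pos: [0.5352, -0.1557, 0.0918]
eef_rot: [0.051, -0.688, 0.035, 0.723]
force: [-0.4, -1.0, -1.3]
finger_gap: 0.0238
```

```bash
python3 - <<'E'
from h import *
y,M=yaw();print(y,M[:,0]);st();snap('wrist','w17');snap('scene','s5');crop('s5',230,240,350,360,5,'c14')
E
```

```text
-97.0357369535775 [-0.04823886  0.02550286 -0.9985102 ]
{'time': 17.4333, 'eef_pos': [0.5352, -0.1557, 0.0918], 'eef_rot': [0.0512, -0.6879, 0.0352, 0.7231], 'force': [-0.3808, -0.9604, -1.3436], 'finger_gap': 0.0238, 'joint_positions': [-0.4108, 0.3827, 1.6985, 0.0046, 1.1149, 1.2802]}
```

View pics/c14.png

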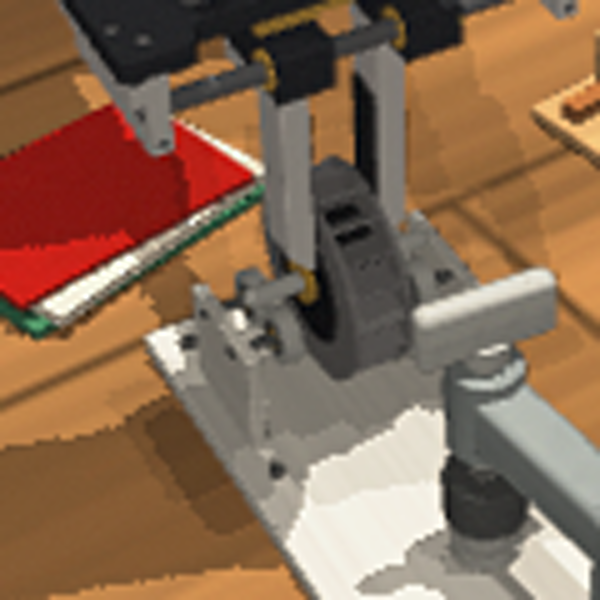

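Emit:
play_rows(
  rows=[
    {"x": 0, "y": 0, "z": 0, "roll": 0, "jaw": -0.3},
    {"x": 0, "y": 0, "z": 0, "roll": 0, "jaw": -0.1},
    {"x": 0, "y": 0, "z": 0, "roll": 0, "jaw": 0},
    {"x": 0, "y": 0, "z": 0, "roll": 0, "jaw": 0},
    {"x": 0, "y": 0, "z": 0, "roll": 0, "jaw": 0},
    {"x": 0, "y": 0, "z": 0, "roll": 0, "jaw": 0},
    {"x": 0, "y": 0, "z": 0, "roll": 0, "jaw": 0},
    {"x": 0, "y": 0, "z": 0, "roll": 0, "jaw": 0},
  ],
)

```text
time: 18.2
eef_pos: [0.535, -0.1561, 0.094]
eef_rot: [0.051, -0.688, 0.036, 0.723]
force: [0.7, 0.2, -0.2]
finger_gap: 0.0466
```

```bash
python3 - <<'E'
from h import *
y,M=yaw();print(y,M[:,0]);st();snap('wrist','w18');snap('scene','s6');crop('s6',230,240,350,360,5,'c15')
E
```

```text
-97.0271586072658 [-0.04731662  0.02426577 -0.99858515]
{'time': 18.2, 'eef_pos': [0.535, -0.1561, 0.094], 'eef_rot': [0.0507, -0.6883, 0.0356, 0.7228], 'force': [0.7027, 0.2302, -0.2307], 'finger_gap': 0.0466, 'joint_positions': [-0.4109, 0.3797, 1.6967, 0.0037, 1.1183, 1.2804]}
```

View pics/c15.png

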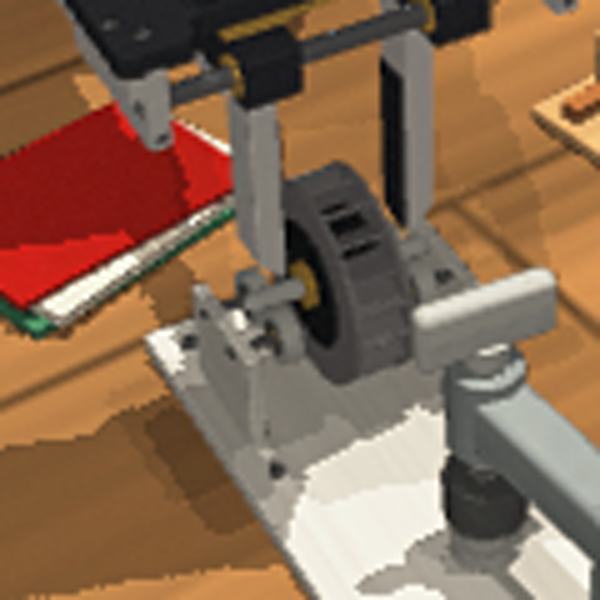

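View pics/w18.png

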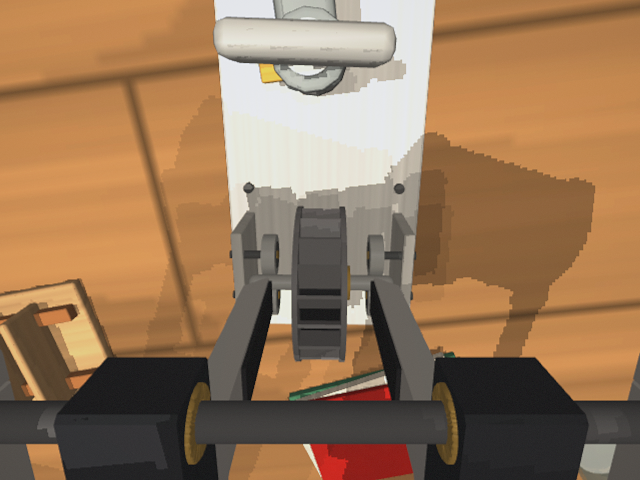

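Emit:
play_rows(
  rows=[
    {"x": 0, "y": 0, "z": 0, "roll": 0, "jaw": 0},
    {"x": 0, "y": 0, "z": 0, "roll": 0, "jaw": 0},
    {"x": 0, "y": 0, "z": 0, "roll": 0, "jaw": 0},
    {"x": 0, "y": 0, "z": 0, "roll": 0, "jaw": 0},
    {"x": 0, "y": 0, "z": 0, "roll": 0, "jaw": 0},
    {"x": 0, "y": 0, "z": 0, "roll": 0, "jaw": 0},
    {"x": 0, "y": 0, "z": 0, "roll": 0, "jaw": 0},
    {"x": 0, "y": 0, "z": 0, "roll": 0, "jaw": 0},
    {"x": 0, "y": 0, "z": 0, "roll": 0, "jaw": 0},
    {"x": 0, "y": 0, "z": 0, "roll": 0, "jaw": 0},
    {"x": 0, "y": 0, "z": 0, "roll": 0, "jaw": 0},
    {"x": 0, "y": 0, "z": 0, "roll": 0, "jaw": 0},
    {"x": 0, "y": 0, "z": 0, "roll": 0, "jaw": 0},
    {"x": 0, "y": 0, "z": 0, "roll": 0, "jaw": 0},
    {"x": 0, "y": 0, "z": 0, "roll": 0, "jaw": 0},
    {"x": 0, "y": 0, "z": 0, "roll": 0, "jaw": 0},
    {"x": 0, "y": 0, "z": 0, "roll": 0, "jaw": 0},
    {"x": 0, "y": 0, "z": 0, "roll": 0, "jaw": 0},
    {"x": 0, "y": 0, "z": 0, "roll": 0, "jaw": 0},
    {"x": 0, "y": 0, "z": 0, "roll": 0, "jaw": 0},
  ],
)

```text
time: 19.97
eef_pos: [0.5349, -0.156, 0.0938]
eef_rot: [0.051, -0.688, 0.036, 0.723]
force: [0.3, -0.3, 0.4]
finger_gap: 0.0475
```

```bash
python3 - <<'E'
from h import *
st();snap('wrist','w19');snap('scene','s7');crop('s7',230,240,350,360,5,'c16')
E
```

```text
{'time': 19.9667, 'eef_pos': [0.5349, -0.156, 0.0938], 'eef_rot': [0.0508, -0.6882, 0.0356, 0.7229], 'force': [0.3464, -0.2733, 0.4023], 'finger_gap': 0.0475, 'joint_positions': [-0.4109, 0.38, 1.6969, 0.0037, 1.1183, 1.2803]}
```

Emit:
play_rows(
  rows=[
    {"x": 0, "y": 0, "z": 0, "roll": 0, "jaw": 0},
    {"x": 0, "y": 0, "z": 0, "roll": 0, "jaw": 0},
    {"x": 0, "y": 0, "z": 0, "roll": 0, "jaw": 0},
    {"x": 0, "y": 0, "z": 0, "roll": 0, "jaw": 0},
    {"x": 0, "y": 0, "z": 0, "roll": 0, "jaw": 0},
    {"x": 0, "y": 0, "z": 0, "roll": 0, "jaw": 0},
    {"x": 0, "y": 0, "z": 0, "roll": 0, "jaw": 0},
    {"x": 0, "y": 0, "z": 0, "roll": 0, "jaw": 0},
    {"x": 0, "y": 0, "z": 0, "roll": 0, "jaw": 0},
    {"x": 0, "y": 0, "z": 0, "roll": 0, "jaw": 0},
    {"x": 0, "y": 0, "z": 0, "roll": 0, "jaw": 0},
    {"x": 0, "y": 0, "z": 0, "roll": 0, "jaw": 0},
    {"x": 0, "y": 0, "z": 0, "roll": 0, "jaw": 0},
    {"x": 0, "y": 0, "z": 0, "roll": 0, "jaw": 0},
    {"x": 0, "y": 0, "z": 0, "roll": 0, "jaw": 0},
    {"x": 0, "y": 0, "z": 0, "roll": 0, "jaw": 0},
    {"x": 0, "y": 0, "z": 0, "roll": 0, "jaw": 0},
    {"x": 0, "y": 0, "z": 0, "roll": 0, "jaw": 0},
    {"x": 0, "y": 0, "z": 0, "roll": 0, "jaw": 0},
    {"x": 0, "y": 0, "z": 0, "roll": 0, "jaw": 0},
  ],
)

```text
time: 21.73
eef_pos: [0.5349, -0.156, 0.0938]
eef_rot: [0.051, -0.688, 0.036, 0.723]
force: [0.5, 0.1, 0.6]
finger_gap: 0.0469
```

```bash
python3 - <<'E'
from h import *
st();snap('wrist','w20');snap('scene','s8');crop('s8',230,240,350,360,5,'c17')
a=cv2.imread('pics/c16.png');b=cv2.imread('pics/c17.png');d=cv2.absdiff(a,b);print(d.mean(),d.max())
cv2.imwrite('pics/c18.png',np.hstack([cv2.resize(a,(400,400)),cv2.resize(b,(400,400))]))
E
```

```text
{'time': 21.7333, 'eef_pos': [0.5349, -0.156, 0.0938], 'eef_rot': [0.0508, -0.6881, 0.0356, 0.7229], 'force': [0.5092, 0.1344, 0.6082], 'finger_gap': 0.0469, 'joint_positions': [-0.4109, 0.38, 1.6969, 0.0037, 1.1183, 1.2804]}
0.7047129629629629 30
```

View pics/c18.png

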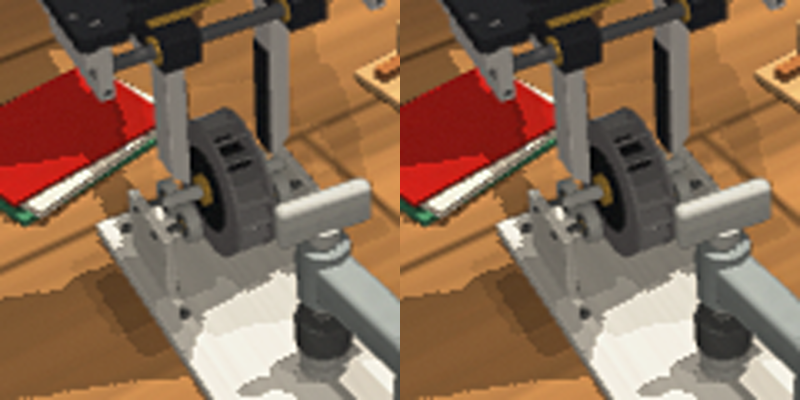

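View pics/w20.png

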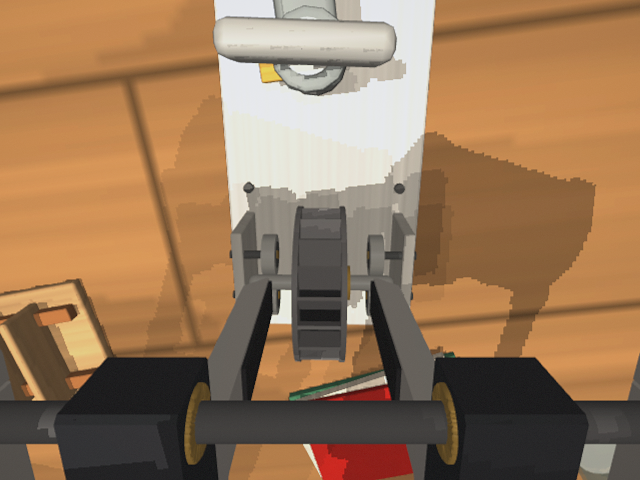

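```bash
python3 - <<'E'
from h import *
a=[cv2.resize(cv2.imread(f'pics/{f}.png')[195:375,260:380],(260,390),interpolation=cv2.INTER_CUBIC) for f in('w17','w18','w20')]
cv2.imwrite('pics/c19.png',np.hstack(a))
a=[cv2.resize(cv2.imread(f'pics/{f}.png')[260:320,265:325],(260,260),interpolation=cv2.INTER_CUBIC) for f in('s5','s6','s8')]
cv2.imwrite('pics/c20.png',np.hstack(a))
E
```

```text
(no output)
```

View pics/c19.png

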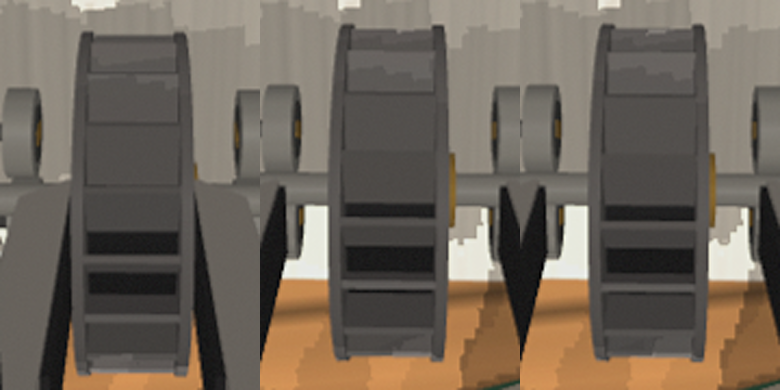

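View pics/c20.png

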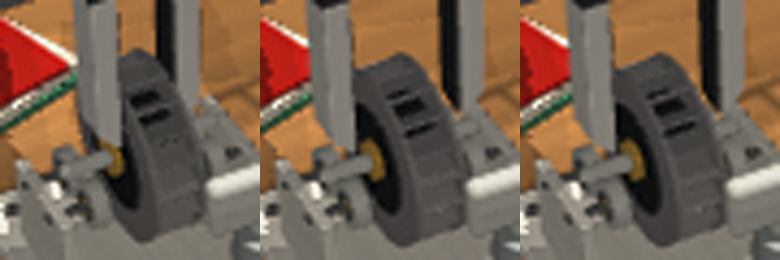

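Emit:
play_rows(
  rows=[
    {"x": 0, "y": 0, "z": -0.003, "roll": 0, "jaw": 0},
    {"x": 0, "y": 0, "z": 0, "roll": 0, "jaw": -0.3},
    {"x": 0, "y": 0, "z": 0, "roll": 0, "jaw": -0.5},
    {"x": 0, "y": 0, "z": 0, "roll": 0, "jaw": -1},
    {"x": 0, "y": 0, "z": 0, "roll": 0, "jaw": -1},
    {"x": 0, "y": 0, "z": 0, "roll": 0, "jaw": -1},
    {"x": 0, "y": 0, "z": 0, "roll": 0, "jaw": -1},
    {"x": 0, "y": 0, "z": 0, "roll": 0, "jaw": -1},
  ],
)

```text
time: 22.5
eef_pos: [0.5349, -0.1558, 0.0906]
eef_rot: [0.051, -0.688, 0.035, 0.723]
force: [0.4, 0.9, -0.9]
finger_gap: 0.0237
```

```bash
python3 - <<'E'
from h import *
y,M=yaw();print(y,M[:,0]);st();snap('wrist','w21')
a=[cv2.resize(cv2.imread(f'pics/{f}.png')[195:375,260:380],(260,390),interpolation=cv2.INTER_CUBIC) for f in('w19','w20','w21')]
cv2.imwrite('pics/c21.png',np.hstack(a))
E
```

```text
-97.03060999337458 [-0.04787512  0.02481763 -0.99854497]
{'time': 22.5, 'eef_pos': [0.5349, -0.1558, 0.0906], 'eef_rot': [0.0509, -0.6881, 0.0354, 0.723], 'force': [0.4052, 0.888, -0.8738], 'finger_gap': 0.0237, 'joint_positions': [-0.4107, 0.3832, 1.701, 0.0041, 1.1112, 1.2804]}
```

View pics/c21.png

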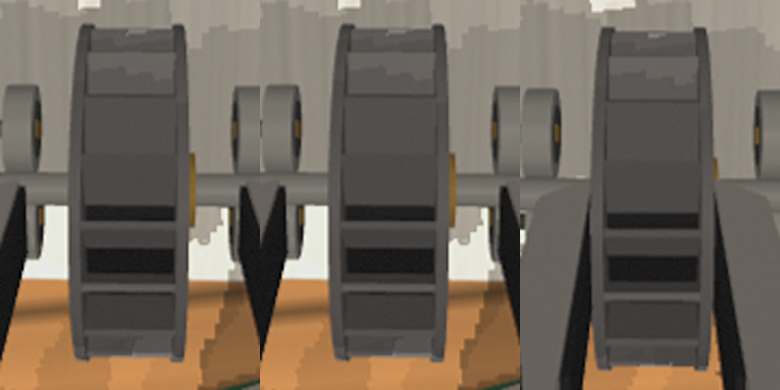

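Emit:
play_rows(
  rows=[
    {"x": 0, "y": 0, "z": 0.01, "roll": 0, "jaw": -1},
    {"x": 0, "y": 0, "z": 0.025, "roll": 0, "jaw": -1},
    {"x": 0, "y": 0, "z": 0.03, "roll": 0, "jaw": -1},
    {"x": 0, "y": 0, "z": 0.03, "roll": 0, "jaw": -1},
    {"x": -0.005, "y": 0.015, "z": 0, "roll": 0.03, "jaw": -1},
    {"x": -0.007, "y": 0.025, "z": 0, "roll": 0.03, "jaw": -1},
    {"x": -0.007, "y": 0.025, "z": 0, "roll": 0.03, "jaw": -1},
    {"x": -0.007, "y": 0.025, "z": 0, "roll": 0.03, "jaw": -1},
    {"x": -0.007, "y": 0.025, "z": 0, "roll": 0.03, "jaw": -1},
    {"x": -0.007, "y": 0.025, "z": 0, "roll": 0.03, "jaw": -1},
    {"x": -0.007, "y": 0.025, "z": 0, "roll": 0.02, "jaw": -1},
    {"x": -0.007, "y": 0.025, "z": 0, "roll": 0, "jaw": -1},
    {"x": -0.003, "y": 0.015, "z": 0, "roll": 0, "jaw": -1},
    {"x": 0, "y": 0, "z": 0, "roll": 0, "jaw": -1},
    {"x": 0, "y": 0, "z": 0, "roll": 0, "jaw": -1},
  ],
)

```text
time: 23.8
eef_pos: [0.4624, 0.0636, 0.1838]
eef_rot: [-0.026, -0.682, -0.041, 0.729]
force: [0.1, -0.2, -2.8]
finger_gap: 0.024
```

```bash
python3 - <<'E'
from h import *
y,M=yaw();print(y,M[:,0]);st();snap('wrist','w22')
E
```

```text
-84.6222822489426 [-0.06751571  0.01880316 -0.99754101]
{'time': 23.8, 'eef_pos': [0.4624, 0.0636, 0.1838], 'eef_rot': [-0.0257, -0.6823, -0.0412, 0.7294], 'force': [0.0986, -0.1999, -2.7859], 'finger_gap': 0.024, 'joint_positions': [-0.0262, 0.1782, 1.7458, 0.0177, 1.2856, 1.4443]}
```

View pics/w22.png

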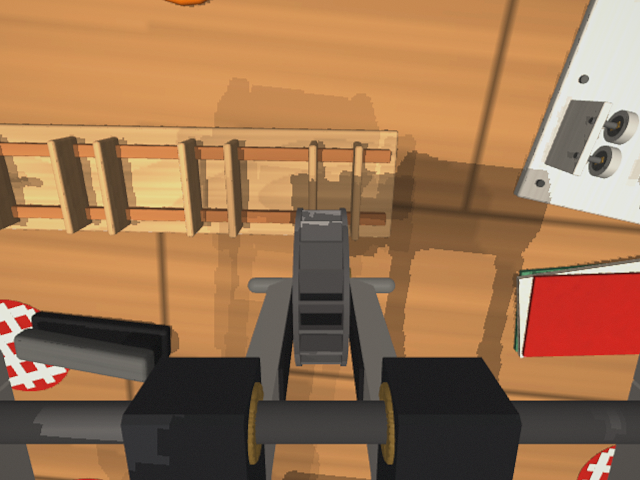

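```bash
cat >> h.py <<'E'
def cheeks(f,lo,hi,th=4.3):
    P=cloud(f); a=np.radians(th);ex=np.array([np.cos(a),np.sin(a)]);ey=np.array([-np.sin(a),np.cos(a)])
    m=(P[...,2]>0.033)&(P[...,2]<0.041)&(P[...,0]>.4)&(P[...,0]<.54)
    q=P[m];X=q[:,:2]@ex;Y=q[:,:2]@ey;k=(Y>lo)&(Y<hi)
    h,e=np.histogram(Y[k],bins=np.arange(lo,hi,.001))
    for i in np.nonzero(h>6)[0]: 
        s=k&(Y>=e[i])&(Y<e[i]+.001); print(round(e[i],4),h[i],X[s].min().round(3),X[s].max().round(3))
E
python3 - <<'E'
from h import *
cheeks('w22',-.02,.06);
E
```

```text
0.003 26 0.447 0.514
0.004 115 0.446 0.517
0.005 122 0.446 0.519
0.006 121 0.446 0.519
0.007 133 0.446 0.519
0.008 122 0.446 0.519
0.009 121 0.447 0.518
0.037 16 0.469 0.517
0.038 92 0.47 0.518
0.039 94 0.47 0.518
0.04 71 0.47 0.519
0.041 99 0.47 0.519
0.042 94 0.47 0.519
0.043 64 0.47 0.518
```

Emit:
play_rows(
  rows=[
    {"x": 0.015, "y": -0.004, "z": -0.015, "roll": -0.015, "jaw": -1},
    {"x": 0, "y": 0, "z": -0.025, "roll": 0, "jaw": -1},
    {"x": 0, "y": 0, "z": -0.01, "roll": 0, "jaw": -1},
    {"x": 0, "y": 0, "z": 0, "roll": 0, "jaw": -1},
    {"x": 0, "y": 0, "z": 0, "roll": 0, "jaw": -1},
  ],
)

```text
time: 24.27
eef_pos: [0.4792, 0.0554, 0.132]
eef_rot: [-0.02, -0.683, -0.034, 0.729]
force: [-0.3, -0.7, -2.4]
finger_gap: 0.0236
```

```bash
python3 - <<'E'
from h import *
y,M=yaw();print(y,M[:,0]);st()
E
```

```text
-85.6877027987942 [-0.06509445  0.01808779 -0.99771516]
{'time': 24.2667, 'eef_pos': [0.4792, 0.0554, 0.132], 'eef_rot': [-0.0196, -0.6834, -0.0341, 0.729], 'force': [-0.3357, -0.7197, -2.3629], 'finger_gap': 0.0236, 'joint_positions': [-0.0412, 0.2457, 1.7966, 0.0167, 1.1652, 1.4465]}
```

Emit:
play_rows(
  rows=[
    {"x": 0.003, "y": 0.0035, "z": -0.003, "roll": 0, "jaw": -1},
    {"x": 0, "y": 0, "z": 0, "roll": 0, "jaw": -1},
    {"x": 0, "y": 0, "z": -0.008, "roll": 0, "jaw": -1},
    {"x": 0, "y": 0, "z": 0, "roll": 0, "jaw": -1},
  ],
)

```text
time: 24.6
eef_pos: [0.4843, 0.0576, 0.122]
eef_rot: [-0.019, -0.685, -0.033, 0.728]
force: [-0.2, -0.4, -2.2]
finger_gap: 0.0239
```

```bash
python3 - <<'E'
from h import *
y,M=yaw();print(y,M[:,0]);st();snap('wrist','w23')
E
```

```text
-85.80853292055818 [-0.06136736  0.01770398 -0.99795822]
{'time': 24.6, 'eef_pos': [0.4843, 0.0576, 0.122], 'eef_rot': [-0.019, -0.6848, -0.0331, 0.7277], 'force': [-0.1712, -0.3607, -2.1956], 'finger_gap': 0.0239, 'joint_positions': [-0.0363, 0.2611, 1.8028, 0.017, 1.1397, 1.4531]}
```

View pics/w23.png

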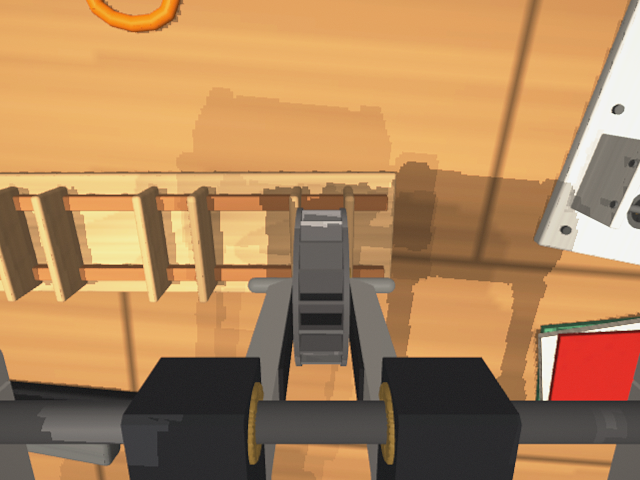

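Emit:
play_rows(
  rows=[
    {"x": -0.003, "y": 0.0012, "z": -0.008, "roll": 0, "jaw": -1},
    {"x": -0.001, "y": 0, "z": -0.008, "roll": 0, "jaw": -1},
    {"x": 0, "y": 0, "z": 0, "roll": 0, "jaw": -1},
    {"x": 0, "y": 0, "z": 0, "roll": 0, "jaw": -1},
  ],
)

```text
time: 24.98
eef_pos: [0.4806, 0.0591, 0.1057]
eef_rot: [-0.019, -0.686, -0.033, 0.727]
force: [0.7, -0.2, -2.3]
finger_gap: 0.0236
```

```bash
python3 - <<'E'
from h import *
y,M=yaw();print(y,M[:,0]);st();snap('scene','s9');crop('s9',320,190,440,290,6,'c22')
E
```

```text
-85.77165441822646 [-0.05852733  0.0175131  -0.99813218]
{'time': 24.9833, 'eef_pos': [0.4806, 0.0591, 0.1057], 'eef_rot': [-0.0193, -0.6858, -0.0333, 0.7267], 'force': [0.6812, -0.2249, -2.3034], 'finger_gap': 0.0236, 'joint_positions': [-0.0335, 0.2719, 1.8349, 0.0175, 1.094, 1.4544]}
```

View pics/c22.png

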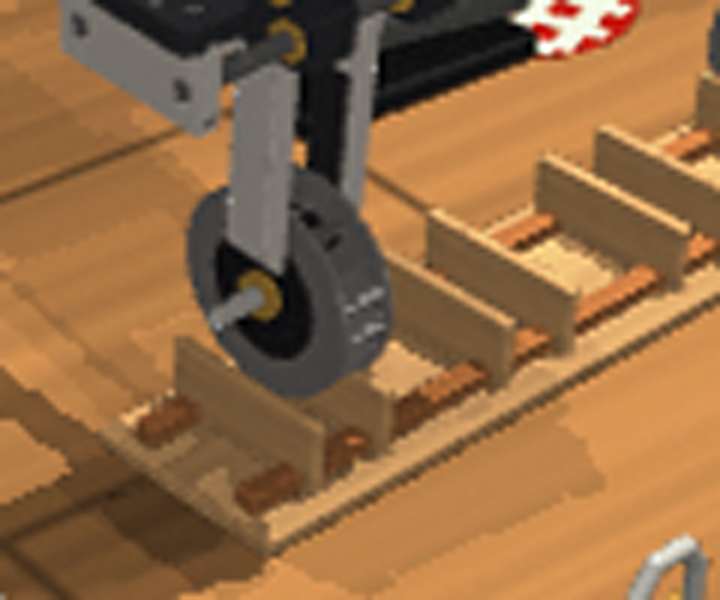

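Emit:
play_rows(
  rows=[
    {"x": 0.001, "y": 0, "z": -0.006, "roll": 0, "jaw": -1},
    {"x": 0, "y": 0, "z": -0.006, "roll": 0, "jaw": -1},
    {"x": 0, "y": 0, "z": -0.004, "roll": 0, "jaw": -1},
    {"x": 0, "y": 0, "z": 0, "roll": 0, "jaw": -1},
    {"x": 0, "y": 0, "z": 0, "roll": 0, "jaw": -1},
  ],
)

```text
time: 25.45
eef_pos: [0.4818, 0.0592, 0.0881]
eef_rot: [-0.019, -0.686, -0.033, 0.727]
force: [0.6, 0.6, -2.5]
finger_gap: 0.0235
```

```bash
python3 - <<'E'
from h import *
y,M=yaw();print(y,M[:,0]);st();snap('wrist','w24')
E
```

```text
-85.76168352440118 [-0.05849397  0.01748478 -0.99813463]
{'time': 25.45, 'eef_pos': [0.4818, 0.0592, 0.0881], 'eef_rot': [-0.0194, -0.6858, -0.0333, 0.7267], 'force': [0.6222, 0.6166, -2.5406], 'finger_gap': 0.0235, 'joint_positions': [-0.0333, 0.2932, 1.8564, 0.0179, 1.0512, 1.4536]}
```

View pics/w24.png

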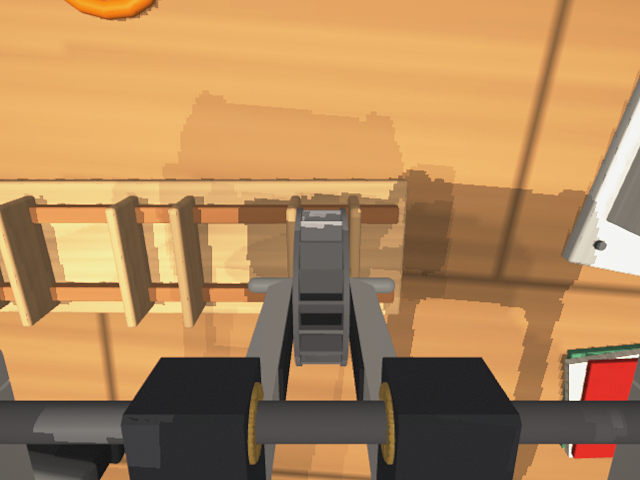

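Emit:
play_rows(
  rows=[
    {"x": 0, "y": 0, "z": -0.002, "roll": 0, "jaw": -1},
    {"x": 0, "y": 0, "z": -0.002, "roll": 0, "jaw": -1},
    {"x": 0, "y": 0, "z": 0, "roll": 0, "jaw": -1},
  ],
)

```text
time: 25.75
eef_pos: [0.4823, 0.0591, 0.0842]
eef_rot: [-0.019, -0.686, -0.033, 0.726]
force: [0.7, -0.3, -1.4]
finger_gap: 0.0234
```

Emit:
play_rows(
  rows=[
    {"x": 0, "y": 0, "z": 0, "roll": 0, "jaw": -0.45},
    {"x": 0, "y": 0, "z": 0, "roll": 0, "jaw": -0.3},
    {"x": 0, "y": 0, "z": 0, "roll": 0, "jaw": 0},
    {"x": 0, "y": 0, "z": 0, "roll": 0, "jaw": 0},
    {"x": 0, "y": 0, "z": 0, "roll": 0, "jaw": 0},
    {"x": 0, "y": 0, "z": 0, "roll": 0, "jaw": 0},
  ],
)

```text
time: 26.25
eef_pos: [0.4839, 0.0591, 0.0858]
eef_rot: [-0.019, -0.688, -0.033, 0.725]
force: [0.7, 1.1, -0.2]
finger_gap: 0.0469
```

```bash
python3 - <<'E'
from h import *
y,M=yaw();print(y,M[:,0]);st();snap('wrist','w25');snap('scene','s10');crop('s10',320,190,440,290,6,'c23')
a=[cv2.resize(cv2.imread(f'pics/{f}.png')[195:375,260:380],(260,390),interpolation=cv2.INTER_CUBIC) for f in('w21','w24','w25')]
cv2.imwrite('pics/c24.png',np.hstack(a))
E
```

```text
-85.76468008620043 [-0.05350225  0.01741184 -0.99841591]
{'time': 26.25, 'eef_pos': [0.4839, 0.0591, 0.0858], 'eef_rot': [-0.0195, -0.6877, -0.0332, 0.725], 'force': [0.6552, 1.0843, -0.187], 'finger_gap': 0.0469, 'joint_positions': [-0.0334, 0.296, 1.8588, 0.0181, 1.0409, 1.4534]}
```

View pics/c23.png

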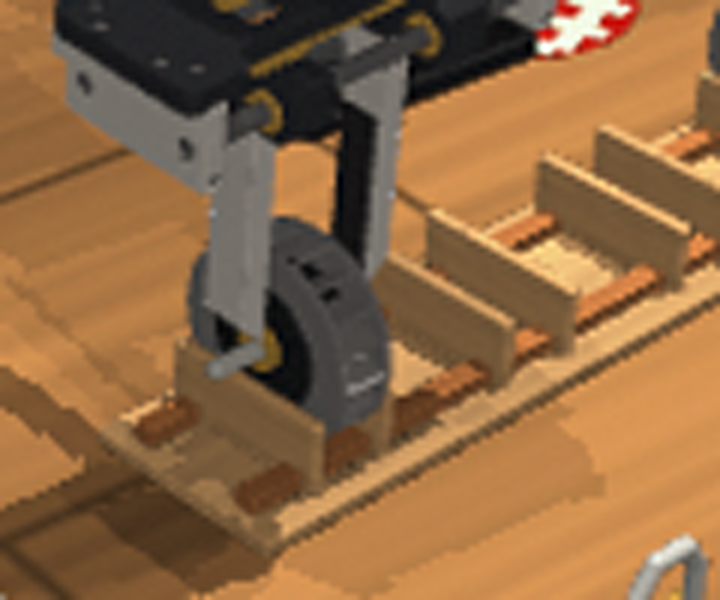

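View pics/c24.png

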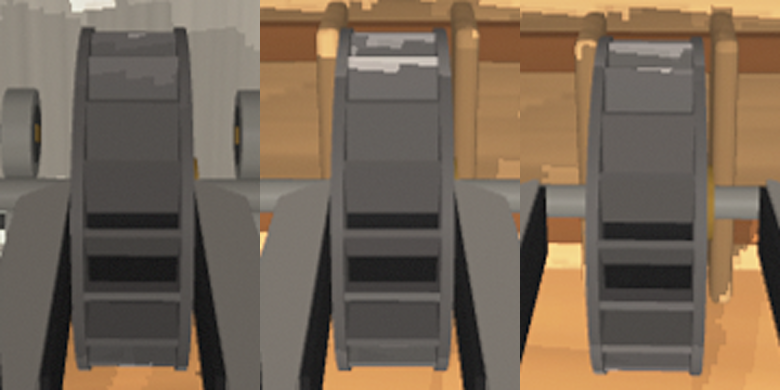

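Emit:
play_rows(
  rows=[
    {"x": 0, "y": 0, "z": 0.02, "roll": 0, "jaw": 0},
    {"x": 0, "y": 0, "z": 0.025, "roll": 0, "jaw": 0},
    {"x": 0, "y": 0, "z": 0.025, "roll": 0, "jaw": 0},
    {"x": 0, "y": 0.01, "z": 0.02, "roll": 0, "jaw": 0},
    {"x": -0.002, "y": 0.025, "z": 0, "roll": 0, "jaw": 0},
    {"x": -0.002, "y": 0.03, "z": 0, "roll": 0, "jaw": 0},
    {"x": -0.002, "y": 0.03, "z": 0, "roll": 0, "jaw": 0},
    {"x": -0.002, "y": 0.03, "z": 0, "roll": 0, "jaw": 0},
    {"x": -0.003, "y": 0.03, "z": 0, "roll": 0, "jaw": 0},
    {"x": -0.003, "y": 0.03, "z": 0, "roll": 0, "jaw": 0},
    {"x": -0.003, "y": 0.03, "z": 0, "roll": 0, "jaw": 0},
    {"x": -0.003, "y": 0.03, "z": 0, "roll": 0, "jaw": 0},
    {"x": -0.003, "y": 0.025, "z": 0, "roll": 0, "jaw": 0},
    {"x": -0.003, "y": 0.02, "z": 0, "roll": 0, "jaw": 0},
    {"x": 0, "y": 0, "z": 0, "roll": 0, "jaw": 0},
    {"x": 0, "y": 0, "z": 0, "roll": 0, "jaw": 0},
  ],
)

```text
time: 27.68
eef_pos: [0.4543, 0.362, 0.1804]
eef_rot: [-0.018, -0.688, -0.032, 0.725]
force: [-0.3, -0.3, 0.9]
finger_gap: 0.047
```

```bash
python3 - <<'E'
from h import *
y,M=yaw();print(y,M[:,0]);st();snap('wrist','w26');wheel('w26',.28,.42);cheeks('w26',.28,.35);snap('scene','s11');wheel('s11',0,.12);wheel('s0',0,.12)
E
```

```text
-85.97866950925786 [-0.05212431  0.01822437 -0.9984743 ]
{'time': 27.6833, 'eef_pos': [0.4543, 0.362, 0.1804], 'eef_rot': [-0.0179, -0.6882, -0.0321, 0.7246], 'force': [-0.294, -0.3453, 0.8537], 'finger_gap': 0.047, 'joint_positions': [0.526, 0.3287, 1.5408, 0.0434, 1.3083, 2.014]}
w26 3642 Y 0.3036 0.3276 X 0.4485 0.5135 ztop 0.0901 mid [0.456  0.3508]
0.294 27 0.456 0.513
0.295 98 0.444 0.517
0.296 101 0.445 0.518
0.297 104 0.445 0.518
0.298 112 0.444 0.518
0.299 57 0.465 0.517
0.3 49 0.496 0.517
0.329 115 0.445 0.517
0.33 110 0.444 0.518
0.331 81 0.444 0.517
0.332 124 0.444 0.518
0.333 100 0.445 0.517
0.334 64 0.445 0.516
s11 513 Y 0.0101 0.0368 X 0.4528 0.5181 ztop 0.0907 mid [0.4823 0.0598]
s0 525 Y 0.0085 0.0353 X 0.4558 0.5176 ztop 0.0894 mid [0.4837 0.0583]
```

View pics/w26.png

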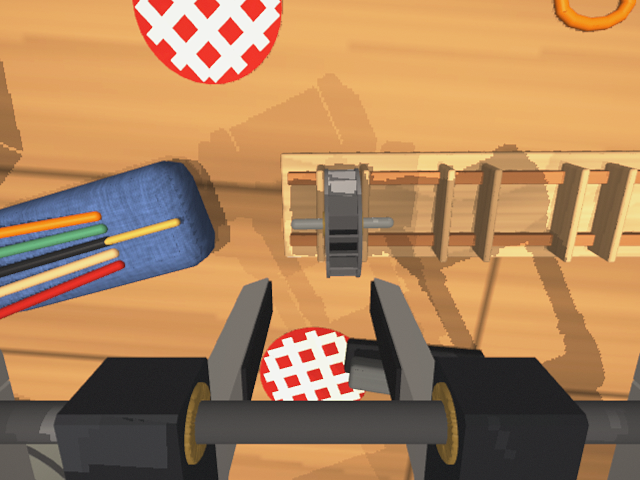

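View pics/s11.png

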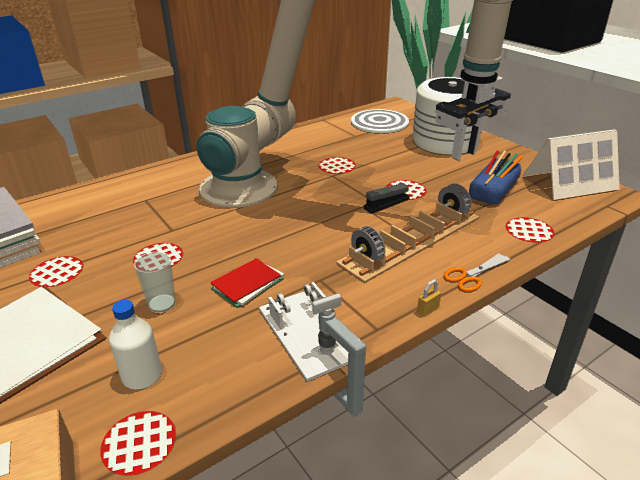

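Emit:
play_rows(
  rows=[
    {"x": 0.002, "y": -0.011, "z": -0.02, "roll": 0.005, "jaw": 0},
    {"x": 0, "y": 0, "z": -0.025, "roll": 0, "jaw": 0},
    {"x": 0, "y": 0, "z": -0.015, "roll": 0, "jaw": 0},
    {"x": 0, "y": 0, "z": 0, "roll": 0, "jaw": 0},
    {"x": 0, "y": 0, "z": 0, "roll": 0, "jaw": 0},
  ],
)

```text
time: 28.2
eef_pos: [0.4589, 0.3437, 0.1207]
eef_rot: [-0.017, -0.69, -0.031, 0.723]
force: [1.0, 1.3, 0.5]
finger_gap: 0.0471
```

```bash
python3 - <<'E'
from h import *
y,M=yaw();print(y,M[:,0]);st();snap('wrist','w27');wheel('w27',.28,.42)
E
```

```text
-86.1246470023261 [-0.04817497  0.01772329 -0.99868166]
{'time': 28.2, 'eef_pos': [0.4589, 0.3437, 0.1207], 'eef_rot': [-0.0172, -0.6896, -0.0309, 0.7233], 'force': [0.9839, 1.2838, 0.51], 'finger_gap': 0.0471, 'joint_positions': [0.4963, 0.3641, 1.6458, 0.0419, 1.1659, 1.9818]}
w27 5650 Y 0.3035 0.3274 X 0.449 0.5135 ztop 0.0995 mid [0.4562 0.3507]
```

View pics/w27.png

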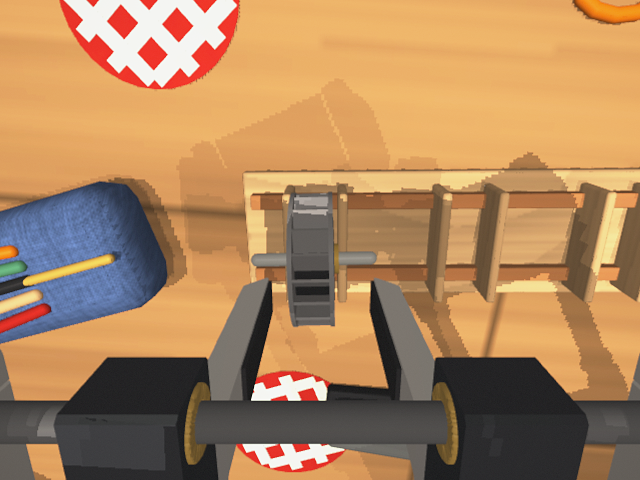

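Emit:
play_rows(
  rows=[
    {"x": -0.001, "y": 0.0065, "z": -0.002, "roll": 0.005, "jaw": 0},
    {"x": 0, "y": 0, "z": -0.01, "roll": 0, "jaw": 0},
    {"x": 0, "y": 0, "z": -0.012, "roll": 0, "jaw": 0},
    {"x": 0, "y": 0, "z": 0, "roll": 0, "jaw": 0},
    {"x": 0, "y": 0, "z": 0, "roll": 0, "jaw": 0},
  ],
)

```text
time: 28.67
eef_pos: [0.4609, 0.3515, 0.0995]
eef_rot: [-0.018, -0.692, -0.034, 0.721]
force: [-0.7, 0.6, -0.0]
finger_gap: 0.047
```

```bash
python3 - <<'E'
from h import *
y,M=yaw();print(y,M[:,0]);st();snap('wrist','w28');wheel('w28',.28,.42)
E
```

```text
-85.87284623272082 [-0.040567    0.02150714 -0.99894532]
{'time': 28.6667, 'eef_pos': [0.4609, 0.3515, 0.0995], 'eef_rot': [-0.0175, -0.6924, -0.0337, 0.7205], 'force': [-0.6614, 0.5942, -0.0041], 'finger_gap': 0.047, 'joint_positions': [0.5066, 0.3879, 1.6665, 0.0429, 1.1126, 1.9854]}
w28 7896 Y 0.2841 0.3498 X 0.4487 0.513 ztop 0.0999 mid [0.4558 0.3521]
```

View pics/w28.png

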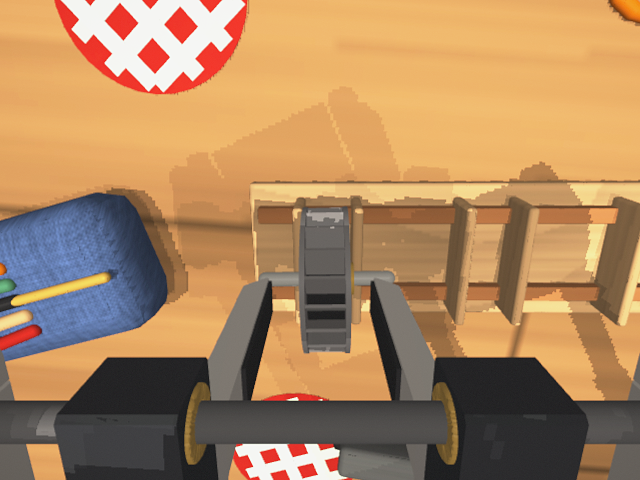

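Emit:
play_rows(
  rows=[
    {"x": -0.003, "y": -0.001, "z": -0.007, "roll": 0, "jaw": 0},
    {"x": -0.001, "y": 0, "z": -0.007, "roll": 0, "jaw": 0},
    {"x": 0, "y": 0, "z": -0.001, "roll": 0, "jaw": 0},
    {"x": 0, "y": 0, "z": 0, "roll": 0, "jaw": 0},
  ],
)

```text
time: 29.05
eef_pos: [0.4569, 0.351, 0.0844]
eef_rot: [-0.017, -0.693, -0.034, 0.72]
force: [-0.1, -0.1, 0.4]
finger_gap: 0.0471
```

```bash
python3 - <<'E'
from h import *
y,M=yaw();print(y,M[:,0]);st();snap('wrist','w29')
E
```

```text
-85.83277396216165 [-0.03877906  0.02250765 -0.99899429]
{'time': 29.05, 'eef_pos': [0.4569, 0.351, 0.0844], 'eef_rot': [-0.0174, -0.693, -0.0343, 0.7199], 'force': [-0.0633, -0.1034, 0.3645], 'finger_gap': 0.0471, 'joint_positions': [0.5093, 0.397, 1.6953, 0.0439, 1.0726, 1.9854]}
```

View pics/w29.png

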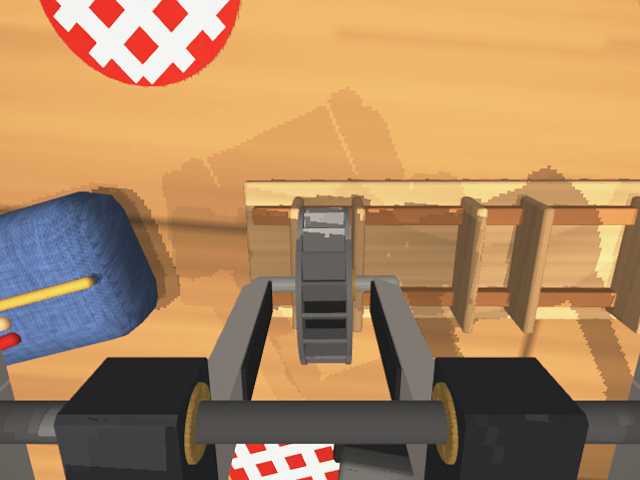

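Close, and lift gently.

Emit:
play_rows(
  rows=[
    {"x": 0, "y": -0.001, "z": 0, "roll": 0, "jaw": -0.4},
    {"x": 0, "y": 0, "z": 0, "roll": 0, "jaw": -1},
    {"x": 0, "y": 0, "z": 0, "roll": 0, "jaw": -1},
    {"x": 0, "y": 0, "z": 0, "roll": 0, "jaw": -1},
    {"x": 0, "y": 0, "z": 0, "roll": 0, "jaw": -1},
    {"x": 0, "y": 0, "z": 0, "roll": 0, "jaw": -1},
  ],
)

```text
time: 29.6
eef_pos: [0.4573, 0.35, 0.0849]
eef_rot: [-0.017, -0.693, -0.034, 0.72]
force: [0.2, -0.3, -1.5]
finger_gap: 0.024
```

```bash
python3 - <<'E'
from h import *
y,M=yaw();print(y,M[:,0]);st()
E
```

```text
-85.83893940804967 [-0.03803481  0.02293936 -0.99901308]
{'time': 29.6, 'eef_pos': [0.4573, 0.35, 0.0849], 'eef_rot': [-0.0172, -0.6933, -0.0344, 0.7196], 'force': [0.1976, -0.3102, -1.4541], 'finger_gap': 0.024, 'joint_positions': [0.5075, 0.3958, 1.6959, 0.0439, 1.0724, 1.9838]}
```

Emit:
play_rows(
  rows=[
    {"x": 0, "y": 0, "z": 0.01, "roll": 0, "jaw": -1},
    {"x": 0, "y": 0, "z": 0.02, "roll": 0, "jaw": -1},
    {"x": 0, "y": 0, "z": 0.025, "roll": 0, "jaw": -1},
    {"x": 0, "y": 0, "z": 0.025, "roll": 0, "jaw": -1},
    {"x": 0, "y": 0, "z": 0.025, "roll": 0, "jaw": -1},
    {"x": 0, "y": 0, "z": 0.02, "roll": 0, "jaw": -1},
    {"x": 0, "y": 0, "z": 0, "roll": 0, "jaw": -1},
  ],
)

```text
time: 30.18
eef_pos: [0.4537, 0.3476, 0.2148]
eef_rot: [-0.019, -0.691, -0.033, 0.722]
force: [0.5, -0.2, -1.2]
finger_gap: 0.0244
```

```bash
python3 - <<'E'
from h import *
y,M=yaw();print(y,M[:,0]);st();snap('wrist','w30');snap('top','t3');cradle('t3');snap('scene','s12');cradle('s12')
E
```

```text
-85.84329394395219 [-0.04541062  0.01794032 -0.9988073 ]
{'time': 30.1833, 'eef_pos': [0.4537, 0.3476, 0.2148], 'eef_rot': [-0.0189, -0.6906, -0.0327, 0.7222], 'force': [0.542, -0.2023, -1.221], 'finger_gap': 0.0244, 'joint_positions': [0.5074, 0.2908, 1.5089, 0.0385, 1.3731, 1.997]}
t3 plate [ 555.2 -161.1  264.1  137.3    0.8]
  up 364 [ 531.3 -154.8   98.8   49.2   83.2]
s12 plate [ 554.7 -169.3  123.1  265.    90. ]
  up 429 [ 535.4 -155.5   98.2   50.4   84. ]
```

View pics/w30.png

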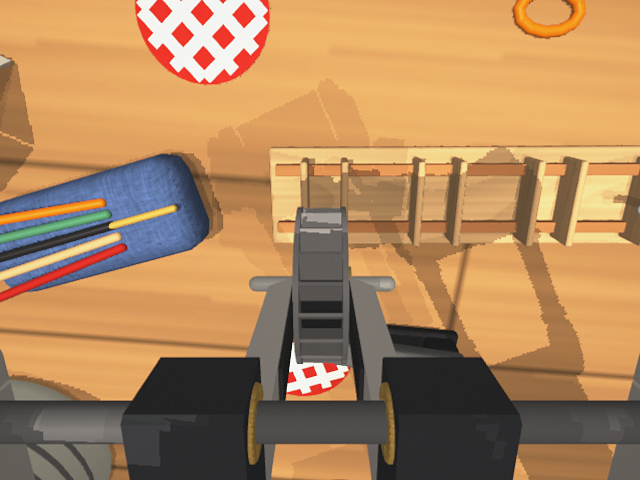

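View pics/t3.png

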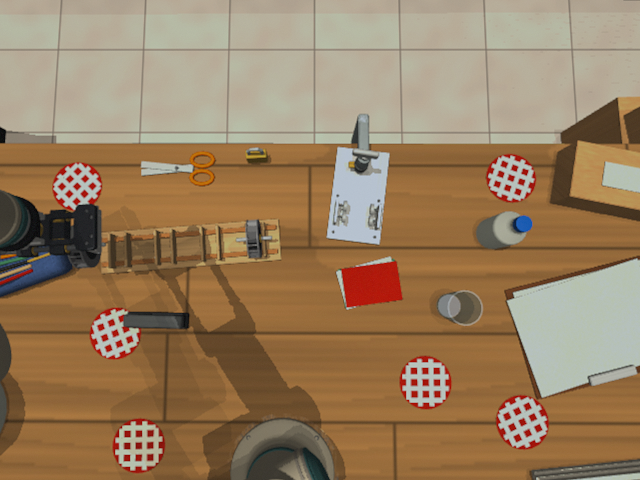

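Emit:
play_rows(
  rows=[
    {"x": 0.002, "y": -0.015, "z": 0, "roll": 0, "jaw": -1},
    {"x": 0.005, "y": -0.025, "z": 0, "roll": 0, "jaw": -1},
    {"x": 0.005, "y": -0.03, "z": 0, "roll": 0, "jaw": -1},
    {"x": 0.005, "y": -0.03, "z": 0, "roll": 0, "jaw": -1},
    {"x": 0.005, "y": -0.03, "z": 0, "roll": 0, "jaw": -1},
    {"x": 0.005, "y": -0.03, "z": 0, "roll": -0.02, "jaw": -1},
    {"x": 0.005, "y": -0.03, "z": 0, "roll": -0.02, "jaw": -1},
    {"x": 0.005, "y": -0.03, "z": 0, "roll": -0.02, "jaw": -1},
    {"x": 0.005, "y": -0.03, "z": 0, "roll": -0.02, "jaw": -1},
    {"x": 0.005, "y": -0.03, "z": 0, "roll": -0.02, "jaw": -1},
    {"x": 0.005, "y": -0.03, "z": 0, "roll": -0.02, "jaw": -1},
    {"x": 0.005, "y": -0.03, "z": 0, "roll": -0.02, "jaw": -1},
    {"x": 0.005, "y": -0.03, "z": 0, "roll": -0.02, "jaw": -1},
    {"x": 0.005, "y": -0.03, "z": 0, "roll": -0.02, "jaw": -1},
    {"x": 0.005, "y": -0.03, "z": 0, "roll": -0.01, "jaw": -1},
    {"x": 0.005, "y": -0.03, "z": 0, "roll": 0, "jaw": -1},
    {"x": 0.003, "y": -0.02, "z": 0, "roll": 0, "jaw": -1},
    {"x": 0, "y": -0.01, "z": 0, "roll": 0, "jaw": -1},
    {"x": 0, "y": 0, "z": 0, "roll": 0, "jaw": -1},
    {"x": 0, "y": 0, "z": 0, "roll": 0, "jaw": -1},
  ],
)

```text
time: 32.0
eef_pos: [0.5014, -0.1817, 0.1729]
eef_rot: [0.052, -0.661, 0.038, 0.748]
force: [0.3, 0.6, -1.7]
finger_gap: 0.0236
```

```bash
python3 - <<'E'
from h import *
y,M=yaw();print(y,M[:,0]);st();snap('wrist','w31');cradle('w31')
E
```

```text
-97.35080755779158 [-0.12208223  0.02650058 -0.99216614]
{'time': 32.0, 'eef_pos': [0.5014, -0.1817, 0.1729], 'eef_rot': [0.0516, -0.6605, 0.0384, 0.748], 'force': [0.3028, 0.614, -1.6749], 'finger_gap': 0.0236, 'joint_positions': [-0.457, 0.3172, 1.584, -0.0308, 1.3621, 1.2496]}
w31 plate [ 536.9 -169.4  144.6  208.2   83.2]
  up 3358 [ 532.6 -153.9   98.8   50.3   83. ]
```

View pics/w31.png

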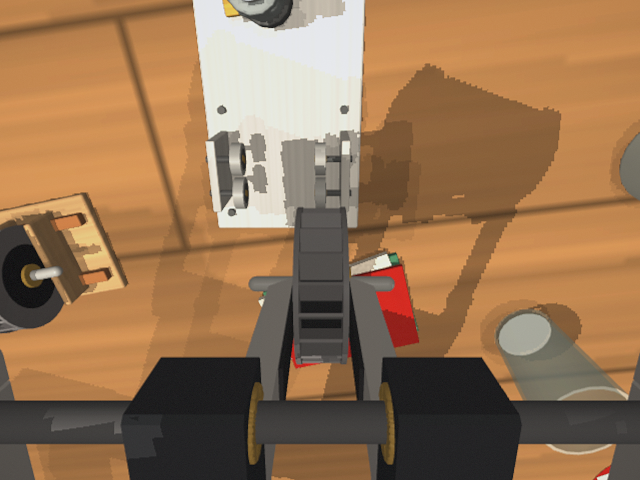

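Emit:
play_rows(
  rows=[
    {"x": 0.034, "y": 0.018, "z": 0, "roll": 0, "jaw": -1},
    {"x": 0, "y": 0, "z": 0, "roll": 0, "jaw": -1},
    {"x": 0, "y": 0, "z": 0, "roll": 0, "jaw": -1},
  ],
)

```text
time: 32.3
eef_pos: [0.5337, -0.1587, 0.1719]
eef_rot: [0.052, -0.659, 0.036, 0.75]
force: [-0.8, 0.0, -2.2]
finger_gap: 0.0238
```

```bash
python3 - <<'E'
from h import *
y,M=yaw();print(y,M[:,0]);st()
E
```

```text
-97.19618033939825 [-0.12651583  0.02925189 -0.99153319]
{'time': 32.3, 'eef_pos': [0.5337, -0.1587, 0.1719], 'eef_rot': [0.0515, -0.6589, 0.0364, 0.7496], 'force': [-0.8368, 0.0194, -2.1647], 'finger_gap': 0.0238, 'joint_positions': [-0.399, 0.355, 1.5289, -0.0226, 1.3861, 1.3021]}
```

Emit:
play_rows(
  rows=[
    {"x": 0, "y": 0.003, "z": -0.035, "roll": 0, "jaw": -1},
    {"x": 0, "y": 0, "z": 0, "roll": 0, "jaw": -1},
    {"x": 0, "y": 0, "z": 0, "roll": 0, "jaw": -1},
  ],
)

```text
time: 32.55
eef_pos: [0.5344, -0.1515, 0.1378]
eef_rot: [0.05, -0.66, 0.034, 0.749]
force: [0.6, -0.6, -1.7]
finger_gap: 0.0236
```

```bash
python3 - <<'E'
from h import *
y,M=yaw();print(y,M[:,0]);st()
E
```

```text
-96.86804227358007 [-0.12353428  0.02921269 -0.99191023]
{'time': 32.55, 'eef_pos': [0.5344, -0.1515, 0.1378], 'eef_rot': [0.0497, -0.6601, 0.0342, 0.7487], 'force': [0.5507, -0.5664, -1.7184], 'finger_gap': 0.0236, 'joint_positions': [-0.3882, 0.3775, 1.5836, -0.0204, 1.3063, 1.3081]}
```

Emit:
play_rows(
  rows=[
    {"x": 0.001, "y": -0.003, "z": -0.01, "roll": 0, "jaw": -1},
    {"x": 0, "y": -0.001, "z": -0.015, "roll": 0, "jaw": -1},
    {"x": 0, "y": 0, "z": -0.005, "roll": 0, "jaw": -1},
    {"x": 0, "y": 0, "z": 0, "roll": 0, "jaw": -1},
    {"x": 0, "y": 0, "z": 0, "roll": 0, "jaw": -1},
  ],
)

```text
time: 32.97
eef_pos: [0.5365, -0.1556, 0.1106]
eef_rot: [0.048, -0.662, 0.034, 0.747]
force: [-0.2, -0.3, -1.3]
finger_gap: 0.0241
```

```bash
python3 - <<'E'
from h import *
y,M=yaw();print(y,M[:,0]);st();snap('wrist','w32');cradle('w32')
E
```

```text
-96.75221184030441 [-0.11864724  0.02689307 -0.99257221]
{'time': 32.9667, 'eef_pos': [0.5365, -0.1556, 0.1106], 'eef_rot': [0.0483, -0.6621, 0.0342, 0.7471], 'force': [-0.1661, -0.3425, -1.2872], 'finger_gap': 0.0241, 'joint_positions': [-0.3931, 0.4022, 1.6172, -0.0218, 1.2425, 1.303]}
w32 plate [ 5.470e+02 -1.603e+02  2.535e+02  1.391e+02  5.000e-01]
  up 4153 [ 539.3 -155.6   99.    62.3   82.8]
```

View pics/w32.png

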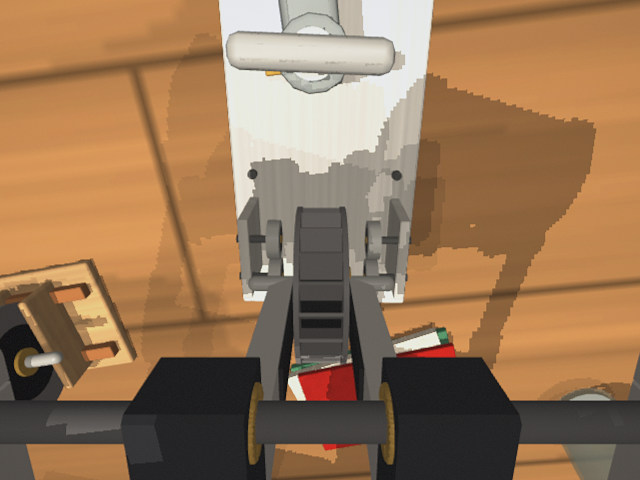

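Emit:
play_rows(
  rows=[
    {"x": 0, "y": 0, "z": -0.008, "roll": 0, "jaw": -1},
    {"x": 0, "y": 0, "z": -0.005, "roll": 0, "jaw": -1},
    {"x": 0, "y": 0, "z": 0, "roll": 0, "jaw": -1},
    {"x": 0, "y": 0, "z": 0, "roll": 0, "jaw": -1},
  ],
)

```text
time: 33.35
eef_pos: [0.538, -0.1566, 0.0986]
eef_rot: [0.048, -0.664, 0.035, 0.746]
force: [0.7, -0.6, -2.9]
finger_gap: 0.0238
```

```bash
python3 - <<'E'
from h import *
y,M=yaw();print(y,M[:,0]);st();snap('scene','s13');crop('s13',230,240,350,360,5,'c25')
E
```

```text
-96.77782794402356 [-0.11439191  0.02515218 -0.99311724]
{'time': 33.35, 'eef_pos': [0.538, -0.1566, 0.0986], 'eef_rot': [0.048, -0.6637, 0.035, 0.7456], 'force': [0.6789, -0.6354, -2.8622], 'finger_gap': 0.0238, 'joint_positions': [-0.3937, 0.413, 1.6324, -0.0221, 1.2118, 1.3037]}
```

View pics/c25.png

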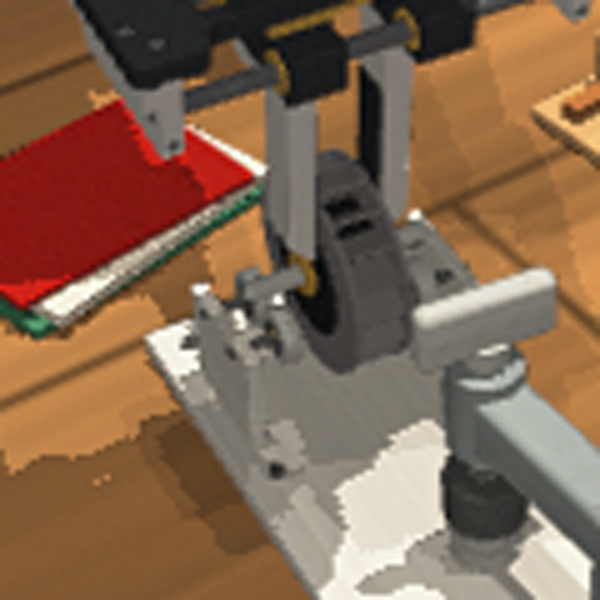

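Emit:
play_rows(
  rows=[
    {"x": -0.002, "y": 0.001, "z": -0.003, "roll": 0, "jaw": -1},
    {"x": 0, "y": 0, "z": -0.003, "roll": 0, "jaw": -1},
    {"x": 0, "y": 0, "z": 0, "roll": 0, "jaw": -1},
    {"x": 0, "y": 0, "z": 0, "roll": 0, "jaw": -1},
  ],
)

```text
time: 33.73
eef_pos: [0.5367, -0.1557, 0.0926]
eef_rot: [0.048, -0.665, 0.035, 0.745]
force: [0.2, 0.4, -2.4]
finger_gap: 0.0241
```

```bash
python3 - <<'E'
from h import *
y,M=yaw();print(y,M[:,0]);st();snap('wrist','w33')
E
```

```text
-96.77127750114984 [-0.11222304  0.02447768 -0.99338151]
{'time': 33.7333, 'eef_pos': [0.5367, -0.1557, 0.0926], 'eef_rot': [0.0478, -0.6645, 0.0351, 0.7449], 'force': [0.1668, 0.4205, -2.3966], 'finger_gap': 0.0241, 'joint_positions': [-0.3933, 0.4156, 1.6451, -0.0219, 1.1943, 1.3043]}
```

View pics/w33.png

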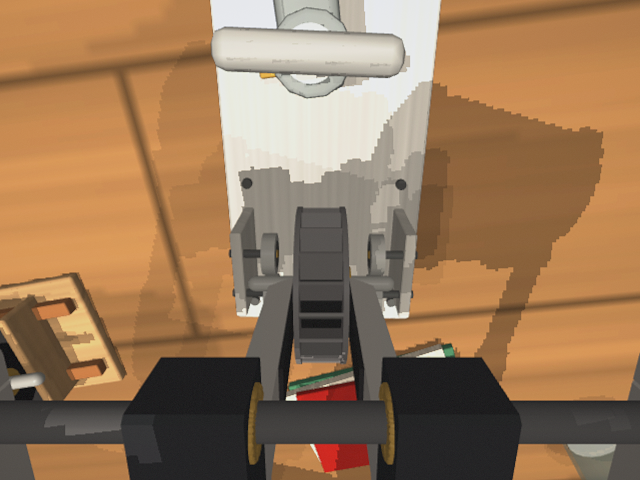

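Weight still on the tool, so the axle is about on the rollers. Release, and take several pictures while it swings.

Emit:
play_rows(
  rows=[
    {"x": 0, "y": 0, "z": 0, "roll": 0, "jaw": -0.3},
    {"x": 0, "y": 0, "z": 0, "roll": 0, "jaw": -0.1},
    {"x": 0, "y": 0, "z": 0, "roll": 0, "jaw": 0},
    {"x": 0, "y": 0, "z": 0, "roll": 0, "jaw": 0},
    {"x": 0, "y": 0, "z": 0, "roll": 0, "jaw": 0},
  ],
)

```text
time: 34.2
eef_pos: [0.537, -0.156, 0.0939]
eef_rot: [0.047, -0.665, 0.035, 0.745]
force: [-0.5, -0.5, 0.6]
finger_gap: 0.0465
```

```bash
python3 - <<'E'
from h import *
for i in range(8): snap('wrist',f'x{i}')
a=[cv2.resize(cv2.imread(f'pics/x{i}.png')[195:375,270:370],(195,350)) for i in (0,2,4,6)]
cv2.imwrite('pics/c26.png',np.hstack(a))
E
```

```text
(no output)
```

View pics/c26.png

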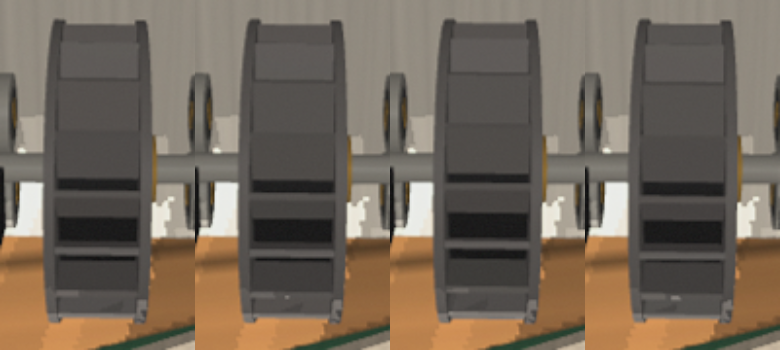

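Emit:
play_rows(
  rows=[
    {"x": 0, "y": 0, "z": 0, "roll": 0, "jaw": 0},
    {"x": 0, "y": 0, "z": 0, "roll": 0, "jaw": 0},
    {"x": 0, "y": 0, "z": 0, "roll": 0, "jaw": 0},
    {"x": 0, "y": 0, "z": 0, "roll": 0, "jaw": 0},
    {"x": 0, "y": 0, "z": 0, "roll": 0, "jaw": 0},
    {"x": 0, "y": 0, "z": 0, "roll": 0, "jaw": 0},
    {"x": 0, "y": 0, "z": 0, "roll": 0, "jaw": 0},
    {"x": 0, "y": 0, "z": 0, "roll": 0, "jaw": 0},
    {"x": 0, "y": 0, "z": 0, "roll": 0, "jaw": 0},
    {"x": 0, "y": 0, "z": 0, "roll": 0, "jaw": 0},
    {"x": 0, "y": 0, "z": 0, "roll": 0, "jaw": 0},
    {"x": 0, "y": 0, "z": 0, "roll": 0, "jaw": 0},
    {"x": 0, "y": 0, "z": 0, "roll": 0, "jaw": 0},
    {"x": 0, "y": 0, "z": 0, "roll": 0, "jaw": 0},
    {"x": 0, "y": 0, "z": 0, "roll": 0, "jaw": 0},
    {"x": 0, "y": 0, "z": 0, "roll": 0, "jaw": 0},
    {"x": 0, "y": 0, "z": 0, "roll": 0, "jaw": 0},
    {"x": 0, "y": 0, "z": 0, "roll": 0, "jaw": 0},
    {"x": 0, "y": 0, "z": 0, "roll": 0, "jaw": 0},
    {"x": 0, "y": 0, "z": 0, "roll": 0, "jaw": 0},
  ],
)

```text
time: 36.27
eef_pos: [0.5368, -0.1559, 0.0936]
eef_rot: [0.048, -0.665, 0.035, 0.745]
force: [-0.6, -0.0, 0.2]
finger_gap: 0.0468
```

```bash
python3 - <<'E'
from h import *
for i in range(8): snap('wrist',f'y{i}')
a=[cv2.resize(cv2.imread(f'pics/y{i}.png')[195:375,270:370],(195,350)) for i in (0,2,4,6)]
cv2.imwrite('pics/c27.png',np.hstack(a))
E
```

```text
(no output)
```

View pics/c27.png

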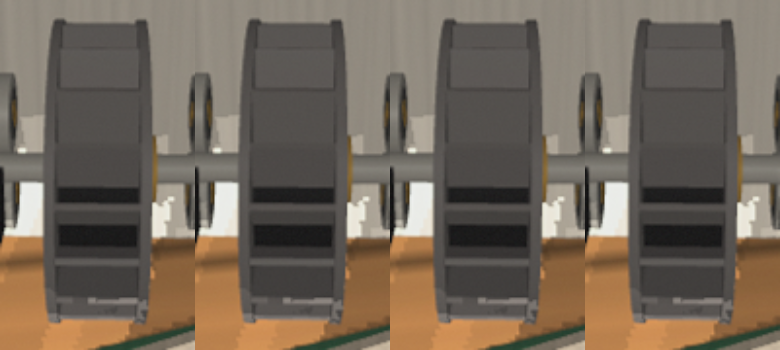

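Emit:
play_rows(
  rows=[
    {"x": 0, "y": 0, "z": 0, "roll": 0, "jaw": 0},
    {"x": 0, "y": 0, "z": 0, "roll": 0, "jaw": 0},
    {"x": 0, "y": 0, "z": 0, "roll": 0, "jaw": 0},
    {"x": 0, "y": 0, "z": 0, "roll": 0, "jaw": 0},
    {"x": 0, "y": 0, "z": 0, "roll": 0, "jaw": 0},
    {"x": 0, "y": 0, "z": 0, "roll": 0, "jaw": 0},
    {"x": 0, "y": 0, "z": 0, "roll": 0, "jaw": 0},
    {"x": 0, "y": 0, "z": 0, "roll": 0, "jaw": 0},
    {"x": 0, "y": 0, "z": 0, "roll": 0, "jaw": 0},
    {"x": 0, "y": 0, "z": 0, "roll": 0, "jaw": 0},
    {"x": 0, "y": 0, "z": 0, "roll": 0, "jaw": 0},
    {"x": 0, "y": 0, "z": 0, "roll": 0, "jaw": 0},
    {"x": 0, "y": 0, "z": 0, "roll": 0, "jaw": 0},
    {"x": 0, "y": 0, "z": 0, "roll": 0, "jaw": 0},
    {"x": 0, "y": 0, "z": 0, "roll": 0, "jaw": 0},
    {"x": 0, "y": 0, "z": 0, "roll": 0, "jaw": 0},
    {"x": 0, "y": 0, "z": 0, "roll": 0, "jaw": 0},
    {"x": 0, "y": 0, "z": 0, "roll": 0, "jaw": 0},
    {"x": 0, "y": 0, "z": 0, "roll": 0, "jaw": 0},
    {"x": 0, "y": 0, "z": 0, "roll": 0, "jaw": 0},
  ],
)

```text
time: 38.33
eef_pos: [0.5368, -0.1559, 0.0936]
eef_rot: [0.048, -0.665, 0.035, 0.745]
force: [0.3, 0.5, 0.3]
finger_gap: 0.0471
```

```bash
python3 - <<'E'
from h import *
for i in range(4): snap('wrist',f'z{i}')
a=[cv2.resize(cv2.imread(f'pics/{i}.png')[195:375,270:370],(195,350)) for i in ('x0','y0','y7','z3')]
cv2.imwrite('pics/c28.png',np.hstack(a)); st()
snap('scene','s14');crop('s14',230,240,350,360,5,'c29')
E
```

```text
{'time': 38.5333, 'eef_pos': [0.5368, -0.1559, 0.0936], 'eef_rot': [0.0476, -0.6646, 0.0353, 0.7448], 'force': [-0.3185, -0.3409, 0.785], 'finger_gap': 0.047, 'joint_positions': [-0.3933, 0.4146, 1.6438, -0.0223, 1.1961, 1.3043]}
```

View pics/c28.png

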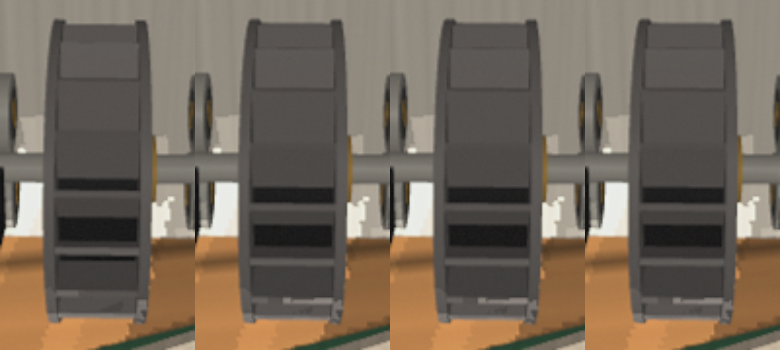

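View pics/c29.png

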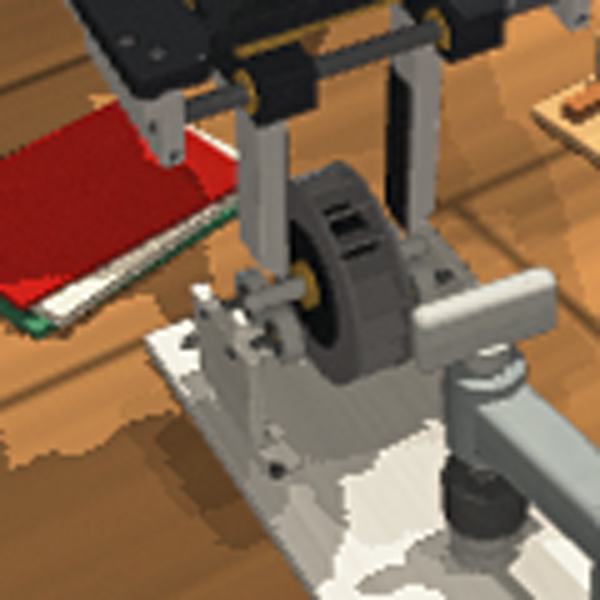

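Emit:
play_rows(
  rows=[
    {"x": 0, "y": 0, "z": -0.002, "roll": 0, "jaw": 0},
    {"x": 0, "y": 0, "z": 0, "roll": 0, "jaw": -0.3},
    {"x": 0, "y": 0, "z": 0, "roll": 0, "jaw": -0.5},
    {"x": 0, "y": 0, "z": 0, "roll": 0, "jaw": -1},
    {"x": 0, "y": 0, "z": 0, "roll": 0, "jaw": -1},
    {"x": 0, "y": 0, "z": 0, "roll": 0, "jaw": -1},
    {"x": 0, "y": 0, "z": 0, "roll": 0, "jaw": -1},
    {"x": 0, "y": 0, "z": 0, "roll": 0, "jaw": -1},
  ],
)

```text
time: 39.25
eef_pos: [0.5367, -0.1558, 0.0914]
eef_rot: [0.048, -0.665, 0.035, 0.745]
force: [0.1, 0.4, -0.2]
finger_gap: 0.0239
```

```bash
python3 - <<'E'
from h import *
y,M=yaw();print(y,M[:,0]);st();snap('wrist','w34')
a=[cv2.resize(cv2.imread(f'pics/{f}.png')[195:375,260:380],(260,390),interpolation=cv2.INTER_CUBIC) for f in('z3','w34')]
cv2.imwrite('pics/c30.png',np.hstack(a))
E
```

```text
-96.77537860478542 [-0.11219113  0.02415376 -0.99339305]
{'time': 39.25, 'eef_pos': [0.5367, -0.1558, 0.0914], 'eef_rot': [0.0477, -0.6646, 0.0353, 0.7449], 'force': [0.1247, 0.3953, -0.1634], 'finger_gap': 0.0239, 'joint_positions': [-0.3932, 0.4167, 1.6466, -0.0223, 1.1915, 1.3046]}
```

View pics/c30.png

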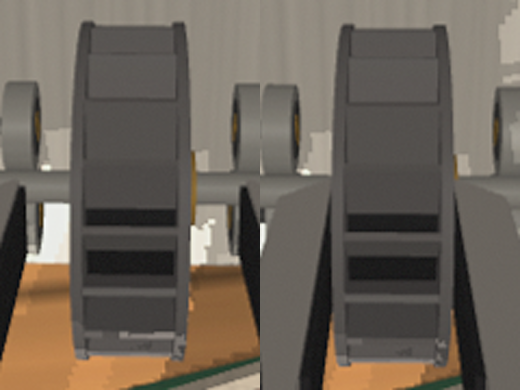

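Emit:
play_rows(
  rows=[
    {"x": 0, "y": 0, "z": 0.01, "roll": 0, "jaw": -1},
    {"x": 0, "y": 0, "z": 0.025, "roll": 0, "jaw": -1},
    {"x": 0, "y": 0, "z": 0.025, "roll": 0, "jaw": -1},
    {"x": 0, "y": 0, "z": 0.025, "roll": 0, "jaw": -1},
    {"x": 0, "y": 0, "z": 0.025, "roll": 0, "jaw": -1},
    {"x": 0, "y": 0, "z": 0.015, "roll": 0, "jaw": -1},
    {"x": -0.002, "y": 0.01, "z": 0, "roll": 0, "jaw": -1},
    {"x": -0.005, "y": 0.025, "z": 0, "roll": 0.03, "jaw": -1},
    {"x": -0.005, "y": 0.025, "z": 0, "roll": 0.03, "jaw": -1},
    {"x": -0.005, "y": 0.025, "z": 0, "roll": 0.03, "jaw": -1},
    {"x": -0.005, "y": 0.025, "z": 0, "roll": 0.03, "jaw": -1},
    {"x": -0.005, "y": 0.025, "z": 0, "roll": 0.03, "jaw": -1},
    {"x": -0.005, "y": 0.025, "z": 0, "roll": 0.02, "jaw": -1},
    {"x": -0.005, "y": 0.025, "z": 0, "roll": 0, "jaw": -1},
    {"x": -0.005, "y": 0.025, "z": 0, "roll": 0, "jaw": -1},
    {"x": -0.005, "y": 0.025, "z": 0, "roll": 0, "jaw": -1},
    {"x": 0, "y": 0, "z": 0, "roll": 0, "jaw": -1},
  ],
)

```text
time: 40.72
eef_pos: [0.4745, 0.096, 0.215]
eef_rot: [-0.014, -0.658, -0.026, 0.752]
force: [-0.3, 0.3, -1.8]
finger_gap: 0.0239
```

```bash
python3 - <<'E'
from h import *
y,M=yaw();print(y,M[:,0]);st();snap('wrist','w35')
E
```

```text
-86.8276931790971 [-0.13296978  0.0124238  -0.99104222]
{'time': 40.7167, 'eef_pos': [0.4745, 0.096, 0.215], 'eef_rot': [-0.0143, -0.6583, -0.0257, 0.7522], 'force': [-0.2767, 0.2775, -1.7789], 'finger_gap': 0.0239, 'joint_positions': [0.0417, 0.2187, 1.6168, 0.0181, 1.4389, 1.5523]}
```

View pics/w35.png

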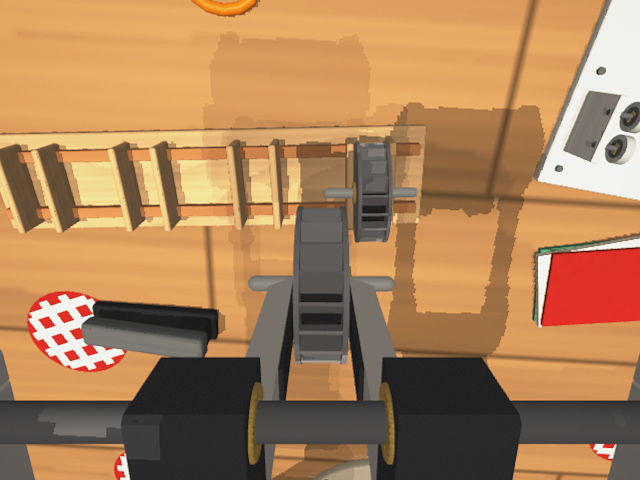

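Emit:
play_rows(
  rows=[
    {"x": 0, "y": 0.02, "z": 0, "roll": 0.01, "jaw": -1},
    {"x": 0, "y": 0.02, "z": 0, "roll": 0.01, "jaw": -1},
    {"x": 0.002, "y": 0.012, "z": 0, "roll": 0, "jaw": -1},
    {"x": 0, "y": 0, "z": -0.02, "roll": 0, "jaw": -1},
    {"x": 0, "y": 0, "z": -0.025, "roll": 0, "jaw": -1},
    {"x": 0, "y": 0, "z": -0.02, "roll": 0, "jaw": -1},
    {"x": 0, "y": 0, "z": 0, "roll": 0, "jaw": -1},
    {"x": 0, "y": 0, "z": 0, "roll": 0, "jaw": -1},
  ],
)

```text
time: 41.43
eef_pos: [0.476, 0.1457, 0.1455]
eef_rot: [-0.025, -0.658, -0.03, 0.752]
force: [-1.0, 0.1, -2.0]
finger_gap: 0.0236
```

```bash
python3 - <<'E'
from h import *
y,M=yaw();print(y,M[:,0]);st();snap('wrist','w36');cheeks('w36',.09,.15)
E
```

```text
-85.65210067888906 [-0.13382307  0.00190279 -0.99100341]
{'time': 41.4333, 'eef_pos': [0.476, 0.1457, 0.1455], 'eef_rot': [-0.0246, -0.6576, -0.0295, 0.7524], 'force': [-0.9856, 0.1178, -2.0281], 'finger_gap': 0.0236, 'joint_positions': [0.1415, 0.2912, 1.6986, 0.0216, 1.2845, 1.6282]}
0.101 62 0.496 0.518
0.102 40 0.495 0.518
0.103 67 0.496 0.519
0.104 41 0.495 0.518
0.105 63 0.496 0.518
0.106 34 0.495 0.517
0.134 85 0.447 0.515
0.135 167 0.446 0.518
0.136 142 0.445 0.518
0.137 148 0.446 0.518
0.138 150 0.445 0.518
0.139 137 0.445 0.518
0.14 64 0.445 0.517
```

View pics/w36.png

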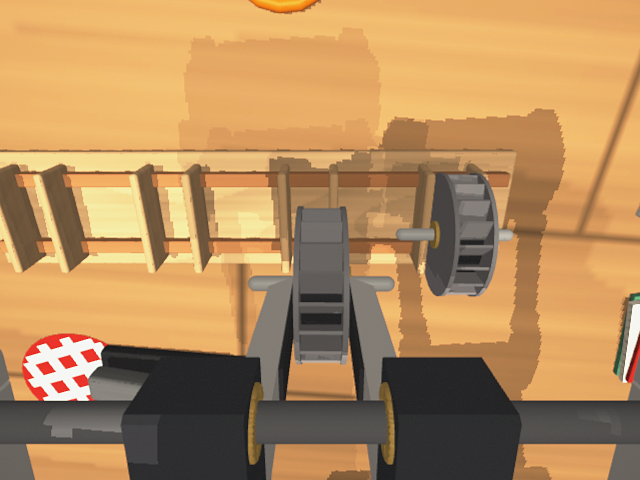

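Emit:
play_rows(
  rows=[
    {"x": 0, "y": 0.01, "z": 0, "roll": 0, "jaw": -1},
    {"x": 0, "y": 0, "z": 0, "roll": 0, "jaw": -1},
    {"x": 0, "y": 0, "z": -0.015, "roll": 0, "jaw": -1},
    {"x": 0, "y": 0, "z": -0.008, "roll": 0, "jaw": -1},
    {"x": 0, "y": 0, "z": 0, "roll": 0, "jaw": -1},
    {"x": 0, "y": 0, "z": 0, "roll": 0, "jaw": -1},
  ],
)

```text
time: 41.98
eef_pos: [0.4803, 0.157, 0.1273]
eef_rot: [-0.024, -0.662, -0.03, 0.749]
force: [0.2, -0.1, -1.7]
finger_gap: 0.0236
```

```bash
python3 - <<'E'
from h import *
y,M=yaw();print(y,M[:,0]);st();snap('wrist','w37')
E
```

```text
-85.70968817603838 [-0.12341895  0.00342981 -0.99234873]
{'time': 41.9833, 'eef_pos': [0.4803, 0.157, 0.1273], 'eef_rot': [-0.0238, -0.6616, -0.0296, 0.7489], 'force': [0.2137, -0.0791, -1.71], 'finger_gap': 0.0236, 'joint_positions': [0.161, 0.3119, 1.7166, 0.0245, 1.2347, 1.6466]}
```

View pics/w37.png

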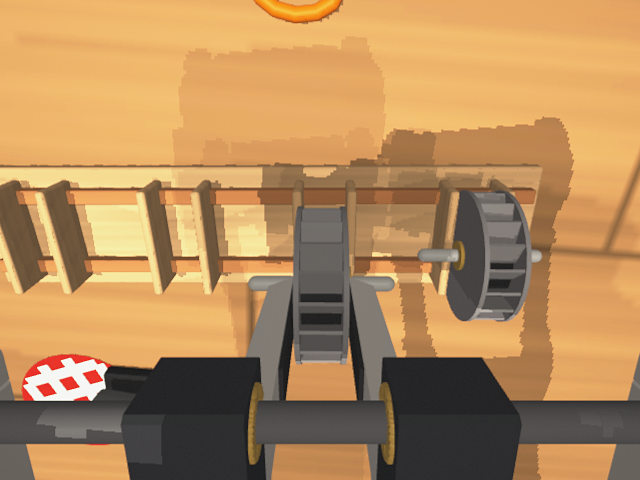

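Emit:
play_rows(
  rows=[
    {"x": -0.004, "y": 0, "z": -0.008, "roll": 0, "jaw": -1},
    {"x": -0.002, "y": 0, "z": -0.01, "roll": 0, "jaw": -1},
    {"x": 0, "y": 0, "z": -0.005, "roll": 0, "jaw": -1},
    {"x": 0, "y": 0, "z": 0, "roll": 0, "jaw": -1},
    {"x": 0, "y": 0, "z": 0, "roll": 0, "jaw": -1},
  ],
)

```text
time: 42.45
eef_pos: [0.4748, 0.1567, 0.105]
eef_rot: [-0.024, -0.663, -0.029, 0.748]
force: [-0.0, -0.5, -2.5]
finger_gap: 0.0238
```

```bash
python3 - <<'E'
from h import *
y,M=yaw();print(y,M[:,0]);st();snap('wrist','w38');snap('scene','s15');crop('s15',330,170,490,285,4.8,'c31')
E
```

```text
-85.70868734299593 [-0.11937452  0.00336284 -0.9928436 ]
{'time': 42.45, 'eef_pos': [0.4748, 0.1567, 0.105], 'eef_rot': [-0.0239, -0.6631, -0.0295, 0.7475], 'force': [-0.0462, -0.4986, -2.4675], 'finger_gap': 0.0238, 'joint_positions': [0.1626, 0.3245, 1.7613, 0.0246, 1.1734, 1.6469]}
```

View pics/w38.png

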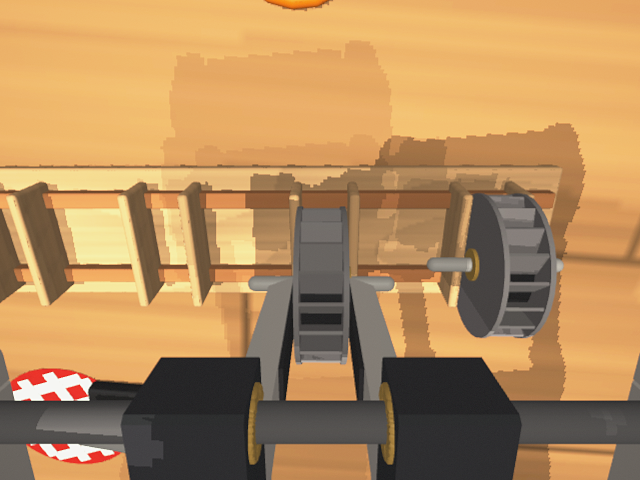

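View pics/c31.png

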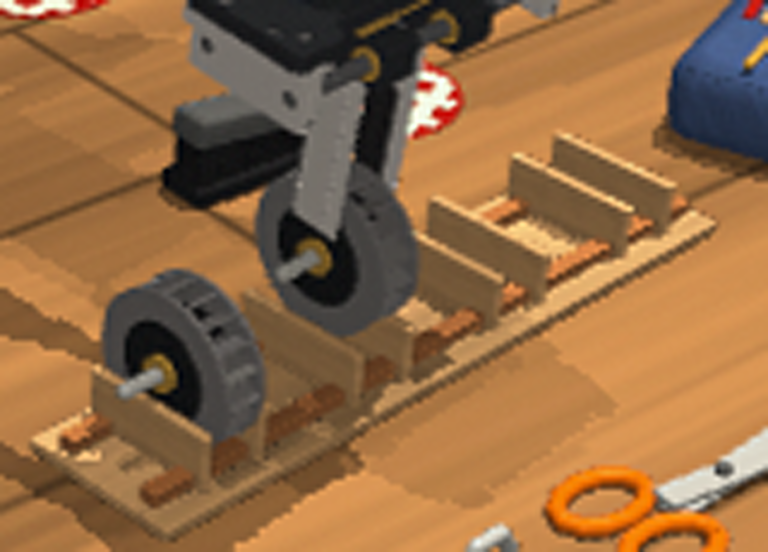

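Emit:
play_rows(
  rows=[
    {"x": 0.001, "y": 0, "z": -0.006, "roll": 0, "jaw": -1},
    {"x": 0, "y": 0, "z": -0.006, "roll": 0, "jaw": -1},
    {"x": 0, "y": 0, "z": -0.004, "roll": 0, "jaw": -1},
    {"x": 0, "y": 0, "z": 0, "roll": 0, "jaw": -1},
    {"x": 0, "y": 0, "z": 0, "roll": 0, "jaw": -1},
  ],
)

```text
time: 42.97
eef_pos: [0.4771, 0.1569, 0.0882]
eef_rot: [-0.024, -0.664, -0.03, 0.747]
force: [-0.4, 0.6, -1.9]
finger_gap: 0.0238
```

```bash
python3 - <<'E'
from h import *
y,M=yaw();print(y,M[:,0]);st();snap('wrist','w39')
E
```

```text
-85.71128594346345 [-0.11714962  0.00381064 -0.99310697]
{'time': 42.9667, 'eef_pos': [0.4771, 0.1569, 0.0882], 'eef_rot': [-0.0238, -0.664, -0.0296, 0.7468], 'force': [-0.4143, 0.5885, -1.9212], 'finger_gap': 0.0238, 'joint_positions': [0.1622, 0.3439, 1.7802, 0.025, 1.1329, 1.6455]}
```

View pics/w39.png

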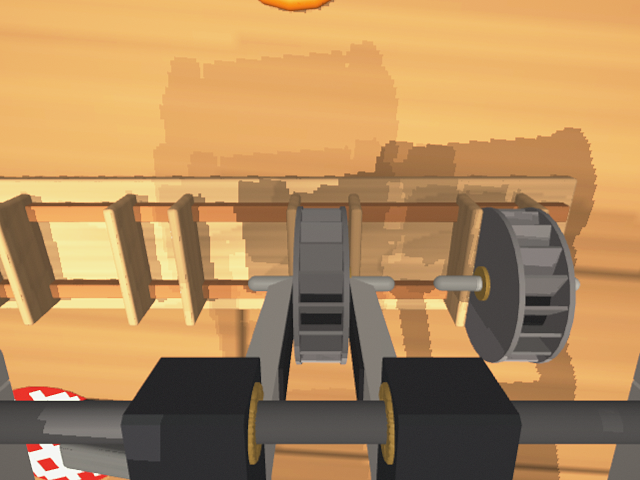

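Centred between the cheeks; lower the last millimetres and release.

Emit:
play_rows(
  rows=[
    {"x": -0.001, "y": 0, "z": -0.002, "roll": 0, "jaw": -1},
    {"x": 0, "y": 0, "z": -0.002, "roll": 0, "jaw": -1},
    {"x": 0, "y": 0, "z": 0, "roll": 0, "jaw": -1},
    {"x": 0, "y": 0, "z": 0, "roll": 0, "jaw": -0.45},
    {"x": 0, "y": 0, "z": 0, "roll": 0, "jaw": -0.3},
    {"x": 0, "y": 0, "z": 0, "roll": 0, "jaw": 0},
    {"x": 0, "y": 0, "z": 0, "roll": 0, "jaw": 0},
    {"x": 0, "y": 0, "z": 0, "roll": 0, "jaw": 0},
    {"x": 0, "y": 0, "z": 0, "roll": 0, "jaw": 0},
  ],
)

```text
time: 43.77
eef_pos: [0.4774, 0.1575, 0.0858]
eef_rot: [-0.023, -0.665, -0.03, 0.746]
force: [0.4, -0.0, -0.2]
finger_gap: 0.0467
```

```bash
python3 - <<'E'
from h import *
y,M=yaw();print(y,M[:,0]);st();snap('wrist','w40')
a=[cv2.resize(cv2.imread(f'pics/{f}.png')[195:375,260:380],(260,390),interpolation=cv2.INTER_CUBIC) for f in('w34','w39','w40')]
cv2.imwrite('pics/c32.png',np.hstack(a))
E
```

```text
-85.720250666221 [-0.11345706  0.00499463 -0.99353035]
{'time': 43.7667, 'eef_pos': [0.4774, 0.1575, 0.0858], 'eef_rot': [-0.0233, -0.6654, -0.0299, 0.7455], 'force': [0.4254, -0.0133, -0.1957], 'finger_gap': 0.0467, 'joint_positions': [0.1627, 0.345, 1.7851, 0.0259, 1.123, 1.6455]}
```

View pics/c32.png

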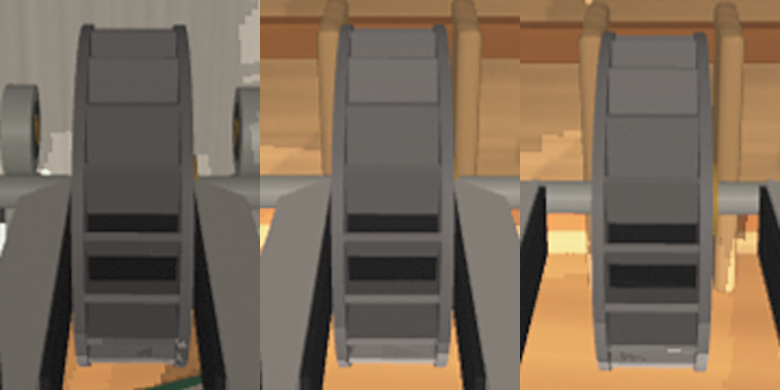

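Emit:
play_rows(
  rows=[
    {"x": 0, "y": 0, "z": 0.02, "roll": 0, "jaw": 0},
    {"x": 0, "y": 0, "z": 0.025, "roll": 0, "jaw": 0},
    {"x": 0, "y": 0, "z": 0.03, "roll": 0, "jaw": 0},
    {"x": 0, "y": 0, "z": 0.03, "roll": 0, "jaw": 0},
    {"x": -0.02, "y": 0, "z": 0.02, "roll": 0, "jaw": 0},
    {"x": -0.025, "y": 0, "z": 0.01, "roll": 0, "jaw": 0},
    {"x": -0.025, "y": 0, "z": 0, "roll": 0, "jaw": 0},
    {"x": -0.025, "y": 0, "z": 0, "roll": 0, "jaw": 0},
    {"x": -0.02, "y": 0, "z": 0, "roll": 0, "jaw": 0},
    {"x": 0, "y": 0, "z": 0, "roll": 0, "jaw": 0},
  ],
)

```text
time: 44.65
eef_pos: [0.3576, 0.1569, 0.226]
eef_rot: [-0.023, -0.665, -0.03, 0.746]
force: [-0.8, 0.2, 0.2]
finger_gap: 0.0471
```

```bash
python3 - <<'E'
from h import *
y,M=yaw();print(y,M[:,0]);st();snap('wrist','w41');snap('scene','s16');snap('top','t4')
for f in('w41','s16','s0'): wheel(f,0,.12);wheel(f,.12,.2)
for f in('s16','t4'):cradle(f)
crop('s16',330,170,490,285,4.8,'c33');crop('s16',280,270,400,400,4.5,'c34');crop('t4',310,100,410,255,3.8,'c35')
E
```

```text
-85.80769248949248 [-0.11429851  0.00560051 -0.99343066]
{'time': 44.65, 'eef_pos': [0.3576, 0.1569, 0.226], 'eef_rot': [-0.0226, -0.6651, -0.0296, 0.7458], 'force': [-0.821, 0.2175, 0.1696], 'finger_gap': 0.0471, 'joint_positions': [0.2067, 0.0535, 1.7877, 0.0293, 1.4114, 1.6972]}
w41 5013 Y 0.0133 0.0375 X 0.4521 0.509 ztop 0.0908 mid [0.4773 0.0613]
w41 3729 Y 0.1107 0.1342 X 0.4521 0.5093 ztop 0.0907 mid [0.4702 0.1582]
s16 516 Y 0.0107 0.0367 X 0.4558 0.5155 ztop 0.0905 mid [0.4825 0.06  ]
s16 487 Y 0.1071 0.1348 X 0.4546 0.5172 ztop 0.0904 mid [0.4755 0.157 ]
s0 525 Y 0.0085 0.0353 X 0.4558 0.5176 ztop 0.0894 mid [0.4837 0.0583]Traceback (most recent call last):
  File "<stdin>", line 3, in <module>
  File "h.py", line 38, in wheel
    yl,yh=np.percentile(Y[s],[1,99]);
          ~~~~~~~~~~~~~^^^^^^^^^^^^^
    return _quantile_unchecked(
        a, q, axis, out, overwrite_input, method, keepdims, weights)
    return _ureduce(a,
                    func=_quantile_ureduce_func,
    ...<5 lines>...
                    overwrite_input=overwrite_input,
                    method=method)
    r = func(a, **kwargs)
    result = _quantile(arr,
                       quantiles=q,
    ...<2 lines>...
                       out=out,
                       weights=wgt)
    slices_having_nans = np.isnan(arr[-1, ...])
                                  ~~~^^^^^^^^^
IndexError: index -1 is out of bounds for axis 0 with size 0
```

View pics/w41.png

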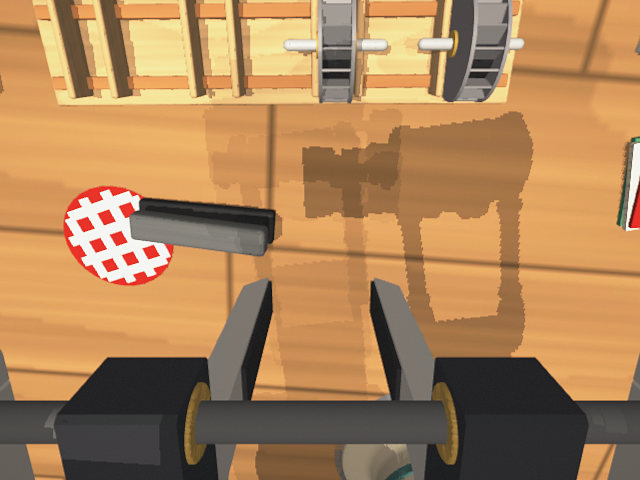

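View pics/s16.png

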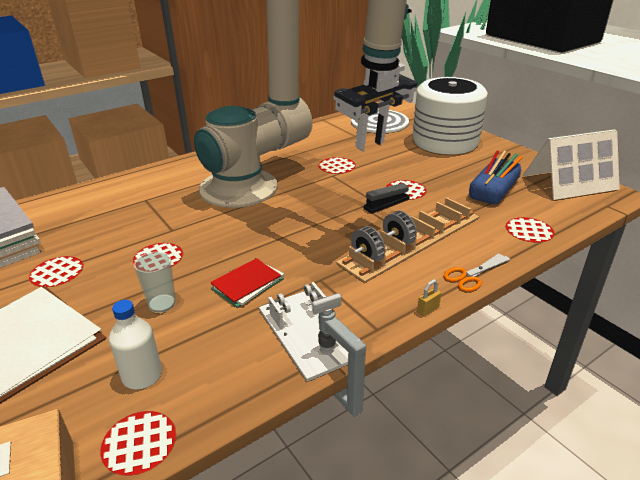

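```bash
python3 - <<'E'
from h import *
for f in('s16','t4'):cradle(f)
tab('t4');tab('t2')
crop('s16',330,170,490,285,4.8,'c33');crop('t4',310,100,410,255,3.8,'c35')
E
```

```text
s16 plate [ 554.7 -169.5  262.7  122.4    0. ]
  up 423 [ 536.1 -155.7   98.4   52.8   84.7]
t4 plate [ 554.8 -159.9  263.5  138.8    0.6]
  up 365 [ 530.9 -154.7   98.3   49.8   82.7]
tab n 26 [[0.6335, -0.1487, 0.0363], [0.6383, -0.1437, 0.0404], [0.6433, -0.139, 0.0431]]
wing 213 [ 0.6456 -0.1376  0.1299] ((636.5219116210938, -162.71937561035156), (50.928009033203125, 14.378941535949707), 80.49308776855469)
tab n 27 [[0.6328, -0.1484, 0.0354], [0.6377, -0.1436, 0.0406], [0.6437, -0.1391, 0.0464]]
wing 216 [ 0.6457 -0.1376  0.1314] ((636.9012451171875, -162.7303466796875), (50.90352249145508, 14.561164855957031), 81.45408630371094)
```

View pics/c33.png

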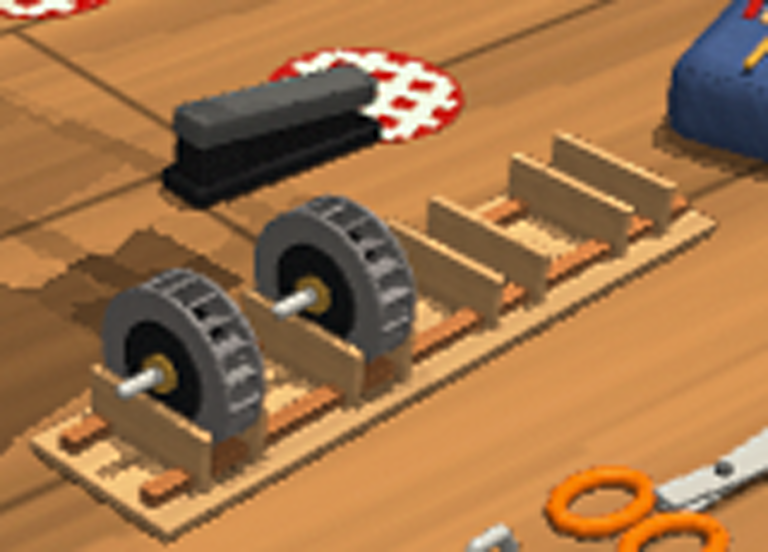

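View pics/c35.png

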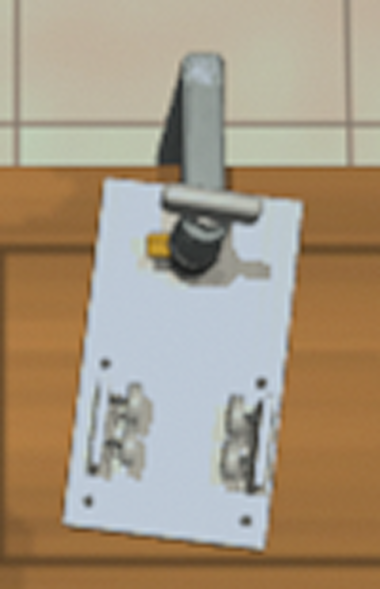

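Both wheels are seated, the tab is out, and nothing else on the desk has been disturbed. I'm handing the job in.

```bash
python3 -c "
from workcell import manip
print(manip.job_done())"
```

```text
the job is handed in; nothing more can be done
None
```

The job is done and handed in at about 45 s of the 210 s allowed; no verdict was reported.

- **Clamp:** I tightened the wing screw until the brass tab stood about 12 mm out. The tab and the stand still read the same at the end.
- **Wheels:** Only two wheels were present. I set each one on the rollers, let go, and watched it come to rest over about 4 s. I then put the first back in place 1 and the second in place 2 without turning them.
- **Last checks:** Both wheels sit centred between their cheeks, with rim tops at about 90 mm. Nothing else on the desk looks moved, and the gripper is clear of everything.

**What I could not confirm directly:**
- **Heavy side down:** This is inferred, because the repeating vanes hide the absolute angle. Both wheels stopped moving at nearly the same vane position. That position shifted only a few degrees while they were carried back.
- **Camera agreement:** The cameras disagree with each other by a few millimetres, at most about 7 mm in x, so I used the values found while gripping.
- **Side force:** A side force of 3 to 4 N that I could not explain showed up while lowering the first wheel. It went away after I raised and re-centred it.

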